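# Empty the gouge washer and wind it for the next batch

### The job

The wash is over: empty the gouge washer and make it ready for the next batch. Unscrew the black clamp cap at the front of the washer until its thread lets go, lift it off and put it on the drying rack; open the lid wide and lay every gouge from the basket on the rack as well. Then shut the lid again and wind the brass key clockwise to its stop; do not shove the white jar with the blue band aside.

Things in the scene. Friction and masses are not known exactly. Their poses are not given: they have to be found in the camera images.
- washer: Gouge washer, fixed to the bench: a steel tub 190 x 276 x 90 mm on rubber feet, with a green spring-motor box (116 x 100 mm, top 89 mm above the bench) at its right (-y) side. Origin: on the bench under the tub's middle; x points to the back (hinge side), y to the left, z up. It is about square to the bench, its front to the robot.
- basket (a point): Middle of the basket floor in the tub, 50 mm above the bench; axes as the washer's. The flat floor is 178 mm (x) by 264 mm (y) inside walls that rise to the rim, 90 mm above the bench. The gouges lie in three lanes, at y = -66, 0 and 66 mm, handles to the front; two rows of steel pins (6 mm thick, 22 mm high, at x = -66 and +34 mm; y = -99, -33, 33 and 99 mm) keep them apart.
- stud (a point): Top end of the upright threaded stud at the front right of the washer, 126 mm above the bench (inside the cap while that is on). Right-hand thread, 8.5 mm rise a turn.
- clamp_cap: Black fluted clamp cap, 120 g: grip 56 mm in diameter and 23 mm high (from 33 to 56 mm above its origin), below it a 49 mm skirt. Origin: middle of its open lower rim; z along its axis, to the top. At the start it is screwed down on the stud, its rim 96 mm above the bench, and clamps the lid's fork. Turn it anticlockwise seen from above; it rises 8.5 mm a turn and lets go after about two turns; then lift it a further 25 mm or more to clear the stud. It turns easily.
- lid (a joint): Lid of the tub, steel, hinged along the back; 0 shut, grows as it opens, stop at 1.6 rad. A stiff hinge: it stays where it is left and takes about 5 N at the handle to open. Its front edge lies 25 mm ahead of the handle, and a fork at the right (round the stud, washer y = -94 to -26 mm) reaches 55 mm farther; on the open lid this fork stands up to 350 mm above the bench, so come to the open lid from the front.
- lid_handle (a point): Middle of the lid's black bar handle: 70 mm long along the washer's y, 11 mm thick, its middle 46 mm above the lid, near the lid's front left. It moves with the lid; at lid = 0 its axes are the washer's.
- lid_hinge (a point): Middle of the lid's hinge line (along the washer's y), 92 mm above the bench. The handle lies 176 mm in front of it and 50 mm above it when the lid is shut.
- wind_key (a joint): Winding key: 0 run down, grows as it is turned clockwise seen from above, stop (fully wound) at 6.0 rad. It takes up to 0.25 N m and stays where it is left. A red pointer on the white gauge at the front of the motor box turns clockwise with it, into the green marks when fully wound.
- key_grip (a point): Middle of the key's brass wing on top of the motor box, 120 mm above the bench: a plate 60 mm long (along this point's x), 9 mm thick (y) and 26 mm high (107 to 133 mm above the bench). The axis of turning is vertical through this point.
- gouge_a: Lino gouge with a brown mushroom-shaped wooden handle, 137 x 25 x 25 mm, 45 g. Origin: middle of its length, on its underside as it lies; x along it to the blade. Handle from x = -68 to -3 mm, up to 25 mm thick about an axis 12.5 mm above the origin; thin blade from there to 69 mm. At the start in the basket, or absent.
- gouge_b: Lino gouge with a pale wooden handle; otherwise as gouge_a.
- gouge_c: Lino gouge with a mid-brown wooden handle; otherwise as gouge_a.
- rack: White drying rack, fixed, 230 (x) by 250 mm (y), on feet, with a low rim 42 mm above the bench and steel rods as its floor. Origin: on the bench under its middle, z up.
- rack_floor (a point): Middle of the rack's floor, 28 mm above the bench; inside it is 220 mm (x) by 240 mm (y), axes as the rack's.
- size_jar: White jar with a blue band, 69 mm wide, 135 mm high, behind; leave it alone. Origin at the middle of its underside.

How it is judged:
By the outcome, as a careful person would: the job done as asked, in the order asked, and still so for the second after the job is handed in, with the robot touching nothing.
Of gouge_a, gouge_b, gouge_c only 2 to 3 are there at a start; the rules pass over those that are not, and their reading is None.
At some moment in a run one of gouge_a, gouge_b, gouge_c may be knocked a few centimetres aside while the robot is not near it.
Once in a run the grip may slacken for a moment while it holds something.
It also fails if it takes over 210 s, if anything falls off the work surface, if the arm or the gripper's body presses on something with over 40 N, if the wrist force passes 120 N, or if a joint passes its speed limit or range.

### The arm

A 6-joint arm with a two-finger parallel gripper is mounted at the origin on a cart in front of the work surface, level with it; the furniture and walls round the work are solid. World frame = base frame: x ahead of the robot, y to its left, z up, the work surface at z = 0. Lengths are in m, angles in degrees, forces in N, time in s.
With the tool pointing down it reaches from about 0.25 to 0.725 m from the base axis. Payload 9.7 kg.
Tool frame: the origin (TCP) lies midway between the tips of the shut fingers; the grasp point (between the pads) lies 19 mm behind it; y points along the fingers, x is the direction in which the jaws open and shut, and the axes are right-handed (so a half turn about y gives the same grasp; the last joint's range is limited). The gripper opens to 85 mm and grips with 20 to 120 N. Pads are 22 mm wide; open, the fingers measure 114 mm over their backs; the gripper's body (76 mm by 85 mm) begins 54 mm behind the grasp point. The pads swing forward as they close: fully open they stand 13 mm farther back than shut.
Start: joints at [-63.541, 4.979, 10.078, 95.1, 0, 90], TCP at [0.245, -0.492, 0.231] pointing down, gripper open.
Joint ranges: [-179.16, 179.16], [-48.56, 103.87], [-65.8, 70.77], [-126.05, 130.52], [-82.76, 87.17], [-180, 180]. Speed limits (degrees/s): [127.2, 127.2, 147.25, 180, 180, 180].

### API

Orientations are given as [roll, pitch, yaw] about the fixed x, y, z axes, in that order (R = Rz(yaw) Ry(pitch) Rx(roll)).
In Python, from workcell import get_obs, camera, job_done gives the robot as it stands.
- The arm moves only by the tool play_rows, never from a script. Its argument "moves" is a list of rows, each a list of 3 entries, a list of its own where there are three numbers: the turn, a rotation vector about the tool's x, y, z in degrees, then the shift along the tool's x, y, z in m, then the opening in per cent of the stroke, from 0 (shut) to 100 (fully open). A call has exactly 5 rows; each row is the pose to reach, as a shift and turn from the pose commanded when the call began, along the tool's axes at that moment; what a row does not reach only later rows make up. A row lasts 1/10 s, in which the tool goes at most 50 mm and 8.59 degrees, less where a joint would pass 70% of its speed; a pose out of reach is approached as far as the arm can. A call with a gripper value outside its range is refused whole. The fingers move at their own pace and stop on an object; "grip_force" is the grip in N (left out, the last holds). Time passes only in rows, so rows that repeat a pose let the fingers close, or fill a call up. It gives the time, the measured TCP pose, the force and the opening at its end, in the units of the state.
- get_obs(): the state, without advancing time (a new reading comes with each control period).
- camera(name): name is "scene" or "top" or "wrist"; returns a dict with "img" (420x560x3 uint8, red, green, blue), "fov_y" (degrees; the focal length in pixels is half the picture's height over the tangent of half this angle, whatever the lens; pixels are square), "cx", "cy" (the principal point, pixels), "k1" (the pictures are not rectified: a ray, as slopes to the right and down, at radius r is drawn at 1 + k1 r^2 times it, then the intrinsics apply), "world_from_camera" (4x4, takes a point from camera to world coordinates). Camera axes: x right, y up, looking along -z (the intrinsics and any distortion apply to the point x, -y, -z); pixel columns grow to the right and rows downward; lengths in m; the calibration is good to about 2 mm. A picture is of the moment at which its call begins. There is no depth.
- job_done(): hands the job in, once; it reports no verdict.
The state is a dict: "time": time; "q": joint angles; "qd": joint speeds; "joint_efforts": joint torques, N m; "ee_pos": TCP position; "tcp_rot": TCP orientation; "wrist_force": force on the tool from outside, world axes, zero at the start; "torque": the same for the moment, N m; "opening": finger opening in m.
Only numpy, scipy, OpenCV 4.12 (cv2) and the standard library are available. Lean on these libraries where they do the work, as an engineer would, in place of code of your own. Each camera call takes 0.05 s, during which the arm holds its last target.

## Working session

There is one attempt and no reset: what is moved stays moved. The work goes in short steps, Python scripts to look and compute and a tool call to move; the robot and the scene stay as the last step left them, time stands still between calls to the robot, and variables do not carry over. Pictures are saved under pics/ and viewed, and the job is handed in when it is done.

Besides the shell and the picture viewer there is one more tool, called after ">>>" by a JSON object that holds its "name" and its "arguments". play_rows: Moves the arm, as the interface text tells. Its arguments: {"type":"object","properties":{"moves":{"type":"array"},"grip_force":{"type":"number"}},"required":["moves"]}

```bash
ls; mkdir -p pics; cat > h.py <<'E'
import numpy as np, cv2
from workcell import get_obs, camera, job_done
from scipy.spatial.transform import Rotation as R
def snap(n,f):
    c=camera(n); cv2.imwrite('pics/'+f,c['img'][:,:,::-1]); return c
def K(c):
    f=210/np.tan(np.radians(c['fov_y'])/2); return f
def ray(c,u,v):
    f=K(c); xd=np.array([(u-c['cx'])/f,(v-c['cy'])/f]); x=xd.copy()
    for _ in range(50): x=xd/(1+c['k1']*(x@x))
    M=np.array(c['world_from_camera']); d=M[:3,:3]@np.array([x[0],-x[1],-1]); return M[:3,3],d
def onz(c,u,v,z):
    o,d=ray(c,u,v); return o+d*(z-o[2])/d[2]
def proj(c,p):
    M=np.array(c['world_from_camera']); q=M[:3,:3].T@(np.array(p)-M[:3,3]); x=np.array([q[0],-q[1]])/-q[2]
    x=x*(1+c['k1']*(x@x)); f=K(c); return np.array([c['cx']+f*x[0],c['cy']+f*x[1]])
def tri(c1,p1,c2,p2):
    o1,d1=ray(c1,*p1);o2,d2=ray(c2,*p2)
    A=np.stack([d1,-d2],1); t=np.linalg.lstsq(A,o2-o1,rcond=None)[0]
    a=o1+d1*t[0];b=o2+d2*t[1]; return (a+b)/2,np.linalg.norm(a-b)
def save(n,c):
    import pickle; pickle.dump(c,open(n,'wb'))
def load(n):
    import pickle; return pickle.load(open(n,'rb'))
E
python3 - <<'E'
from h import *
for n in ['scene','top','wrist']:
    c=snap(n,n+'0.png'); save(n+'0.pkl',c); print(n,c['fov_y'],c['cx'],c['cy'],c['k1'],np.round(c['world_from_camera'],3).tolist())
print(get_obs())
E
```

```text
pics
scene 50.75695964784825 282.8784296887692 210.44896617277075 -0.11414045863827504 [[-0.742, 0.312, -0.594, -0.063], [-0.67, -0.323, 0.668, 0.691], [0.016, 0.893, 0.449, 0.607], [0.0, 0.0, 0.0, 1.0]]
top 49.19484708069394 272.640496840483 205.25726852414178 -0.15625262927982797 [[-0.001, 0.997, -0.071, 0.524], [-1.0, -0.001, 0.001, -0.051], [0.001, 0.071, 0.997, 1.139], [0.0, 0.0, 0.0, 1.0]]
wrist 66.84884460680605 278.63898702272775 207.17589537824125 0.008907724705790309 [[0.446, 0.847, 0.291, 0.319], [-0.895, 0.422, 0.144, -0.456], [-0.0, -0.325, 0.946, 0.374], [0.0, 0.0, 0.0, 1.0]]
{'time': 0.15, 'q': array([-6.35397799e+01,  5.00417325e+00,  1.00468366e+01,  9.51003573e+01,
        4.26361921e-04,  8.99987723e+01]), 'qd': array([-0.01719088, -0.12390007,  0.09867273,  0.08331151, -0.13087162,
        0.08589882]), 'joint_efforts': array([ 1.85310346e-03, -5.20760536e+01,  4.65044975e+01,  1.38807547e-02,
        6.83745566e-05, -2.12950255e-05]), 'ee_pos': array([ 0.24499369, -0.49223212,  0.23076044]), 'tcp_rot': array([-8.99995724e+01,  5.76939019e-02, -6.35385523e+01]), 'wrist_force': array([-0.39680564, -0.4747422 , -0.22271038]), 'torque': array([-0.0262085 , -0.00925261, -0.01358099]), 'opening': 0.08512403798483086}
```

View pics/scene0.png

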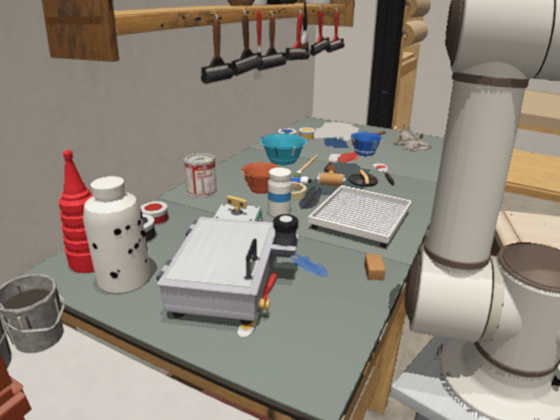

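View pics/top0.png

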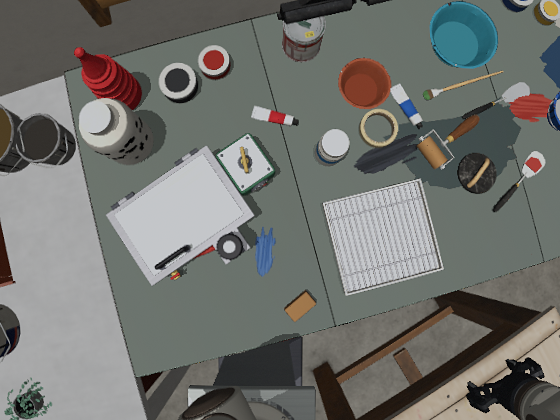

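View pics/wrist0.png

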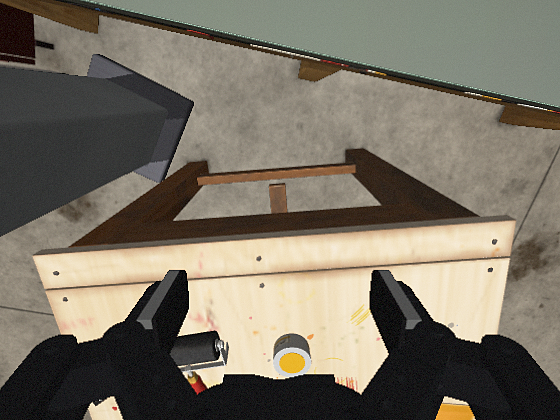

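```bash
python3 - <<'E'
from h import *
a=cv2.imread('pics/top0.png')
cv2.imwrite('pics/t0a.png',cv2.resize(a[130:310,90:340],None,fx=3.2,fy=3.2,interpolation=cv2.INTER_CUBIC)[:600,:800])
cv2.imwrite('pics/t0b.png',cv2.resize(a[170:310,280:460],None,fx=4,fy=4,interpolation=cv2.INTER_CUBIC))
a=cv2.imread('pics/scene0.png')
cv2.imwrite('pics/s0a.png',cv2.resize(a[150:340,150:430],None,fx=2.85,fy=2.85,interpolation=cv2.INTER_CUBIC))
E
```

```text
(no output)
```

View pics/t0a.png

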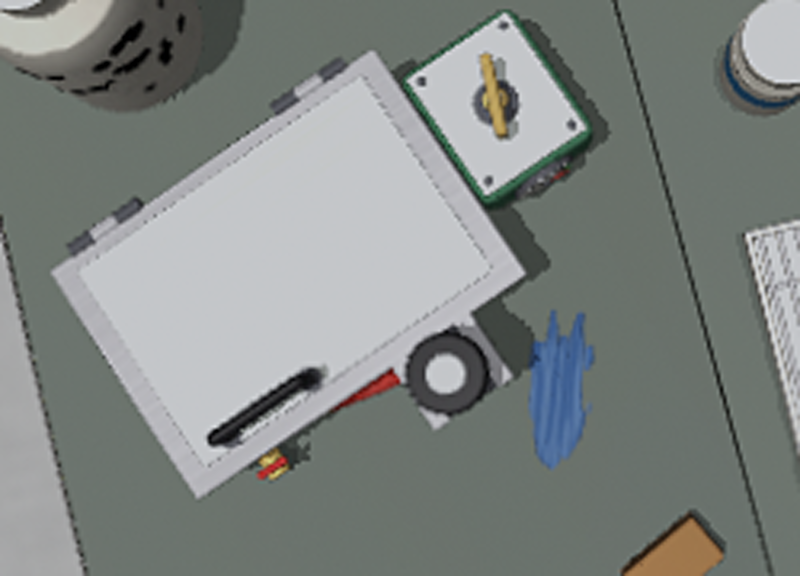

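View pics/s0a.png

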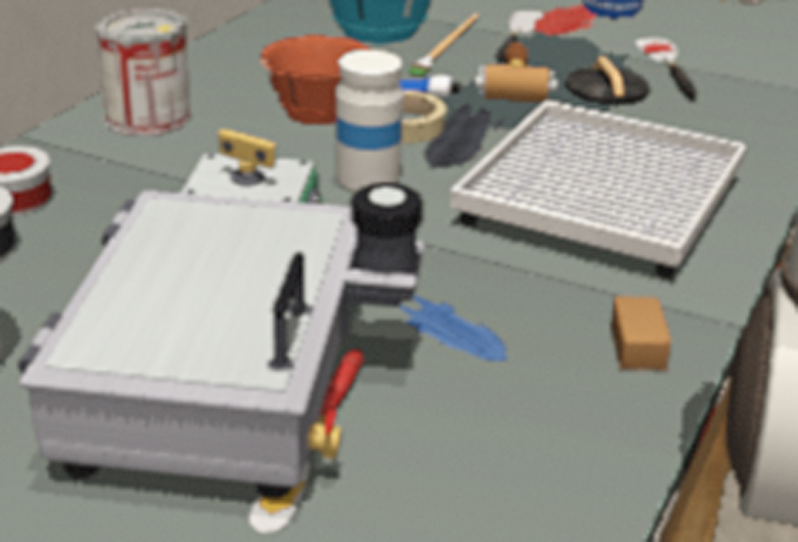

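```bash
python3 - <<'E'
from h import *
c=load('top0.pkl')
g=lambda p,z:onz(c,p[0]/3.2+90,p[1]/3.2+130,z)
P={k:g(p,.092) for k,p in dict(fl=(197,498),fr=(525,272),br=(375,52),bl=(52,270)).items()}
for k in P: print(k,P[k].round(4))
print('w',np.linalg.norm(P['fl']-P['fr']),np.linalg.norm(P['bl']-P['br']),np.linalg.norm(P['fl']-P['bl']),np.linalg.norm(P['fr']-P['br']))
yv=(P['fl']-P['fr']+P['bl']-P['br']); print('yaw', np.degrees(np.arctan2(yv[1],yv[0]))-90, 'ctr',sum(P.values())/4)
xv=(P['bl']-P['fl']+P['br']-P['fr']); print('yawx', np.degrees(np.arctan2(xv[1],xv[0])))
print('cap',g((447,373),.152))
a,b=g((486,56),.133),g((503,137),.133); print('key',g((495,97),.133),a,b,np.linalg.norm(a-b),np.degrees(np.arctan2(*(b-a)[1::-1])))
print('handle',g((210,438),.138),g((320,374),.138))
s=lambda p:(p[0]/2.85+150,p[1]/2.85+150)
s0=load('scene0.pkl')
# verify cap by scene
print('cap scene',onz(s0,*s((386,196)),.152), 'key sc',onz(s0,*s((246,137)),.133))
for n,p in dict(a=(455,190),b=(681,250),c_=(745,145),d=(548,105)).items(): print(n,onz(s0,*s(p),.042))
# rack top
for p in [(323,202),(418,179),(442,269),(349,294)]: print('rk',onz(c,*p,.042))
E
```

```text
fl [0.4138 0.2259 0.092 ]
fr [ 0.5762 -0.0097  0.092 ]
br [0.736  0.0997 0.092 ]
bl [0.5775 0.3361 0.092 ]
w 0.2862304788566292 0.28469327456270643 0.19737443571395322 0.19365556986611102
yaw 34.21666420758183 ctr [0.57587417 0.16299686 0.092     ]
yawx 34.17949721711465
cap [0.50536089 0.04020835 0.152     ]
key [0.69560787 0.00976514 0.133     ] [0.72450735 0.01619522 0.133     ] [0.66760589 0.0040846  0.133     ] 0.05817597559754269 -167.98473565612903
handle [0.45984513 0.20479591 0.138     ] [0.50414326 0.12863505 0.138     ]
cap scene [0.50716197 0.04017652 0.152     ] key sc [0.6949513  0.01540473 0.133     ]
a [ 0.60488528 -0.17294978  0.042     ]
b [ 0.383144   -0.22334919  0.042     ]
c_ [ 0.44635198 -0.4688889   0.042     ]
d [ 0.65991725 -0.40730998  0.042     ]
rk [ 0.6098591  -0.17329532  0.042     ]
rk [ 0.66631415 -0.40829851  0.042     ]
rk [ 0.44611397 -0.46476919  0.042     ]
rk [ 0.3893845  -0.23455997  0.042     ]
```

View pics/t0b.png

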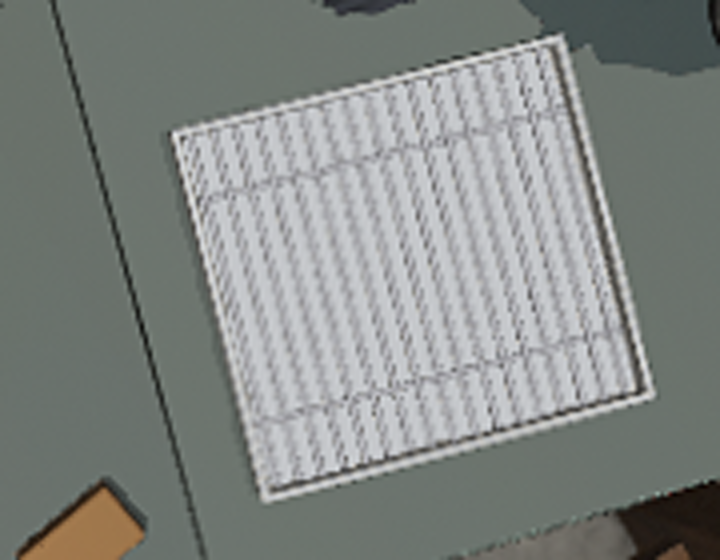

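```bash
cat >> h.py <<'E'
def Rdown(psi,tilt=0,az=0):
    # tool y down, jaws (tool x) at azimuth psi deg ; tilt (deg): tool y leans from down toward azimuth az
    Rm=R.from_euler('xyz',[-90,0,psi],degrees=True)
    if tilt:
        a=np.radians(az); ax=np.array([np.sin(a),-np.cos(a),0])  # rotates -z towards az
        Rm=R.from_rotvec(ax*np.radians(tilt))*Rm
    return Rm
def go(p,Rt=None,o=None):
    o=o or get_obs(); R0=R.from_euler('xyz',o['tcp_rot'],degrees=True)
    sh=R0.inv().apply(np.array(p)-o['ee_pos'])
    rv=np.zeros(3) if Rt is None else np.degrees((R0.inv()*Rt).as_rotvec())
    print('turn',rv.round(2).tolist(),'shift',sh.round(4).tolist(),'dist %.3f'%np.linalg.norm(sh)); return rv,sh
def st():
    o=get_obs(); print('t %.2f'%o['time'],'q',o['q'].round(1),'p',o['ee_pos'].round(4),'rot',o['tcp_rot'].round(1),'F',o['wrist_force'].round(1),'T',o['torque'].round(2),'op %.4f'%o['opening']); return o
E
python3 - <<'E'
from h import *
st(); go([.506,.040,.20],Rdown(-80.5))
E
```

```text
t 0.15 q [-63.5   5.   10.   95.1   0.   90. ] p [ 0.245  -0.4922  0.2308] rot [-90.    0.1 -63.5] F [-0.4 -0.5 -0.2] T [-0.03 -0.01 -0.01] op 0.0851
turn [0.01, 16.96, -0.06] shift [-0.3601, 0.0311, 0.4708] dist 0.594
```

>>> {"name": "play_rows", "arguments": {"moves": [[[0,17,0],[-0.03,0.003,0.04],100],[[0,17,0],[-0.06,0.006,0.08],100],[[0,17,0],[-0.09,0.008,0.12],100],[[0,17,0],[-0.12,0.011,0.16],100],[[0,17,0],[-0.15,0.014,0.2],100]]}}

```text
time: 0.65
ee_pos: [0.3554, -0.2716, 0.2174]
tcp_rot: [-90.0, -0.0, -80.6]
wrist_force: [0.6, -0.8, 0.7]
opening: 0.0854
```

```bash
python3 - <<'E'
from h import *
st(); go([.506,.040,.20],Rdown(-80.5))
E
```

```text
t 0.65 q [-37.4  -9.3  -5.3  94.    0.  133.2] p [ 0.3554 -0.2716  0.2174] rot [-90.   -0.  -80.6] F [ 0.6 -0.8  0.7] T [ 0.03 -0.06  0.01] op 0.0854
turn [-0.01, -0.08, 0.0] shift [-0.2827, 0.0174, 0.1996] dist 0.347
```

>>> {"name": "play_rows", "arguments": {"moves": [[[0,0,0],[-0.035,0.002,0.025],100],[[0,0,0],[-0.07,0.004,0.05],100],[[0,0,0],[-0.105,0.006,0.075],100],[[0,0,0],[-0.14,0.008,0.1],100],[[0,0,0],[-0.175,0.01,0.125],100]]}}

```text
time: 1.15
ee_pos: [0.45, -0.0784, 0.2074]
tcp_rot: [-90.0, -0.0, -80.5]
wrist_force: [2.2, -0.1, 1.0]
opening: 0.0853
```

```bash
python3 - <<'E'
from h import *
st(); go([.506,.040,.20],Rdown(-80.5))
E
```

```text
t 1.15 q [ -9.9  -8.2  -5.4  92.7  -0.  160.6] p [ 0.45   -0.0784  0.2074] rot [-90.   -0.  -80.5] F [ 2.2 -0.1  1. ] T [-0.06 -0.06 -0.04] op 0.0853
turn [-0.01, -0.04, 0.01] shift [-0.1076, 0.0074, 0.0747] dist 0.131
```

>>> {"name": "play_rows", "arguments": {"moves": [[[0,0,0],[-0.036,0.002,0.025],100],[[0,0,0],[-0.072,0.005,0.05],100],[[0,0,0],[-0.108,0.007,0.075],100],[[0,0,0],[-0.108,0.007,0.075],100],[[0,0,0],[-0.108,0.007,0.075],100]]}}

```text
time: 1.65
ee_pos: [0.5057, 0.0394, 0.2]
tcp_rot: [-90.1, -0.0, -80.4]
wrist_force: [-0.4, 0.1, -0.3]
opening: 0.0853
```

```bash
python3 - <<'E'
from h import *
c=snap('wrist','w1.png'); save('w1.pkl',c)
o=st()
print(proj(c,[.506,.040,.152]),proj(c,[.506,.040,.129]))
E
```

```text
t 1.70 q [ 4.400e+00 -1.400e+00  1.000e-01  9.150e+01 -0.000e+00  1.749e+02] p [0.5055 0.0386 0.2003] rot [-90.1  -0.  -80.5] F [-0.3  0.   0.6] T [-0.02 -0.03  0.01] op 0.0857
[276.47949113 232.00423454] [276.64990133 219.23984242]
```

View pics/w1.png

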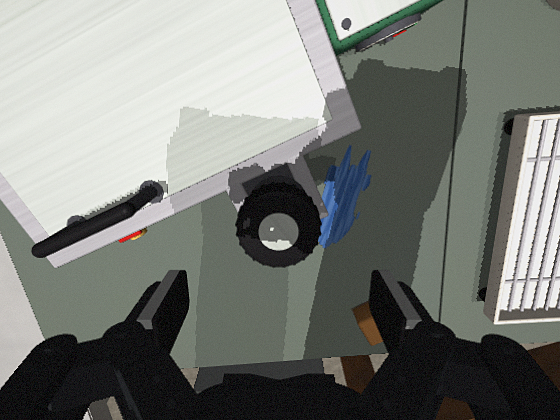

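>>> {"name": "play_rows", "arguments": {"moves": [[[0,0,0],[-0.001,0.04,0.001],100],[[0,0,0],[-0.001,0.07,0.001],100],[[0,0,0],[-0.001,0.083,0.001],100],[[0,0,0],[-0.001,0.083,0.001],100],[[0,0,0],[-0.001,0.083,0.001],100]]}}

```text
time: 2.2
ee_pos: [0.507, 0.0392, 0.119]
tcp_rot: [-89.9, -0.0, -80.6]
wrist_force: [-0.4, 0.1, 0.6]
opening: 0.0855
```

>>> {"name": "play_rows", "arguments": {"moves": [[[0,0,0],[0,0,0],0],[[0,0,0],[0,0,0],0],[[0,0,0],[0,0,0],0],[[0,0,0],[0,0,0],0],[[0,0,0],[0,0,0],0]], "grip_force": 50}}

```text
time: 2.7
ee_pos: [0.5075, 0.0395, 0.119]
tcp_rot: [-89.9, -0.1, -80.5]
wrist_force: [0.4, -3.3, 6.7]
opening: 0.0548
```

```bash
python3 - <<'E'
from h import *
st()
E
```

```text
t 2.70 q [ 4.50e+00 -1.50e+00 -9.00e+00  8.24e+01 -1.00e-01  1.75e+02] p [0.5075 0.0395 0.119 ] rot [-89.9  -0.1 -80.5] F [ 0.4 -3.3  6.7] T [-0.69 -0.1  -0.04] op 0.0548
```

>>> {"name": "play_rows", "arguments": {"moves": [[[0,-8.5,0],[0,-0.0002,0],0],[[0,-17,0],[0,-0.0004,0],0],[[0,-25.5,0],[0,-0.0006,0],0],[[0,-34,0],[0,-0.0008,0],0],[[0,-42,0],[0,-0.001,0],0]]}}

```text
time: 3.2
ee_pos: [0.5072, 0.0399, 0.1197]
tcp_rot: [-89.9, -0.1, -38.2]
wrist_force: [0.6, -0.0, 4.5]
opening: 0.0547
```

```bash
python3 - <<'E'
from h import *
st()
E
```

```text
t 3.20 q [  4.5  -1.5  -8.9  82.5   0.  132.7] p [0.5072 0.0399 0.1197] rot [-89.9  -0.1 -38.2] F [ 0.6 -0.   4.5] T [ 0.02  0.   -0.03] op 0.0547
```

>>> {"name": "play_rows", "arguments": {"moves": [[[0,-8.5,0],[0,-0.0002,0],0],[[0,-17,0],[0,-0.0004,0],0],[[0,-25.5,0],[0,-0.0006,0],0],[[0,-34,0],[0,-0.0008,0],0],[[0,-42,0],[0,-0.001,0],0]]}}

```text
time: 3.7
ee_pos: [0.5072, 0.0399, 0.1206]
tcp_rot: [-90.0, -0.1, 3.8]
wrist_force: [-0.4, 0.3, 4.8]
opening: 0.0551
```

>>> {"name": "play_rows", "arguments": {"moves": [[[0,-8.5,0],[0,-0.0002,0],0],[[0,-17,0],[0,-0.0004,0],0],[[0,-25.5,0],[0,-0.0006,0],0],[[0,-34,0],[0,-0.0008,0],0],[[0,-42,0],[0,-0.001,0],0]]}}

```text
time: 4.2
ee_pos: [0.5071, 0.04, 0.1216]
tcp_rot: [-90.0, -0.1, 45.8]
wrist_force: [0.8, -0.2, 3.8]
opening: 0.0547
```

>>> {"name": "play_rows", "arguments": {"moves": [[[0,-8.5,0],[0,-0.0002,0],0],[[0,-17,0],[0,-0.0004,0],0],[[0,-25.5,0],[0,-0.0006,0],0],[[0,-34,0],[0,-0.0008,0],0],[[0,-42,0],[0,-0.001,0],0]]}}

```text
time: 4.7
ee_pos: [0.5073, 0.04, 0.1226]
tcp_rot: [-90.1, -0.0, 87.8]
wrist_force: [-0.4, -0.5, 4.1]
opening: 0.0546
```

>>> {"name": "play_rows", "arguments": {"moves": [[[0,-8.5,0],[0,-0.0002,0],0],[[0,-17,0],[0,-0.0004,0],0],[[0,-25.5,0],[0,-0.0006,0],0],[[0,-34,0],[0,-0.0008,0],0],[[0,-42,0],[0,-0.001,0],0]]}}

```text
time: 5.2
ee_pos: [0.5071, 0.04, 0.1236]
tcp_rot: [-90.1, 0.0, 129.8]
wrist_force: [-0.4, 0.2, 2.7]
opening: 0.0551
```

>>> {"name": "play_rows", "arguments": {"moves": [[[0,-8.5,0],[0,-0.0002,0],0],[[0,-17,0],[0,-0.0004,0],0],[[0,-25.5,0],[0,-0.0006,0],0],[[0,-34,0],[0,-0.0008,0],0],[[0,-42,0],[0,-0.001,0],0]]}}

```text
time: 5.7
ee_pos: [0.5071, 0.04, 0.1246]
tcp_rot: [-90.0, 0.1, 171.8]
wrist_force: [0.0, -0.1, 4.5]
opening: 0.0547
```

>>> {"name": "play_rows", "arguments": {"moves": [[[0,-8.5,0],[0,-0.0002,0],0],[[0,-17,0],[0,-0.0004,0],0],[[0,-25.5,0],[0,-0.0006,0],0],[[0,-34,0],[0,-0.0008,0],0],[[0,-42,0],[0,-0.001,0],0]]}}

```text
time: 6.2
ee_pos: [0.5071, 0.04, 0.1256]
tcp_rot: [-90.0, 0.1, -146.2]
wrist_force: [-0.2, 0.7, 4.1]
opening: 0.0546
```

>>> {"name": "play_rows", "arguments": {"moves": [[[0,-8.5,0],[0,-0.0002,0],0],[[0,-17,0],[0,-0.0004,0],0],[[0,-25.5,0],[0,-0.0006,0],0],[[0,-34,0],[0,-0.0008,0],0],[[0,-42,0],[0,-0.001,0],0]]}}

```text
time: 6.7
ee_pos: [0.507, 0.04, 0.1265]
tcp_rot: [-89.9, 0.0, -104.2]
wrist_force: [0.3, 0.3, 4.2]
opening: 0.0552
```

```bash
python3 - <<'E'
from h import *
c=snap('wrist','w2.png'); st()
E
```

```text
t 6.75 q [   4.5   -1.6   -8.2   83.3    0.  -161.8] p [0.5071 0.04   0.1266] rot [ -89.9    0.  -103.7] F [0.5 0.2 6. ] T [-0.    0.03  0.02] op 0.0547
```

View pics/w2.png

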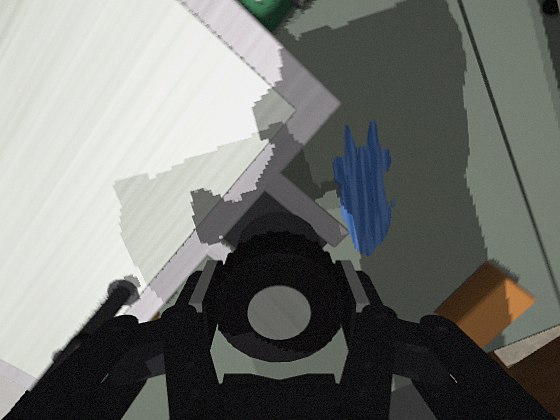

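>>> {"name": "play_rows", "arguments": {"moves": [[[0,0,0],[0,0,0],100],[[0,0,0],[0,0,0],100],[[0,8,0],[0,0,0],100],[[0,16,0],[0,0,0],100],[[0,24,0],[0,0,0],100]]}}

```text
time: 7.25
ee_pos: [0.5065, 0.0398, 0.1253]
tcp_rot: [-90.0, -0.0, -129.0]
wrist_force: [-0.2, -0.8, 0.7]
opening: 0.0854
```

>>> {"name": "play_rows", "arguments": {"moves": [[[0,8.5,0],[0,0,0],100],[[0,17,0],[0,0,0],100],[[0,25.5,0],[0,0,0],100],[[0,34,0],[0,0,0],100],[[0,42,0],[0,0,0],100]]}}

```text
time: 7.75
ee_pos: [0.5065, 0.0398, 0.1253]
tcp_rot: [-90.0, -0.0, -171.1]
wrist_force: [0.8, -0.7, -0.3]
opening: 0.0857
```

>>> {"name": "play_rows", "arguments": {"moves": [[[0,8.5,0],[0,0,0],100],[[0,17,0],[0,0,0],100],[[0,25.5,0],[0,0,0],100],[[0,34,0],[0,0,0],100],[[0,42,0],[0,0,0],100]]}}

```text
time: 8.25
ee_pos: [0.5065, 0.0398, 0.1253]
tcp_rot: [-90.0, -0.0, 146.9]
wrist_force: [0.5, -0.2, -0.4]
opening: 0.0855
```

>>> {"name": "play_rows", "arguments": {"moves": [[[0,8.5,0],[0,0,0],100],[[0,17,0],[0,0,0],100],[[0,25.5,0],[0,0,0],100],[[0,34,0],[0,0,0],100],[[0,42,0],[0,0,0],100]]}}

```text
time: 8.75
ee_pos: [0.5065, 0.0398, 0.1253]
tcp_rot: [-90.0, -0.0, 104.9]
wrist_force: [-0.3, 0.5, 0.6]
opening: 0.0854
```

>>> {"name": "play_rows", "arguments": {"moves": [[[0,8.5,0],[0,0,0],100],[[0,17,0],[0,0,0],100],[[0,25.5,0],[0,0,0],100],[[0,34,0],[0,0,0],100],[[0,42,0],[0,0,0],100]]}}

```text
time: 9.25
ee_pos: [0.5065, 0.0398, 0.1253]
tcp_rot: [-90.0, 0.0, 62.9]
wrist_force: [-0.2, -0.6, -0.7]
opening: 0.0854
```

>>> {"name": "play_rows", "arguments": {"moves": [[[0,8.5,0],[0,0,0],100],[[0,17,0],[0,0,0],100],[[0,25.5,0],[0,0,0],100],[[0,34,0],[0,0,0],100],[[0,42,0],[0,0,0],100]]}}

```text
time: 9.75
ee_pos: [0.5065, 0.0398, 0.1253]
tcp_rot: [-90.0, 0.0, 20.9]
wrist_force: [-0.2, 0.1, -0.2]
opening: 0.0855
```

>>> {"name": "play_rows", "arguments": {"moves": [[[0,8.5,0],[0,0,0],100],[[0,17,0],[0,0,0],100],[[0,25.5,0],[0,0,0],100],[[0,34,0],[0,0,0],100],[[0,42,0],[0,0,0],100]]}}

```text
time: 10.25
ee_pos: [0.5065, 0.0398, 0.1253]
tcp_rot: [-90.0, 0.0, -21.1]
wrist_force: [-0.4, 0.2, 0.4]
opening: 0.0853
```

>>> {"name": "play_rows", "arguments": {"moves": [[[0,8.5,0],[0,0,0],100],[[0,17,0],[0,0,0],100],[[0,25.5,0],[0,0,0],100],[[0,34,0],[0,0,0],100],[[0,42,0],[0,0,0],100]]}}

```text
time: 10.75
ee_pos: [0.5065, 0.0398, 0.1253]
tcp_rot: [-90.0, 0.0, -63.1]
wrist_force: [0.3, -0.5, 0.1]
opening: 0.0853
```

>>> {"name": "play_rows", "arguments": {"moves": [[[0,8,0],[0,0,0],100],[[0,16,0],[0,0,0],100],[[0,16,0],[0,0,0],0],[[0,16,0],[0,0,0],0],[[0,16,0],[0,0,0],0]]}}

```text
time: 11.25
ee_pos: [0.5067, 0.0399, 0.1257]
tcp_rot: [-90.0, 0.0, -78.4]
wrist_force: [-0.7, 1.0, 1.8]
opening: 0.0545
```

```bash
python3 - <<'E'
from h import *
st()
E
```

```text
t 11.25 q [  4.5  -1.5  -8.3  83.3   0.  172.9] p [0.5067 0.0399 0.1257] rot [-90.    0.  -78.4] F [-0.7  1.   1.8] T [ 0.16  0.02 -0.05] op 0.0545
```

>>> {"name": "play_rows", "arguments": {"moves": [[[0,-8.5,0],[0,-0.0002,0],0],[[0,-17,0],[0,-0.0004,0],0],[[0,-25.5,0],[0,-0.0006,0],0],[[0,-34,0],[0,-0.0008,0],0],[[0,-42,0],[0,-0.001,0],0]]}}

```text
time: 11.75
ee_pos: [0.5068, 0.0398, 0.1267]
tcp_rot: [-90.0, -0.0, -36.1]
wrist_force: [0.2, -0.3, 0.8]
opening: 0.0545
```

>>> {"name": "play_rows", "arguments": {"moves": [[[0,-8.5,0],[0,-0.0002,0],0],[[0,-17,0],[0,-0.0004,0],0],[[0,-25.5,0],[0,-0.0006,0],0],[[0,-34,0],[0,-0.0008,0],0],[[0,-42,0],[0,-0.001,0],0]]}}

```text
time: 12.25
ee_pos: [0.5068, 0.0398, 0.1277]
tcp_rot: [-90.0, -0.0, 5.9]
wrist_force: [0.4, 0.2, 1.3]
opening: 0.0545
```

>>> {"name": "play_rows", "arguments": {"moves": [[[0,-8.5,0],[0,-0.0002,0],0],[[0,-17,0],[0,-0.0004,0],0],[[0,-25.5,0],[0,-0.0006,0],0],[[0,-34,0],[0,-0.0008,0],0],[[0,-42,0],[0,-0.001,0],0]]}}

```text
time: 12.75
ee_pos: [0.5068, 0.0398, 0.1287]
tcp_rot: [-90.0, -0.0, 47.9]
wrist_force: [-0.1, -0.9, 1.4]
opening: 0.0545
```

>>> {"name": "play_rows", "arguments": {"moves": [[[0,-8.5,0],[0,-0.0002,0],0],[[0,-17,0],[0,-0.0004,0],0],[[0,-25.5,0],[0,-0.0006,0],0],[[0,-34,0],[0,-0.0008,0],0],[[0,-42,0],[0,-0.001,0],0]]}}

```text
time: 13.25
ee_pos: [0.5068, 0.0398, 0.1297]
tcp_rot: [-90.0, 0.0, 89.9]
wrist_force: [-0.6, 0.2, 1.3]
opening: 0.055
```

>>> {"name": "play_rows", "arguments": {"moves": [[[0,-8.5,0],[0,-0.0002,0],0],[[0,-17,0],[0,-0.0004,0],0],[[0,-25.5,0],[0,-0.0006,0],0],[[0,-34,0],[0,-0.0008,0],0],[[0,-42,0],[0,-0.001,0],0]]}}

```text
time: 13.75
ee_pos: [0.5068, 0.0398, 0.1307]
tcp_rot: [-90.0, 0.0, 131.9]
wrist_force: [0.9, 1.2, -0.3]
opening: 0.055
```

>>> {"name": "play_rows", "arguments": {"moves": [[[0,-8.5,0],[0,-0.0002,0],0],[[0,-17,0],[0,-0.0004,0],0],[[0,-25.5,0],[0,-0.0006,0],0],[[0,-34,0],[0,-0.0008,0],0],[[0,-42,0],[0,-0.001,0],0]]}}

```text
time: 14.25
ee_pos: [0.5068, 0.0398, 0.1317]
tcp_rot: [-90.0, 0.0, 173.9]
wrist_force: [0.4, 0.3, 1.5]
opening: 0.0549
```

>>> {"name": "play_rows", "arguments": {"moves": [[[0,-8.5,0],[0,-0.0002,0],0],[[0,-17,0],[0,-0.0004,0],0],[[0,-25.5,0],[0,-0.0006,0],0],[[0,-34,0],[0,-0.0008,0],0],[[0,-42,0],[0,-0.001,0],0]]}}

```text
time: 14.75
ee_pos: [0.5067, 0.0398, 0.1327]
tcp_rot: [-90.0, 0.0, -144.1]
wrist_force: [-0.4, 0.4, 0.5]
opening: 0.0551
```

>>> {"name": "play_rows", "arguments": {"moves": [[[0,-8.5,0],[0,-0.0002,0],0],[[0,-17,0],[0,-0.0004,0],0],[[0,-25.5,0],[0,-0.0006,0],0],[[0,-34,0],[0,-0.0008,0],0],[[0,-42,0],[0,-0.001,0],0]]}}

```text
time: 15.25
ee_pos: [0.5067, 0.0398, 0.1337]
tcp_rot: [-90.0, 0.0, -102.1]
wrist_force: [-0.1, -0.2, 0.4]
opening: 0.0547
```

```bash
python3 - <<'E'
from h import *
st()
E
```

```text
t 15.25 q [   4.5   -1.6   -7.4   84.1    0.  -163.4] p [0.5067 0.0398 0.1337] rot [ -90.     0.  -102.1] F [-0.1 -0.2  0.4] T [-0.07 -0.05  0.01] op 0.0547
```

>>> {"name": "play_rows", "arguments": {"moves": [[[0,0,0],[0,0,0],100],[[0,0,0],[0,0,0],100],[[0,8,0],[0,0,0],100],[[0,16,0],[0,0,0],100],[[0,24,0],[0,0,0],100]]}}

```text
time: 15.75
ee_pos: [0.5066, 0.0398, 0.1335]
tcp_rot: [-90.0, -0.0, -127.1]
wrist_force: [0.3, -0.5, -0.1]
opening: 0.0855
```

>>> {"name": "play_rows", "arguments": {"moves": [[[0,8.5,0],[0,0,0],100],[[0,17,0],[0,0,0],100],[[0,25.5,0],[0,0,0],100],[[0,34,0],[0,0,0],100],[[0,42,0],[0,0,0],100]]}}

```text
time: 16.25
ee_pos: [0.5066, 0.0398, 0.1335]
tcp_rot: [-90.0, -0.0, -169.1]
wrist_force: [0.1, 0.2, 0.4]
opening: 0.0854
```

>>> {"name": "play_rows", "arguments": {"moves": [[[0,8.5,0],[0,0,0],100],[[0,17,0],[0,0,0],100],[[0,25.5,0],[0,0,0],100],[[0,34,0],[0,0,0],100],[[0,42,0],[0,0,0],100]]}}

```text
time: 16.75
ee_pos: [0.5066, 0.0398, 0.1335]
tcp_rot: [-90.0, -0.0, 148.9]
wrist_force: [0.4, 0.6, 0.7]
opening: 0.0855
```

>>> {"name": "play_rows", "arguments": {"moves": [[[0,8.5,0],[0,0,0],100],[[0,17,0],[0,0,0],100],[[0,25.5,0],[0,0,0],100],[[0,34,0],[0,0,0],100],[[0,42,0],[0,0,0],100]]}}

```text
time: 17.25
ee_pos: [0.5066, 0.0398, 0.1335]
tcp_rot: [-90.0, -0.0, 106.9]
wrist_force: [0.6, 0.5, -0.5]
opening: 0.0856
```

>>> {"name": "play_rows", "arguments": {"moves": [[[0,8,0],[0,0,0],100],[[0,16,0],[0,0,0],100],[[0,16,0],[0,0,0],0],[[0,16,0],[0,0,0],0],[[0,16,0],[0,0,0],0]]}}

```text
time: 17.75
ee_pos: [0.5067, 0.0398, 0.1338]
tcp_rot: [-90.0, -0.0, 91.6]
wrist_force: [0.1, 0.3, 2.8]
opening: 0.0546
```

>>> {"name": "play_rows", "arguments": {"moves": [[[0,-8.5,0],[0,-0.0003,0],0],[[0,-17,0],[0,-0.0006,0],0],[[0,-25.5,0],[0,-0.001,0],0],[[0,-34,0],[0,-0.0012,0],0],[[0,-42,0],[0,-0.0015,0],0]]}}

```text
time: 18.25
ee_pos: [0.5066, 0.0397, 0.135]
tcp_rot: [-90.0, -0.0, 133.9]
wrist_force: [-0.3, 0.3, -0.6]
opening: 0.0547
```

>>> {"name": "play_rows", "arguments": {"moves": [[[0,-8.5,0],[0,-0.0003,0],0],[[0,-17,0],[0,-0.0006,0],0],[[0,-25.5,0],[0,-0.001,0],0],[[0,-34,0],[0,-0.0012,0],0],[[0,-42,0],[0,-0.0015,0],0]]}}

```text
time: 18.75
ee_pos: [0.5065, 0.0398, 0.1363]
tcp_rot: [-90.0, -0.0, 175.9]
wrist_force: [0.5, -0.5, -1.6]
opening: 0.0547
```

>>> {"name": "play_rows", "arguments": {"moves": [[[0,-8.5,0],[0,-0.0003,0],0],[[0,-17,0],[0,-0.0006,0],0],[[0,-25.5,0],[0,-0.001,0],0],[[0,-34,0],[0,-0.0012,0],0],[[0,-42,0],[0,-0.0015,0],0]]}}

```text
time: 19.25
ee_pos: [0.5065, 0.0398, 0.1378]
tcp_rot: [-90.0, -0.0, -142.1]
wrist_force: [-0.3, 0.6, -1.6]
opening: 0.0549
```

```bash
python3 - <<'E'
from h import *
st()
E
```

```text
t 19.25 q [   4.5   -1.6   -7.    84.6   -0.  -123.4] p [0.5065 0.0398 0.1378] rot [ -90.    -0.  -142.1] F [-0.3  0.6 -1.6] T [0.   0.03 0.04] op 0.0549
```

>>> {"name": "play_rows", "arguments": {"moves": [[[0,0,0],[0,-0.005,0],0],[[0,0,0],[0,-0.02,0],0],[[0,0,0],[0,-0.04,0],0],[[0,0,0],[0,-0.07,0],0],[[0,0,0],[0,-0.09,0],0]]}}

```text
time: 19.75
ee_pos: [0.5069, 0.0398, 0.2312]
tcp_rot: [-89.9, 0.1, -142.7]
wrist_force: [0.4, 0.4, -0.8]
opening: 0.0544
```

```bash
python3 - <<'E'
from h import *
st()
snap('wrist','w3.png')
W=np.array
ra=np.radians(13.4); rx=W([np.cos(ra),np.sin(ra)]);ry=W([-np.sin(ra),np.cos(ra)]);rc=W([.528,-.320])
for a,b in [(-.07,.08),(.07,.08),(.07,-.08)]: print(a,b,rc+a*rx+b*ry)
go([.528,-.32,.23],Rdown(-142))
E
```

```text
t 19.75 q [   4.5   -0.9    4.1   94.8    0.  -122.8] p [0.5069 0.0398 0.2312] rot [-8.990e+01  1.000e-01 -1.427e+02] F [ 0.4  0.4 -0.8] T [-0.03 -0.06 -0.04] op 0.0544
-0.07 0.08 [ 0.44136586 -0.25840028]
0.07 0.08 [ 0.57755448 -0.22595558]
0.07 -0.08 [ 0.61463414 -0.38159972]
turn [-0.19, -0.73, -0.29] shift [0.2017, 0.0041, 0.2987] dist 0.360
```

View pics/w3.png

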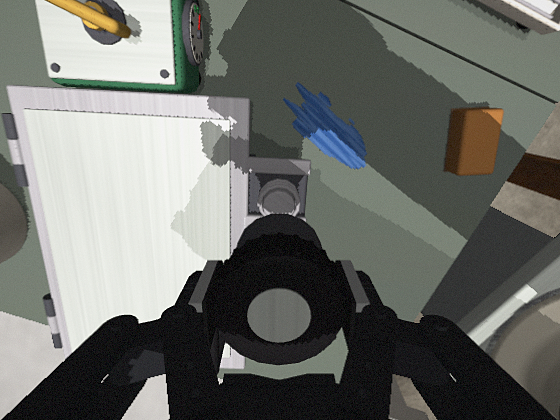

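```bash
python3 - <<'E'
from h import *
go([.5475,-.403,.15],Rdown(-142))
E
```

```text
turn [-0.19, -0.73, -0.29] shift [0.2369, 0.0841, 0.3763] dist 0.453
```

>>> {"name": "play_rows", "arguments": {"moves": [[[0,0,0],[0.02,0.0,0.033],0],[[0,0,0],[0.042,0.002,0.067],0],[[0,0,0],[0.065,0.005,0.1],0],[[0,0,0],[0.085,0.01,0.135],0],[[0,0,0],[0.105,0.02,0.17],0]]}}

```text
time: 20.3
ee_pos: [0.527, -0.1608, 0.2093]
tcp_rot: [-89.9, 0.1, -142.7]
wrist_force: [1.6, 1.6, -1.5]
opening: 0.0545
```

>>> {"name": "play_rows", "arguments": {"moves": [[[0,0,0],[0.022,0.013,0.035],0],[[0,0,0],[0.045,0.025,0.07],0],[[0,0,0],[0.067,0.037,0.105],0],[[0,0,0],[0.09,0.046,0.14],0],[[0,0,0],[0.11,0.055,0.175],0]]}}

```text
time: 20.8
ee_pos: [0.5456, -0.3668, 0.1532]
tcp_rot: [-90.0, 0.0, -142.7]
wrist_force: [1.0, -0.3, -1.3]
opening: 0.0549
```

```bash
python3 - <<'E'
from h import *
st(); go([.5475,-.403,.065],Rdown(-142))
E
```

```text
t 20.80 q [ -33.9   19.2   18.    88.8   -0.  -161.2] p [ 0.5456 -0.3668  0.1532] rot [ -90.     0.  -142.7] F [ 1.  -0.3 -1.3] T [ 0.04 -0.04  0.05] op 0.0549
turn [-0.02, -0.73, -0.01] shift [0.0204, 0.0883, 0.0299] dist 0.095
```

>>> {"name": "play_rows", "arguments": {"moves": [[[0,0,0],[0.02,0.0,0.029],0],[[0,0,0],[0.02,0.03,0.029],0],[[0,0,0],[0.02,0.06,0.029],0],[[0,0,0],[0.02,0.08,0.029],0],[[0,0,0],[0.02,0.088,0.029],0]]}}

```text
time: 21.3
ee_pos: [0.5467, -0.3995, 0.0628]
tcp_rot: [-90.2, -0.1, -142.7]
wrist_force: [-0.4, 0.6, -0.8]
opening: 0.055
```

```bash
python3 - <<'E'
from h import *
snap('scene','s2.png')
st(); go([.5475,-.403,.051],Rdown(-142))
E
```

```text
t 21.35 q [ -36.2   22.6   12.5   80.1   -0.  -163.5] p [ 0.5468 -0.3995  0.0627] rot [-9.020e+01 -1.000e-01 -1.427e+02] F [ 0.   0.4 -2.2] T [-0.01  0.01  0.  ] op 0.0549
turn [0.18, -0.65, 0.05] shift [0.0016, 0.0117, 0.0033] dist 0.012
```

View pics/s2.png

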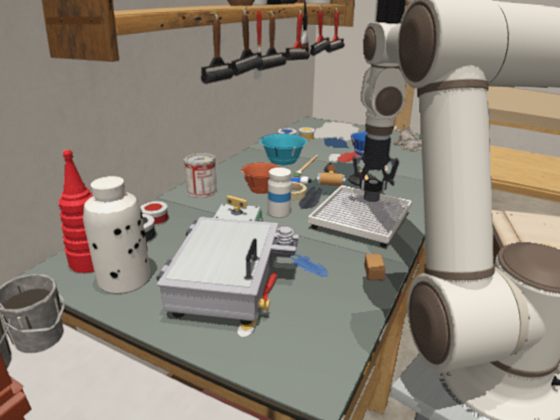

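Cap hangs level just above the rack's far side. Lower it, release, rise.

>>> {"name": "play_rows", "arguments": {"moves": [[[0,0,0],[0.002,0.004,0.003],0],[[0,0,0],[0.002,0.008,0.003],0],[[0,0,0],[0.002,0.012,0.003],0],[[0,0,0],[0.002,0.012,0.003],0],[[0,0,0],[0.002,0.012,0.003],0]]}}

```text
time: 21.85
ee_pos: [0.5479, -0.4036, 0.0534]
tcp_rot: [-90.0, 0.0, -142.5]
wrist_force: [0.3, 0.2, -2.2]
opening: 0.0547
```

>>> {"name": "play_rows", "arguments": {"moves": [[[0,0,0],[0,0,0],100],[[0,0,0],[0,0,0],100],[[0,0,0],[0,0,0],100],[[0,0,0],[0,-0.02,0],100],[[0,0,0],[0,-0.05,0],100]]}}

```text
time: 22.35
ee_pos: [0.5469, -0.4029, 0.1016]
tcp_rot: [-90.2, -0.1, -142.5]
wrist_force: [0.3, -0.1, 0.4]
opening: 0.0854
```

```bash
python3 - <<'E'
from h import *
st()
c=snap('wrist','w4.png')
E
```

```text
t 22.35 q [ -36.4   22.6   16.7   84.4    0.  -163.8] p [ 0.5469 -0.4029  0.1016] rot [-9.020e+01 -1.000e-01 -1.425e+02] F [ 0.3 -0.1  0.4] T [-0.    0.03  0.01] op 0.0854
```

View pics/w4.png

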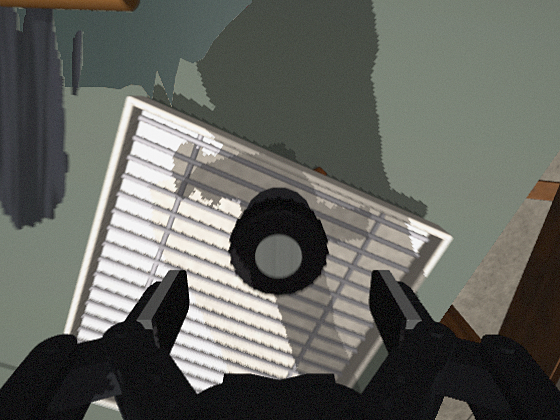

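```bash
python3 - <<'E'
from h import *
t=load('top0.pkl'); w=load('w1.pkl'); s=load('scene0.pkl')
a=cv2.imread('pics/w1.png'); cv2.imwrite('pics/w1h.png',cv2.resize(a[150:290,0:200],None,fx=4,fy=4,interpolation=cv2.INTER_CUBIC))
T=lambda p:(p[0]/3.2+90,p[1]/3.2+130)
S=lambda p:(p[0]/2.85+150,p[1]/2.85+150)
for n,pt,ps in [('L',(213,437),(279,359)),('R',(318,375),(299,260))]:
    print(n,tri(t,T(pt),s,S(ps)))
yaw=np.radians(34.2);X=np.array([np.cos(yaw),np.sin(yaw),0]);Y=np.array([-np.sin(yaw),np.cos(yaw),0]);C=np.array([.5755,.163,0])
for h in (-.0756,): 
    H=C+h*X+.056*Y+np.array([0,0,.142]); 
    for d in (-.035,0,.035): print(H+d*Y,proj(w,H+d*Y),proj(t,H+d*Y),proj(s,H+d*Y))
E
```

```text
L (array([0.45684364, 0.20819431, 0.10924196]), np.float64(0.005165885297462034))
R (array([0.50553854, 0.1326769 , 0.13440004]), np.float64(0.005870263559974527))
[0.50116896 0.13787519 0.142     ] [130.84534134 210.19835236] [185.46849356 248.25717966] [255.97705709 239.88457444]
[0.48149604 0.16682301 0.142     ] [ 87.18097623 230.34997455] [172.30443816 257.21297023] [252.63378831 248.66945843]
[0.46182312 0.19577083 0.142     ] [ 45.17163612 249.71359192] [159.21722887 266.12325966] [249.05429527 258.07983249]
```

View pics/w1h.png

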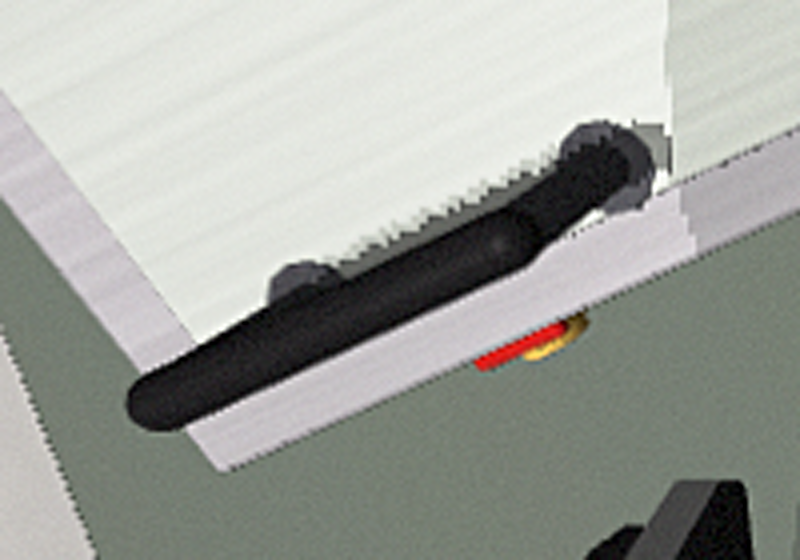

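```bash
cat >> h.py <<'E'
YAW=34.2; _y=np.radians(YAW);X=np.array([np.cos(_y),np.sin(_y),0]);Y=np.array([-np.sin(_y),np.cos(_y),0]);C=np.array([.5755,.163,0]);Z=np.array([0,0,1.])
def W(x,y,z): return C+x*X+y*Y+z*Z
def Rw(tau,psi=-145.8): return Rdown(psi,tau,YAW)
def lidpose(th,tau,g=.018,dn=0.,y=.056):
    t=np.radians(th); hx=.1004
    p=W(hx-.176*np.cos(t)+.05*np.sin(t), y, .092+.176*np.sin(t)+.05*np.cos(t))
    d=np.sin(np.radians(tau))*X-np.cos(np.radians(tau))*Z
    return p+g*d, Rw(tau)
E
python3 - <<'E'
from h import *
p,Rt=lidpose(0,40,-.07); print(p); go(p,Rt)
E
```

```text
[0.44428144 0.14153199 0.19562311]
turn [0.88, 3.22, 39.9] shift [-0.2492, -0.0886, -0.4964] dist 0.562
```

>>> {"name": "play_rows", "arguments": {"moves": [[[0,0,0],[0,-0.05,0],30],[[0,0,0],[-0.01,-0.1,-0.03],30],[[0,0,7],[-0.03,-0.13,-0.07],30],[[0,0,14],[-0.05,-0.13,-0.11],30],[[0,0,22],[-0.07,-0.13,-0.15],30]]}}

```text
time: 22.9
ee_pos: [0.5129, -0.2407, 0.2359]
tcp_rot: [-89.7, 22.4, -142.4]
wrist_force: [-1.2, 0.1, 1.1]
opening: 0.0255
```

```bash
python3 - <<'E'
from h import *
st();p,Rt=lidpose(0,40,-.07); print(p); go(p,Rt)
E
```

```text
t 22.90 q [ -35.7   -1.3    1.7   85.9   21.3 -161.9] p [ 0.5129 -0.2407  0.2359] rot [ -89.7   22.4 -142.4] F [-1.2  0.1  1.1] T [-0.15  0.26 -0.02] op 0.0255
[0.44428144 0.14153199 0.19562311]
turn [1.49, 2.96, 17.62] shift [-0.15, 0.1037, -0.3452] dist 0.390
```

>>> {"name": "play_rows", "arguments": {"moves": [[[0,1,6],[-0.015,0.01,-0.04],30],[[0,2,12],[-0.035,0.02,-0.08],30],[[0,3,17],[-0.055,0.03,-0.12],30],[[0,3,17],[-0.075,0.04,-0.16],30],[[0,3,17],[-0.095,0.05,-0.2],30]]}}

```text
time: 23.4
ee_pos: [0.4745, -0.0174, 0.2222]
tcp_rot: [-91.9, 39.0, -146.4]
wrist_force: [1.1, 0.4, 1.1]
opening: 0.0258
```

```bash
python3 - <<'E'
from h import *
st();p,Rt=lidpose(0,40,-.07); print(p); go(p,Rt)
E
```

```text
t 23.40 q [ -20.6  -31.9  -29.3   68.8   32.  -138. ] p [ 0.4745 -0.0174  0.2222] rot [ -91.9   39.  -146.4] F [1.1 0.4 1.1] T [-0.28  0.43 -0.04] op 0.0258
[0.44428144 0.14153199 0.19562311]
turn [1.5, -0.52, 0.98] shift [-0.032, 0.065, -0.147] dist 0.164
```

>>> {"name": "play_rows", "arguments": {"moves": [[[1.5,-0.5,1],[-0.008,0.016,-0.037],30],[[1.5,-0.5,1],[-0.016,0.032,-0.075],30],[[1.5,-0.5,1],[-0.024,0.048,-0.11],30],[[1.5,-0.5,1],[-0.032,0.065,-0.147],30],[[1.5,-0.5,1],[-0.032,0.065,-0.147],30]]}}

```text
time: 23.9
ee_pos: [0.4425, 0.1458, 0.1955]
tcp_rot: [-90.1, 40.0, -145.2]
wrist_force: [0.7, -0.8, 0.8]
opening: 0.0255
```

```bash
python3 - <<'E'
from h import *
st();p,Rt=lidpose(0,40,.015); print(p); go(p,Rt)
c=snap('wrist','w5.png'); print([proj(c,W(-.0756,.056+d,.142)) for d in (-.035,.035)])
E
```

```text
t 23.90 q [   8.   -46.6  -41.7   58.1   16.9 -111.2] p [0.4425 0.1458 0.1955] rot [ -90.1   40.  -145.2] F [ 0.7 -0.8  0.8] T [-0.36  0.45  0.  ] op 0.0255
[0.4894706  0.17224251 0.13050933]
turn [0.45, 0.44, -0.03] shift [0.0007, 0.0843, 0.0051] dist 0.084
[array([279.2332484 , 166.96103505]), array([278.38650202, 259.1242934 ])]
```

View pics/w5.png

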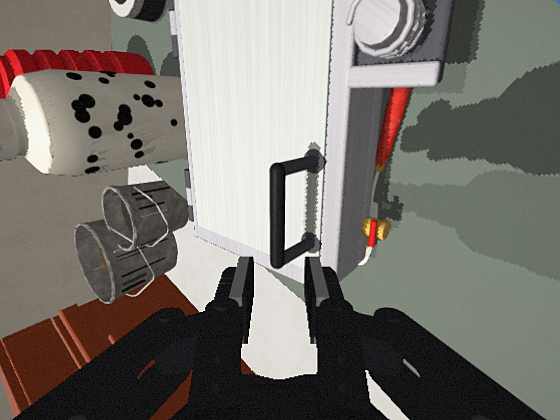

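>>> {"name": "play_rows", "arguments": {"moves": [[[0,0,0],[0.0,0.03,0.005],30],[[0,0,0],[0.0,0.06,0.005],30],[[0,0,0],[0.0,0.084,0.005],30],[[0,0,0],[0.0,0.084,0.005],30],[[0,0,0],[0.0,0.084,0.005],30]]}}

```text
time: 24.45
ee_pos: [0.4922, 0.1658, 0.1315]
tcp_rot: [-90.1, 39.9, -145.8]
wrist_force: [-0.4, -1.2, 0.6]
opening: 0.0257
```

>>> {"name": "play_rows", "arguments": {"moves": [[[0,0,0],[0,0,0],0],[[0,0,0],[0,0,0],0],[[0,0,0],[0,0,0],0],[[0,0,0],[0,0,0],0],[[0,0,0],[0,0,0],0]], "grip_force": 25}}

```text
time: 24.95
ee_pos: [0.4931, 0.1664, 0.1339]
tcp_rot: [-89.9, 40.2, -145.7]
wrist_force: [6.5, 1.6, -1.8]
opening: 0.0096
```

```bash
python3 - <<'E'
from h import *
o=st();
for th,tau in [(3,40),(6,37),(9,34),(12,32),(15,30)]: 
    p,Rt=lidpose(th,tau,.015);p0,_=lidpose(0,40,.015); go(p-p0+o['ee_pos'],Rt)
E
```

```text
t 24.95 q [  10.5  -38.4  -45.    45.7   15.  -108.6] p [0.4931 0.1664 0.1339] rot [ -89.9   40.2 -145.7] F [ 6.5  1.6 -1.8] T [-0.14 -0.34 -0.28] op 0.0096
turn [-0.02, 0.09, -0.17] shift [-0.0081, -0.0051, 0.0] dist 0.010
turn [-0.02, 0.09, -3.17] shift [-0.0156, -0.0099, 0.0] dist 0.018
turn [-0.02, 0.09, -6.17] shift [-0.0234, -0.0142, 0.0] dist 0.027
turn [-0.02, 0.09, -8.17] shift [-0.0317, -0.0181, 0.0001] dist 0.036
turn [-0.03, 0.09, -10.17] shift [-0.0402, -0.0215, 0.0001] dist 0.046
```

>>> {"name": "play_rows", "arguments": {"moves": [[[0,0,0],[-0.008,-0.005,0],0],[[0,0,-3],[-0.0156,-0.01,0],0],[[0,0,-6],[-0.0234,-0.014,0],0],[[0,0,-8],[-0.0317,-0.018,0],0],[[0,0,-10],[-0.04,-0.0215,0],0]]}}

```text
time: 25.45
ee_pos: [0.5058, 0.1752, 0.1737]
tcp_rot: [-90.0, 29.8, -145.8]
wrist_force: [2.7, -1.5, -7.4]
opening: 0.0092
```

```bash
python3 - <<'E'
from h import *
o=st();
for th,tau in [(20,27),(25,24),(30,20),(35,17),(40,14)]: 
    p,Rt=lidpose(th,tau,.015);p0,_=lidpose(15,30,.015); go(p-p0+o['ee_pos'],Rt)
snap('scene','s3.png')
E
```

```text
t 25.45 q [  13.8  -26.6  -29.2   59.2   10.  -107.9] p [0.5058 0.1752 0.1737] rot [ -90.    29.8 -145.8] F [ 2.7 -1.5 -7.4] T [-1.19  0.55 -0.29] op 0.0092
turn [0.0, 0.02, -2.79] shift [-0.0135, -0.0072, 0.0] dist 0.015
turn [0.0, 0.02, -5.79] shift [-0.0275, -0.0132, 0.0] dist 0.031
turn [-0.0, 0.02, -9.79] shift [-0.0417, -0.018, 0.0] dist 0.045
turn [-0.0, 0.02, -12.79] shift [-0.0566, -0.0214, 0.0] dist 0.060
turn [-0.0, 0.02, -15.79] shift [-0.0717, -0.0235, 0.0] dist 0.075
```

View pics/s3.png

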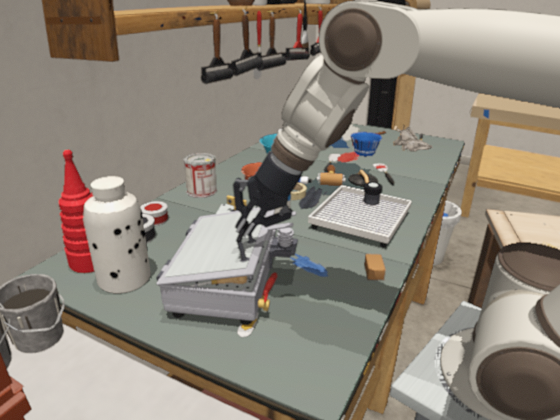

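Lid is opening (about 15°). Carry on.

>>> {"name": "play_rows", "arguments": {"moves": [[[0,0,-3],[-0.0135,-0.007,0],0],[[0,0,-6],[-0.0275,-0.013,0],0],[[0,0,-10],[-0.042,-0.018,0],0],[[0,0,-13],[-0.0565,-0.0215,0],0],[[0,0,-16],[-0.0715,-0.0235,0],0]]}}

```text
time: 26.0
ee_pos: [0.5469, 0.2033, 0.2315]
tcp_rot: [-90.0, 13.8, -145.8]
wrist_force: [-7.7, -7.1, 6.9]
opening: 0.0097
```

```bash
python3 - <<'E'
from h import *
o=st();
for th,tau in [(45,12),(50,10),(55,8),(60,6),(65,4)]: 
    p,Rt=lidpose(th,tau,.015);p0,_=lidpose(40,14,.015); go(p-p0+o['ee_pos'],Rt)
E
```

```text
t 26.00 q [  18.6   -4.2   -0.5   80.4    3.7 -105.2] p [0.5469 0.2033 0.2315] rot [ -90.    13.8 -145.8] F [-7.7 -7.1  6.9] T [-1.53  1.69 -0.05] op 0.0097
turn [0.0, 0.04, -1.84] shift [-0.0147, -0.0049, 0.0] dist 0.015
turn [0.0, 0.04, -3.84] shift [-0.0297, -0.0084, 0.0] dist 0.031
turn [0.0, 0.04, -5.84] shift [-0.045, -0.0107, 0.0] dist 0.046
turn [-0.0, 0.04, -7.84] shift [-0.0604, -0.0115, 0.0] dist 0.062
turn [-0.0, 0.04, -9.84] shift [-0.0759, -0.011, 0.0] dist 0.077
```

>>> {"name": "play_rows", "arguments": {"moves": [[[0,0,-2],[-0.0147,-0.005,0],0],[[0,0,-4],[-0.03,-0.0085,0],0],[[0,0,-6],[-0.045,-0.0105,0],0],[[0,0,-8],[-0.0605,-0.0115,0],0],[[0,0,-10],[-0.076,-0.011,0],0]]}}

```text
time: 26.5
ee_pos: [0.6061, 0.2439, 0.2614]
tcp_rot: [-90.0, 4.0, -145.7]
wrist_force: [-5.6, -4.0, 11.4]
opening: 0.0096
```

```bash
python3 - <<'E'
from h import *
o=st();
for th,tau in [(70,4),(75,4),(80,4),(84,4),(86,4)]: 
    p,Rt=lidpose(th,tau,.015);p0,_=lidpose(65,4,.015); go(p-p0+o['ee_pos'],Rt); print(p)
snap('scene','s4.png')
E
```

```text
t 26.50 q [  21.5   16.6   26.7   96.2    0.9 -102.7] p [0.6061 0.2439 0.2614] rot [ -90.     4.  -145.7] F [-5.6 -4.  11.4] T [-0.88  1.28  0.01] op 0.0096
turn [0.03, 0.06, -0.02] shift [-0.0159, -0.0007, 0.0] dist 0.016
[0.61700114 0.25891218 0.25952345]
turn [0.03, 0.06, -0.02] shift [-0.0319, -0.0001, 0.0] dist 0.032
[0.63019726 0.26788025 0.25998044]
turn [0.03, 0.06, -0.02] shift [-0.0477, 0.002, 0.0] dist 0.048
[0.6433761  0.27683658 0.25904511]
turn [0.03, 0.06, -0.02] shift [-0.0602, 0.0046, 0.0001] dist 0.060
[0.65383931 0.28394738 0.25729882]
turn [0.03, 0.06, -0.02] shift [-0.0664, 0.0062, 0.0001] dist 0.067
[0.65902674 0.28747275 0.25609564]
```

View pics/s4.png

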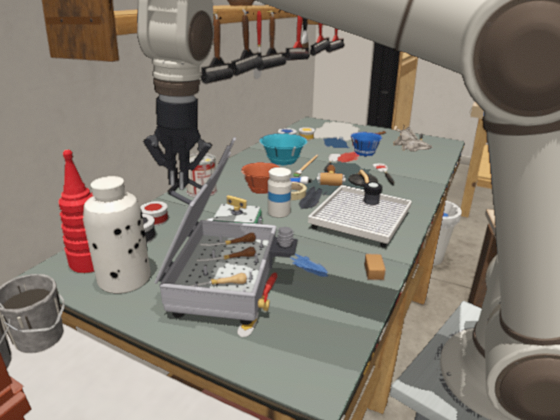

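>>> {"name": "play_rows", "arguments": {"moves": [[[0,0,0],[-0.016,-0.001,0],0],[[0,0,0],[-0.032,0,0],0],[[0,0,0],[-0.0475,0.002,0],0],[[0,0,0],[-0.06,0.0045,0],0],[[0,0,0],[-0.065,0.006,0],0]]}}

```text
time: 27.05
ee_pos: [0.6609, 0.2815, 0.2594]
tcp_rot: [-90.0, 4.2, -145.7]
wrist_force: [-3.1, -0.3, 5.7]
opening: 0.0096
```

```bash
python3 - <<'E'
from h import *
o=st();
snap('scene','s5.png')
E
```

```text
t 27.05 q [  22.7   27.    40.2   99.1    0.9 -101.5] p [0.6609 0.2815 0.2594] rot [ -90.     4.2 -145.7] F [-3.1 -0.3  5.7] T [-0.25  0.63  0.03] op 0.0096
```

View pics/s5.png

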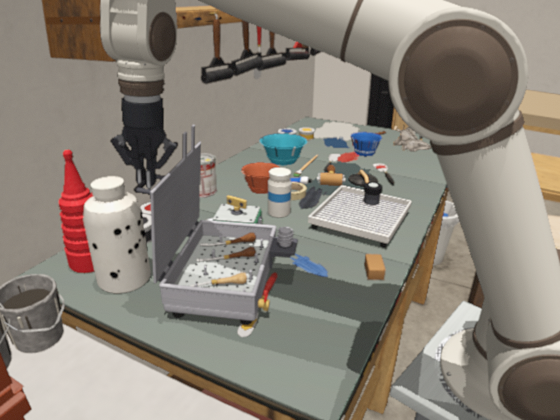

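>>> {"name": "play_rows", "arguments": {"moves": [[[0,0,0],[0,0,0],25],[[0,0,0],[0,0,0],25],[[0,0,0],[0,-0.03,0],25],[[0,0,0],[0,-0.06,0],25],[[0,0,0],[0,-0.09,0],25]]}}

```text
time: 27.6
ee_pos: [0.6544, 0.2773, 0.3488]
tcp_rot: [-90.0, 4.0, -145.7]
wrist_force: [0.8, -0.4, 1.3]
opening: 0.0214
```

```bash
python3 - <<'E'
from h import *
o=st(); print((o['ee_pos']-C)@X,(o['ee_pos']-C)@Y)
E
```

```text
t 27.60 q [  22.6   34.3   61.7  113.4    0.9 -101.6] p [0.6544 0.2773 0.3488] rot [ -90.     4.  -145.7] F [ 0.8 -0.4  1.3] T [-0.05  0.   -0.01] op 0.0214
0.12946914650229827 0.05018459880251807
```

>>> {"name": "play_rows", "arguments": {"moves": [[[0,0,-1],[0.03,0,0],25],[[0,0,-2],[0.07,0,0],25],[[0,0,-3],[0.11,0.0,0],25],[[0,0,-4],[0.15,0.0,0],25],[[0,0,-4],[0.2,0,0],25]]}}

```text
time: 28.1
ee_pos: [0.4892, 0.1647, 0.3323]
tcp_rot: [-90.1, -0.1, -145.7]
wrist_force: [0.5, -0.9, 1.7]
opening: 0.0212
```

>>> {"name": "play_rows", "arguments": {"moves": [[[0,0,0],[0.02,0,0.0],25],[[0,0,0],[0.05,0,0],25],[[0,0,0],[0.07,0.0,0],40],[[0,0,0],[0.07,0.0,0],40],[[0,0,0],[0.07,0,0],40]]}}

```text
time: 28.6
ee_pos: [0.4324, 0.1258, 0.3337]
tcp_rot: [-90.0, 0.1, -145.7]
wrist_force: [0.1, 0.2, -0.5]
opening: 0.0344
```

```bash
python3 - <<'E'
from h import *
o=st(); print((o['ee_pos']-C)@X,(o['ee_pos']-C)@Y)
c=snap('wrist','w6.png');save('w6.pkl',c)
c=snap('top','t6.png');save('t6.pkl',c)
c=snap('scene','s6.png');save('s6.pkl',c)
E
```

```text
t 28.60 q [  16.2   -5.    11.8  106.7    0.  -108.1] p [0.4324 0.1258 0.3337] rot [-9.000e+01  1.000e-01 -1.457e+02] F [ 0.1  0.2 -0.5] T [ 0.04 -0.02  0.02] op 0.0344
-0.13921969628953035 0.0496962246907897
```

View pics/w6.png

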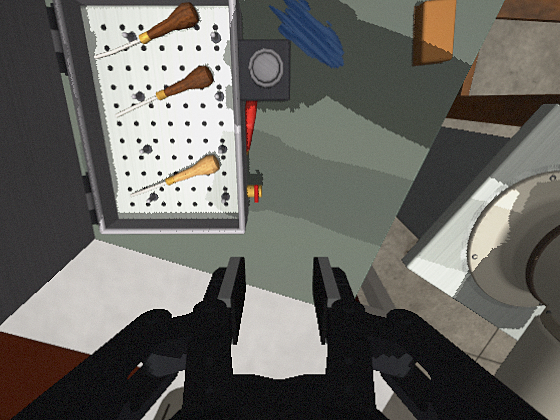

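View pics/s6.png

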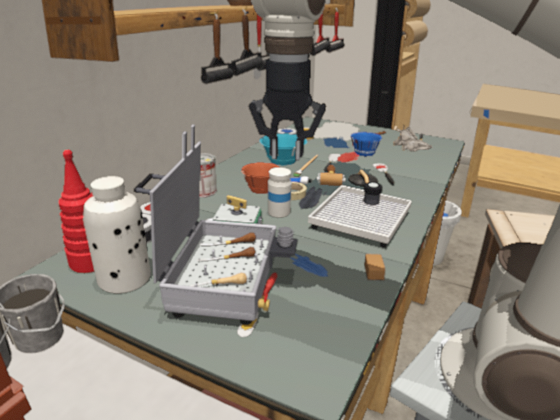

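View pics/t6.png

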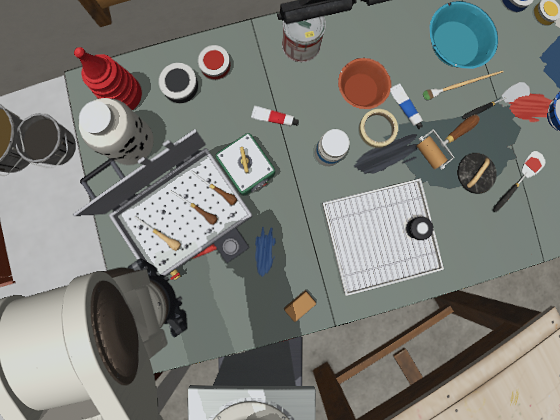

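```bash
python3 - <<'E'
from h import *
c=load('w6.pkl'); im=c['img']; hsv=cv2.cvtColor(im,cv2.COLOR_RGB2HSV)
m=((hsv[...,0]<25)&(hsv[...,1]>90)&(hsv[...,2]>40)).astype(np.uint8)
m[:, :95]=0; m[:,240:]=0; m[240:]=0
m=cv2.morphologyEx(m,cv2.MORPH_OPEN,np.ones((3,3)))
n,l,s,ct=cv2.connectedComponentsWithStats(m)
for i in range(1,n):
    if s[i,4]<150: continue
    ys,xs=np.where(l==i); P=np.array([onz(c,x,y,.0625) for x,y in zip(xs,ys)])
    w=np.stack([(P-C)@X,(P-C)@Y],1); mu=w.mean(0); u,_,v=np.linalg.svd(w-mu,full_matrices=False); d=v[0]*np.sign(v[0][0])
    t=(w-mu)@d; q=(w-mu)@np.array([-d[1],d[0]])
    e0=mu+d*t.min(); e1=mu+d*t.max()
    print(i,s[i],'col',im[l==i].mean(0).round(),'mu',mu.round(4),'ang',np.degrees(np.arctan2(d[1],d[0])).round(1),'len',np.ptp(t).round(4),'wid',np.ptp(q).round(4),'ends',e0.round(4),e1.round(4))
for p in [(100,58),(117,115),(131,195)]: 
    P=onz(c,*p,.0625); print('tip',(P-C)@X,(P-C)@Y)
for y in(-.099,-.033,.033,.099):
  for x in(-.066,.034): print((x,y),proj(c,W(x,y,.072)).round(),end=' ')
a=cv2.cvtColor(im,cv2.COLOR_RGB2BGR)[0:250,40:300]; cv2.imwrite('pics/w6c.png',cv2.resize(a,None,fx=2.4,fy=2.4,interpolation=cv2.INTER_CUBIC)[:600,:800])
E
```

```text
1 [139   3  59  41 923] col [112.  69.  36.] mu [-0.0179 -0.116 ] ang 25.0 len 0.0737 wid 0.024 ends [-0.045  -0.1286] [ 0.0218 -0.0974]
2 [156  66  56  34 763] col [111.  70.  38.] mu [-0.0305 -0.052 ] ang 21.8 len 0.0738 wid 0.024 ends [-0.0583 -0.0631] [ 0.0102 -0.0358]
3 [165 155  54  30 634] col [202. 158.  95.] mu [-0.0308  0.055 ] ang 22.1 len 0.0767 wid 0.0235 ends [-0.0598  0.0432] [0.0112 0.0721]
tip 0.07110308919055652 -0.07839527264883334
tip 0.06181983386741192 -0.013860090520365943
tip 0.05997324374222165 0.09028068070739267
(-0.066, -0.099) [214.  38.] (0.034, -0.099) [125.  37.] (-0.066, -0.033) [217.  99.] (0.034, -0.033) [134.  99.] (-0.066, 0.033) [220. 154.] (0.034, 0.033) [142. 154.] (-0.066, 0.099) [223. 203.] (0.034, 0.099) [148. 203.]
```

View pics/w6c.png

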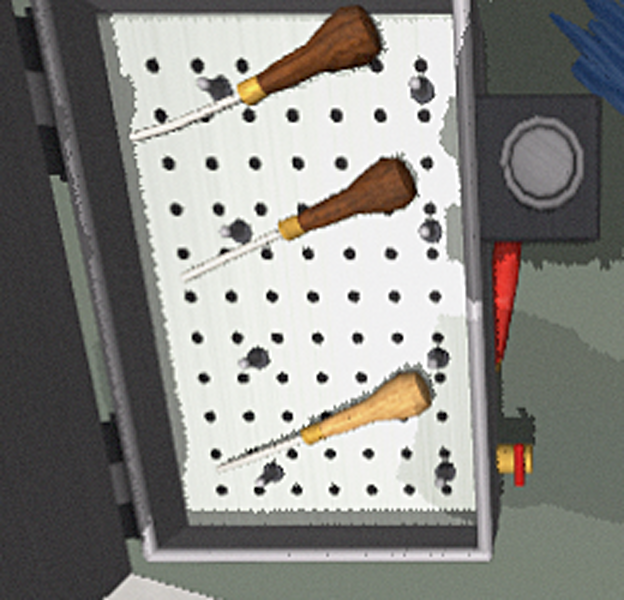

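```bash
python3 - <<'E'
from h import *
go(W(-.031,.055,.15),Rdown(146.3)); go(W(-.031,.055,.15))
E
```

```text
turn [0.01, 68.02, 0.08] shift [-0.1077, 0.1827, -0.0048] dist 0.212
turn [0.0, 0.0, 0.0] shift [-0.1077, 0.1827, -0.0048] dist 0.212
```

>>> {"name": "play_rows", "arguments": {"moves": [[[0,8.5,0],[-0.02,0.03,0],50],[[0,17,0],[-0.04,0.06,0],50],[[0,25.5,0],[-0.06,0.09,0],50],[[0,34,0],[-0.085,0.115,-0.003],50],[[0,42,0],[-0.108,0.12,-0.005],50]]}}

```text
time: 29.25
ee_pos: [0.5188, 0.1918, 0.209]
tcp_rot: [-89.9, -0.3, 172.0]
wrist_force: [0.2, 0.5, 1.1]
opening: 0.043
```

>>> {"name": "play_rows", "arguments": {"moves": [[[0,8.5,0],[0,0.02,0],50],[[0,17,0],[0,0.04,0],50],[[0,26,0],[0,0.06,0],50],[[0,26,0],[0,0.063,0],50],[[0,26,0],[0,0.063,0],50]]}}

```text
time: 29.75
ee_pos: [0.5186, 0.1912, 0.1494]
tcp_rot: [-89.9, -0.1, 146.6]
wrist_force: [0.7, 0.6, 0.7]
opening: 0.0424
```

```bash
python3 - <<'E'
from h import *
st();go(W(-.031,.055,.053),Rdown(146.3))
c=snap('wrist','w7.png');save('w7.pkl',c); print(proj(c,W(-.031,.055,.0625)),proj(c,W(-.0598,.0432,.0625)),proj(c,W(.0112,.0721,.0625)))
E
```

```text
t 29.75 q [ 20.2   4.6   0.6  86.2   0.  -36.3] p [0.5186 0.1912 0.1494] rot [-8.990e+01 -1.000e-01  1.466e+02] F [0.7 0.6 0.7] T [-0.03 -0.07  0.01] op 0.0424
turn [-0.1, 0.26, 0.11] shift [-0.0006, 0.0964, -0.0003] dist 0.096
[278.07813033 214.71016878] [278.12965673 175.09057747] [277.79364435 267.18897114]
```

View pics/w7.png

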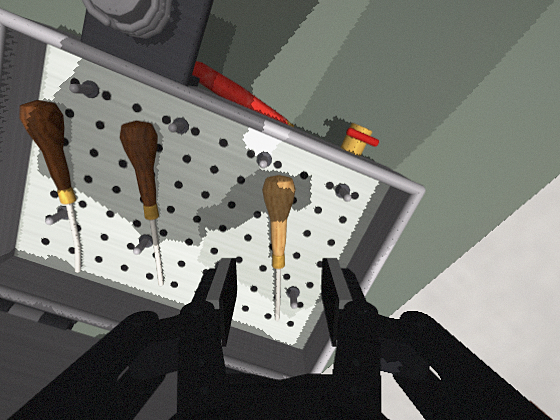

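>>> {"name": "play_rows", "arguments": {"moves": [[[0,0,0],[0,0.035,0],50],[[0,0,0],[0,0.065,0],50],[[0,0,0],[0,0.085,0],50],[[0,0,0],[0,0.096,0],50],[[0,0,0],[0,0.096,0],50]]}}

```text
time: 30.3
ee_pos: [0.5184, 0.191, 0.0537]
tcp_rot: [-89.9, -0.1, 146.4]
wrist_force: [-0.1, -0.8, 0.4]
opening: 0.043
```

>>> {"name": "play_rows", "arguments": {"moves": [[[0,0,0],[0,0,0],0],[[0,0,0],[0,0,0],0],[[0,0,0],[0,0,0],0],[[0,0,0],[0,0,0],0],[[0,0,0],[0,0,0],0]], "grip_force": 40}}

```text
time: 30.8
ee_pos: [0.5195, 0.1913, 0.0557]
tcp_rot: [-90.1, 0.0, 146.3]
wrist_force: [-0.4, -0.9, 6.3]
opening: 0.019
```

>>> {"name": "play_rows", "arguments": {"moves": [[[0,0,0],[0,-0.02,0],0],[[0,0,0],[0,-0.05,0],0],[[0,0,0],[0,-0.08,0],0],[[0,0,0],[0,-0.11,0],0],[[0,0,0],[0,-0.12,0],0]]}}

```text
time: 31.3
ee_pos: [0.5197, 0.1914, 0.1777]
tcp_rot: [-90.2, 0.1, 146.3]
wrist_force: [1.7, -0.2, -0.1]
opening: 0.0189
```

```bash
python3 - <<'E'
from h import *
st()
c=snap('wrist','w8.png');save('w8.pkl',c)
E
```

```text
t 31.30 q [ 20.2   4.5   3.6  88.9   0.  -36.1] p [0.5197 0.1914 0.1777] rot [-9.020e+01  1.000e-01  1.463e+02] F [ 1.7 -0.2 -0.1] T [-0.04 -0.04 -0.05] op 0.0189
```

View pics/w8.png

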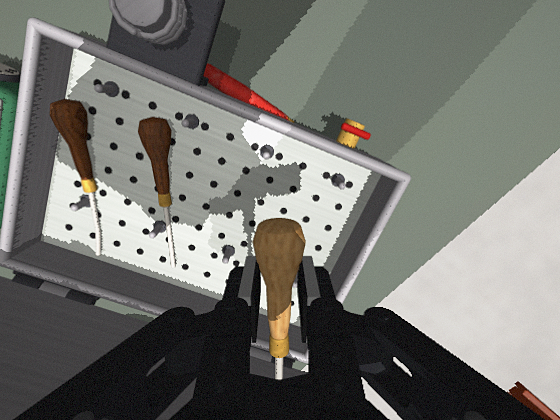

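```bash
cat >> h.py <<'E'
_r=np.radians(13.4);RX=np.array([np.cos(_r),np.sin(_r),0]);RY=np.array([-np.sin(_r),np.cos(_r),0]);RC=np.array([.528,-.320,0])
def K_(x,y,z): return RC+x*RX+y*RY+z*Z
E
python3 - <<'E'
from h import *
print(K_(-.033,-.01,.15)); go(K_(-.033,-.01,.15),Rdown(103.4))
E
```

```text
[ 0.49821588 -0.33737544  0.15      ]
turn [0.23, 42.92, -0.03] shift [-0.2753, 0.0266, 0.4521] dist 0.530
```

>>> {"name": "play_rows", "arguments": {"moves": [[[0,8,0],[-0.025,0,0.04],0],[[0,16,0],[-0.05,0,0.08],0],[[0,24,0],[-0.075,0,0.12],0],[[0,32,0],[-0.1,0,0.16],0],[[0,40,0],[-0.125,0.0,0.2],0]]}}

```text
time: 31.85
ee_pos: [0.511, -0.0464, 0.1727]
tcp_rot: [-89.9, -0.1, 106.0]
wrist_force: [1.2, 0.2, -0.6]
opening: 0.0187
```

```bash
python3 - <<'E'
from h import *
st(); go(K_(-.033,-.01,.12),Rdown(103.4))
E
```

```text
t 31.85 q [ -5.2  -0.8  -2.3  88.6   0.  -21.2] p [ 0.511  -0.0464  0.1727] rot [-8.99e+01 -1.00e-01  1.06e+02] F [ 1.2  0.2 -0.6] T [ 0.02 -0.09 -0.01] op 0.0187
turn [-0.12, 2.61, 0.05] shift [-0.2762, 0.0526, 0.0924] dist 0.296
```

>>> {"name": "play_rows", "arguments": {"moves": [[[0,2.5,0],[-0.04,0.0,0.014],0],[[0,2.5,0],[-0.085,0.005,0.03],0],[[0,2.5,0],[-0.13,0.015,0.045],0],[[0,2.5,0],[-0.175,0.025,0.06],0],[[0,2.5,0],[-0.22,0.04,0.075],0]]}}

```text
time: 32.35
ee_pos: [0.501, -0.2788, 0.1329]
tcp_rot: [-89.9, -0.0, 103.8]
wrist_force: [0.9, 0.5, -0.5]
opening: 0.019
```

```bash
python3 - <<'E'
from h import *
st(); go(K_(-.033,-.01,.06),Rdown(103.4))
E
```

```text
t 32.35 q [-29.1   7.4   1.8  84.5  -0.  -42.9] p [ 0.501  -0.2788  0.1329] rot [-89.9  -0.  103.8] F [ 0.9  0.5 -0.5] T [ 0.03 -0.05  0.01] op 0.0190
turn [-0.05, 0.42, 0.03] shift [-0.0562, 0.0728, 0.0166] dist 0.094
```

>>> {"name": "play_rows", "arguments": {"moves": [[[0,0.4,0],[-0.04,0.01,0.012],0],[[0,0.4,0],[-0.056,0.03,0.0165],0],[[0,0.4,0],[-0.056,0.055,0.0165],0],[[0,0.4,0],[-0.056,0.07,0.0165],0],[[0,0.4,0],[-0.056,0.073,0.0165],0]]}}

```text
time: 32.85
ee_pos: [0.4975, -0.3341, 0.0579]
tcp_rot: [-89.8, -0.2, 103.4]
wrist_force: [0.2, 0.4, -0.5]
opening: 0.0191
```

```bash
python3 - <<'E'
from h import *
st(); go(K_(-.033,-.01,.035),Rdown(103.4))
snap('wrist','w9.png')
E
```

```text
t 32.85 q [-33.9  12.1  -1.1  77.1  -0.  -47.3] p [ 0.4975 -0.3341  0.0579] rot [-89.8  -0.2 103.4] F [ 0.2  0.4 -0.5] T [ 0.02  0.03 -0.01] op 0.0191
turn [-0.23, 0.03, 0.22] shift [-0.0034, 0.0229, -0.0] dist 0.023
```

View pics/w9.png

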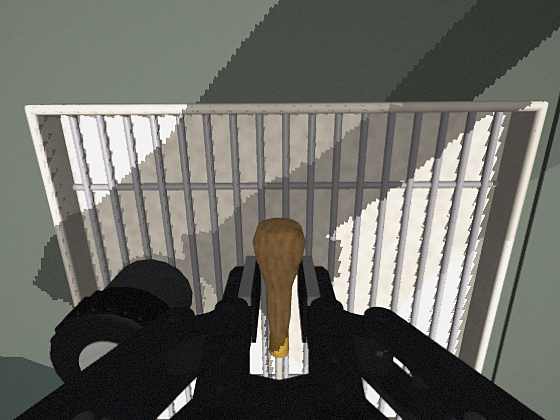

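>>> {"name": "play_rows", "arguments": {"moves": [[[0,0,0],[0.014,0.0,0],0],[[0,0,0],[0.0145,0.008,0],0],[[0,0,0],[0.0145,0.016,0],0],[[0,0,0],[0.0145,0.022,0],0],[[0,0,0],[0.0145,0.023,0],0]]}}

```text
time: 33.4
ee_pos: [0.4951, -0.3208, 0.037]
tcp_rot: [-89.9, -0.1, 103.4]
wrist_force: [0.1, 0.4, 0.3]
opening: 0.0185
```

>>> {"name": "play_rows", "arguments": {"moves": [[[0,0,0],[0,0,0],36],[[0,0,0],[0,0,0],36],[[0,0,0],[0,0,0],36],[[0,0,0],[0,-0.03,0],36],[[0,0,0],[0,-0.07,0],36]]}}

```text
time: 33.9
ee_pos: [0.4945, -0.3205, 0.107]
tcp_rot: [-89.8, -0.2, 103.4]
wrist_force: [0.7, -0.8, 0.4]
opening: 0.0304
```

```bash
python3 - <<'E'
from h import *
st(); go(W(-.031,-.052,.18),Rdown(146))
snap('wrist','w10.png')
E
```

```text
t 33.90 q [-32.9  10.    1.8  82.2  -0.  -46.4] p [ 0.4945 -0.3205  0.107 ] rot [-89.8  -0.2 103.4] F [ 0.7 -0.8  0.4] T [-0.02 -0.08  0.  ] op 0.0304
turn [-0.12, -42.59, 0.25] shift [0.3922, -0.0724, -0.1802] dist 0.438
```

View pics/w10.png

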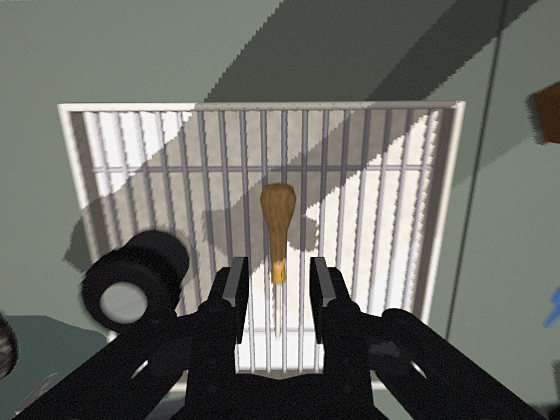

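>>> {"name": "play_rows", "arguments": {"moves": [[[0,-8,0],[0.03,-0.03,-0.015],50],[[0,-16,0],[0.07,-0.05,-0.03],50],[[0,-24,0],[0.11,-0.07,-0.05],50],[[0,-32,0],[0.155,-0.07,-0.07],50],[[0,-40,0],[0.2,-0.07,-0.09],50]]}}

```text
time: 34.45
ee_pos: [0.5373, -0.1042, 0.1793]
tcp_rot: [-90.0, 0.1, 143.7]
wrist_force: [-0.2, -0.6, -0.6]
opening: 0.0427
```

```bash
python3 - <<'E'
from h import *
st(); go(W(-.031,-.052,.17),Rdown(146))
E
```

```text
t 34.45 q [-11.    3.7   3.   89.2   0.  -64.7] p [ 0.5373 -0.1042  0.1793] rot [-9.000e+01  1.000e-01  1.437e+02] F [-0.2 -0.6 -0.6] T [ 0.   -0.07  0.04] op 0.0427
turn [0.04, -2.3, -0.08] shift [0.0888, 0.0093, -0.1914] dist 0.211
```

>>> {"name": "play_rows", "arguments": {"moves": [[[0,-2.3,0],[0.018,0,-0.038],50],[[0,-2.3,0],[0.036,0,-0.077],50],[[0,-2.3,0],[0.054,0,-0.115],50],[[0,-2.3,0],[0.072,0.005,-0.153],50],[[0,-2.3,0],[0.089,0.01,-0.191],50]]}}

```text
time: 34.95
ee_pos: [0.5795, 0.1025, 0.1685]
tcp_rot: [-90.0, 0.0, 145.7]
wrist_force: [1.2, 0.1, 0.6]
opening: 0.043
```

```bash
cat > gz.py <<'E'
from h import *
# find gouge handles in a wrist picture, washer frame
def gouges(c,plane=.0625,mask=None):
    im=c['img']; hsv=cv2.cvtColor(im,cv2.COLOR_RGB2HSV)
    m=((hsv[...,0]<25)&(hsv[...,1]>90)&(hsv[...,2]>40)).astype(np.uint8)
    m=cv2.morphologyEx(m,cv2.MORPH_OPEN,np.ones((3,3)))
    n,l,s,ct=cv2.connectedComponentsWithStats(m)
    for i in range(1,n):
        if s[i,4]<150: continue
        ys,xs=np.where(l==i); P=np.array([onz(c,x,y,plane) for x,y in zip(xs,ys)])
        w=np.stack([(P-C)@X,(P-C)@Y],1); mu=w.mean(0)
        if abs(mu[0])>.1 or abs(mu[1])>.14: continue
        u,_,v=np.linalg.svd(w-mu,full_matrices=False); d=v[0]*np.sign(v[0][0])
        t=(w-mu)@d; q=(w-mu)@np.array([-d[1],d[0]])
        print(s[i],'col',im[l==i].mean(0).round(),'mu',mu.round(4),'ang',np.degrees(np.arctan2(d[1],d[0])).round(1),'len',np.ptp(t).round(4),'wid',np.ptp(q).round(4),'ends',(mu+d*t.min()).round(4),(mu+d*t.max()).round(4))
E
python3 - <<'E'
from gz import *
st(); go(W(-.031,-.052,.053),Rdown(146))
c=snap('wrist','w11.png'); gouges(c)
E
```

```text
t 34.95 q [ 10.    9.4   8.   88.6   0.  -45.7] p [0.5795 0.1025 0.1685] rot [-90.    0.  145.7] F [1.2 0.1 0.6] T [-0.06 -0.01 -0.03] op 0.0430
turn [0.03, -0.28, -0.01] shift [0.0003, 0.1155, 0.0003] dist 0.115
[344 132  48  33 543] col [166.  51.  45.] mu [-0.0989 -0.0084] ang 82.9 len 0.0431 wid 0.0118 ends [-0.101  -0.0257] [-0.0957  0.017 ]
[ 184  161   30   82 1413] col [80. 51. 28.] mu [-0.0178 -0.1151] ang 24.0 len 0.0704 wid 0.0233 ends [-0.0424 -0.126 ] [ 0.0219 -0.0974]
[ 266  175   29   80 1311] col [80. 51. 29.] mu [-0.0301 -0.0512] ang 20.0 len 0.0703 wid 0.0227 ends [-0.0559 -0.0606] [ 0.0102 -0.0366]
```

View pics/w11.png

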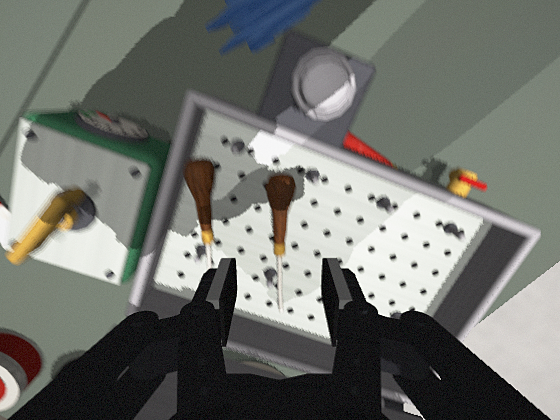

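>>> {"name": "play_rows", "arguments": {"moves": [[[0,0,0],[0,0.04,0],50],[[0,0,0],[0,0.08,0],50],[[0,0,0],[0,0.105,0],50],[[0,0,0],[0,0.115,0],50],[[0,0,0],[0,0.115,0],50]]}}

```text
time: 35.5
ee_pos: [0.5784, 0.1006, 0.0522]
tcp_rot: [-89.9, -0.1, 145.7]
wrist_force: [0.3, 0.0, -0.4]
opening: 0.0426
```

>>> {"name": "play_rows", "arguments": {"moves": [[[0,0,0],[0,0,0],0],[[0,0,0],[0,0,0],0],[[0,0,0],[0,0,0],0],[[0,0,0],[0,0,0],0],[[0,0,0],[0,0,0],0]], "grip_force": 40}}

```text
time: 36.0
ee_pos: [0.5801, 0.1008, 0.055]
tcp_rot: [-90.1, 0.1, 145.7]
wrist_force: [-1.3, -0.6, 6.3]
opening: 0.0197
```

>>> {"name": "play_rows", "arguments": {"moves": [[[0,0,0],[0,-0.02,0],0],[[0,0,0],[0,-0.05,0],0],[[0,0,0],[0,-0.08,0],0],[[0,0,0],[0,-0.11,0],0],[[0,0,0],[0,-0.13,0],0]]}}

```text
time: 36.5
ee_pos: [0.5796, 0.1008, 0.1861]
tcp_rot: [-90.1, 0.1, 145.7]
wrist_force: [0.7, -1.0, -0.3]
opening: 0.0198
```

```bash
python3 - <<'E'
from gz import *
st(); go(K_(-.033,.05,.14),Rdown(103.4))
c=snap('wrist','w12.png')
E
```

```text
t 36.50 q [  9.9   9.4  10.   90.4   0.  -45.9] p [0.5796 0.1008 0.1861] rot [-9.010e+01  1.000e-01  1.457e+02] F [ 0.7 -1.  -0.3] T [-0.02 -0.03  0.02] op 0.0198
turn [0.13, 42.32, -0.03] shift [-0.1351, 0.0456, 0.3676] dist 0.394
```

View pics/w12.png

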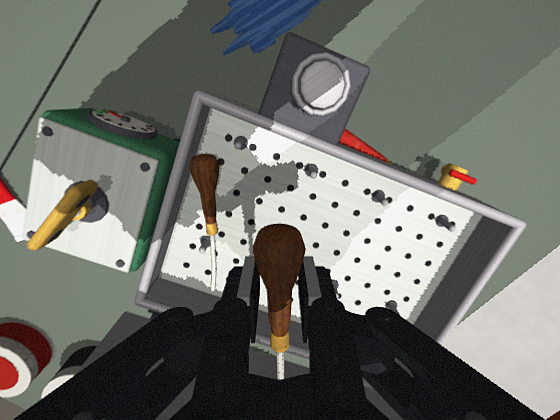

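>>> {"name": "play_rows", "arguments": {"moves": [[[0,8,0],[-0.015,0,0.04],0],[[0,16,0],[-0.03,0,0.08],0],[[0,24,0],[-0.045,0,0.12],0],[[0,32,0],[-0.06,0,0.165],0],[[0,40,0],[-0.075,0.0,0.205],0]]}}

```text
time: 37.05
ee_pos: [0.5248, -0.1126, 0.1832]
tcp_rot: [-90.0, -0.0, 105.4]
wrist_force: [-0.0, 0.2, -0.2]
opening: 0.0198
```

```bash
python3 - <<'E'
from gz import *
st(); go(K_(-.033,.05,.08),Rdown(103.4))
E
```

```text
t 37.05 q [-12.1   2.4   2.1  89.7  -0.  -27.5] p [ 0.5248 -0.1126  0.1832] rot [-90.   -0.  105.4] F [-0.   0.2 -0.2] T [ 0.02 -0.07 -0.02] op 0.0198
turn [-0.01, 1.99, 0.0] shift [-0.1496, 0.1032, 0.0832] dist 0.200
```

>>> {"name": "play_rows", "arguments": {"moves": [[[0,2,0],[-0.035,0.0,0.02],0],[[0,2,0],[-0.075,0.015,0.042],0],[[0,2,0],[-0.115,0.04,0.064],0],[[0,2,0],[-0.15,0.07,0.083],0],[[0,2,0],[-0.15,0.1,0.083],0]]}}

```text
time: 37.55
ee_pos: [0.4852, -0.2818, 0.0823]
tcp_rot: [-90.0, 0.1, 103.5]
wrist_force: [-0.6, 0.4, -0.2]
opening: 0.0197
```

```bash
python3 - <<'E'
from gz import *
st(); go(K_(-.033,.05,.0345),Rdown(103.4))
snap('wrist','w13.png')
E
```

```text
t 37.55 q [-30.1   6.1  -5.1  78.7  -0.1 -43.6] p [ 0.4852 -0.2818  0.0823] rot [-9.000e+01  1.000e-01  1.035e+02] F [-0.6  0.4 -0.2] T [-0.02  0.03  0.02] op 0.0197
turn [-0.01, 0.07, -0.08] shift [0.003, 0.0478, 0.0002] dist 0.048
```

View pics/w13.png

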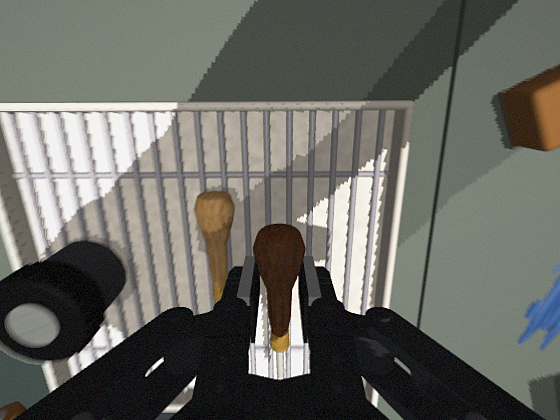

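>>> {"name": "play_rows", "arguments": {"moves": [[[0,0,0],[0.006,0.015,0],0],[[0,0,0],[0.006,0.03,0],0],[[0,0,0],[0.006,0.042,0],0],[[0,0,0],[0.006,0.047,0],0],[[0,0,0],[0.006,0.047,0],0]]}}

```text
time: 38.1
ee_pos: [0.4847, -0.2716, 0.0356]
tcp_rot: [-89.9, -0.1, 103.7]
wrist_force: [0.1, -0.2, -0.1]
opening: 0.0196
```

>>> {"name": "play_rows", "arguments": {"moves": [[[0,0,0],[0,0,0],34],[[0,0,0],[0,0,0],34],[[0,0,0],[0,0,0],34],[[0,0,0],[0,-0.03,0],34],[[0,0,0],[0,-0.08,0],34]]}}

```text
time: 38.6
ee_pos: [0.4832, -0.2711, 0.1141]
tcp_rot: [-89.7, -0.2, 103.7]
wrist_force: [1.3, -0.6, -0.4]
opening: 0.029
```

```bash
python3 - <<'E'
from gz import *
st(); go(W(-.005,-.09,.20),Rdown(146))
snap('wrist','w14.png')
E
```

```text
t 38.60 q [-29.3   5.2  -2.6  82.5  -0.  -43. ] p [ 0.4832 -0.2711  0.1141] rot [-89.7  -0.2 103.7] F [ 1.3 -0.6 -0.4] T [-0.02 -0.11  0.01] op 0.0290
turn [-0.18, -42.29, 0.34] shift [0.3141, -0.0856, -0.2189] dist 0.392
```

View pics/w14.png

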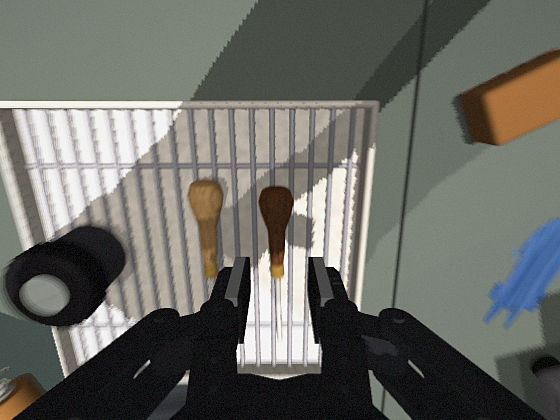

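>>> {"name": "play_rows", "arguments": {"moves": [[[0,-8,0],[0.04,-0.03,-0.025],30],[[0,-16,0],[0.08,-0.06,-0.05],30],[[0,-24,0],[0.12,-0.085,-0.08],30],[[0,-32,0],[0.16,-0.085,-0.11],30],[[0,-40,0],[0.2,-0.085,-0.14],30]]}}

```text
time: 39.15
ee_pos: [0.5684, -0.0577, 0.2027]
tcp_rot: [-90.1, 0.1, 144.0]
wrist_force: [0.4, -1.0, 0.4]
opening: 0.0256
```

```bash
python3 - <<'E'
from gz import *
st(); go(W(0.0,-.09,.19),Rdown(148.7))
E
```

```text
t 39.15 q [ -5.8   7.2   9.4  92.    0.  -59.8] p [ 0.5684 -0.0577  0.2027] rot [-9.01e+01  1.00e-01  1.44e+02] F [ 0.4 -1.   0.4] T [-0.08 -0.05  0.02] op 0.0256
turn [0.08, -4.69, -0.14] shift [0.0393, 0.0128, -0.1522] dist 0.158
```

>>> {"name": "play_rows", "arguments": {"moves": [[[0,-4.7,0],[0.01,0,-0.04],30],[[0,-4.7,0],[0.02,0,-0.08],30],[[0,-4.7,0],[0.03,0.006,-0.12],30],[[0,-4.7,0],[0.039,0.012,-0.152],30],[[0,-4.7,0],[0.039,0.012,-0.152],30]]}}

```text
time: 39.65
ee_pos: [0.6264, 0.0901, 0.187]
tcp_rot: [-90.0, -0.1, 148.6]
wrist_force: [0.4, -1.4, 0.2]
opening: 0.0257
```

```bash
python3 - <<'E'
from gz import *
st()
c=snap('wrist','w15.png'); gouges(c)
a=cv2.imread('pics/w15.png'); cv2.imwrite('pics/w15c.png',cv2.resize(a[80:340,100:400],None,fx=2.3,fy=2.3,interpolation=cv2.INTER_CUBIC))
E
```

```text
t 39.65 q [  8.2  16.1  17.9  91.9   0.1 -50.5] p [0.6264 0.0901 0.187 ] rot [-9.000e+01 -1.000e-01  1.486e+02] F [ 0.4 -1.4  0.2] T [-0.02 -0.02 -0.03] op 0.0257
[ 245  132   29   84 1400] col [89. 56. 30.] mu [-0.0193 -0.1169] ang 22.2 len 0.0727 wid 0.0233 ends [-0.0454 -0.1276] [ 0.0219 -0.1001]
```

View pics/w15c.png

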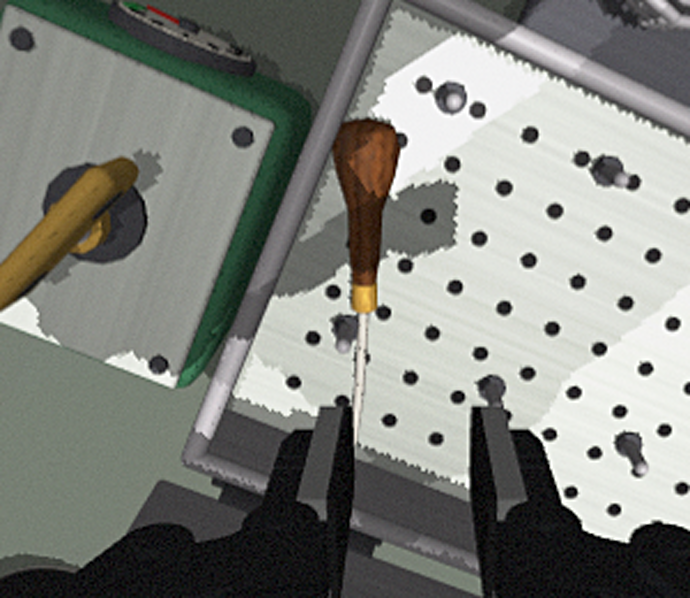

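```bash
python3 - <<'E'
from gz import *
Rt=Rdown(146.9,12,-33.1); d=Rt.apply([0,1,0]); print(d)
A=W(.0066,-.1063,.0625)
go(A+d*(-.05),Rt); go(A+d*.0065,Rt); print(A+d*.0065)
E
```

```text
[ 0.17417151 -0.11354098 -0.9781476 ]
turn [0.13, 1.68, 12.09] shift [-0.0073, 0.0763, -0.0] dist 0.077
turn [0.13, 1.68, 12.09] shift [-0.0191, 0.1316, 0.0003] dist 0.133
[0.64184031 0.07805307 0.05614204]
```

>>> {"name": "play_rows", "arguments": {"moves": [[[0,0.6,4],[-0.002,0.02,0],26],[[0,1.2,8],[-0.005,0.05,0],26],[[0,1.7,12],[-0.0073,0.076,0],26],[[0,1.7,12],[-0.0073,0.076,0],26],[[0,1.7,12],[-0.0073,0.076,0],26]]}}

```text
time: 40.2
ee_pos: [0.6317, 0.0821, 0.1139]
tcp_rot: [-90.2, 11.9, 146.7]
wrist_force: [0.4, -0.7, 0.7]
opening: 0.0225
```

```bash
python3 - <<'E'
from gz import *
Rt=Rdown(146.9,12,-33.1); d=Rt.apply([0,1,0])
A=W(.0066,-.1063,.0625)
st(); go(A+d*.0065,Rt)
c=snap('wrist','w16.png'); print(proj(c,A))
a=cv2.imread('pics/w16.png'); cv2.imwrite('pics/w16c.png',cv2.resize(a[120:420,130:430],None,fx=2,fy=2,interpolation=cv2.INTER_CUBIC))
E
```

```text
t 40.20 q [ 11.    7.2  -1.3  72.8  -8.1 -46.3] p [0.6317 0.0821 0.1139] rot [-90.2  11.9 146.7] F [ 0.4 -0.7  0.7] T [0.08 0.13 0.07] op 0.0225
turn [0.15, -0.22, 0.1] shift [0.0015, 0.0588, -0.002] dist 0.059
[281.07481748 235.12219273]
```

View pics/w16c.png

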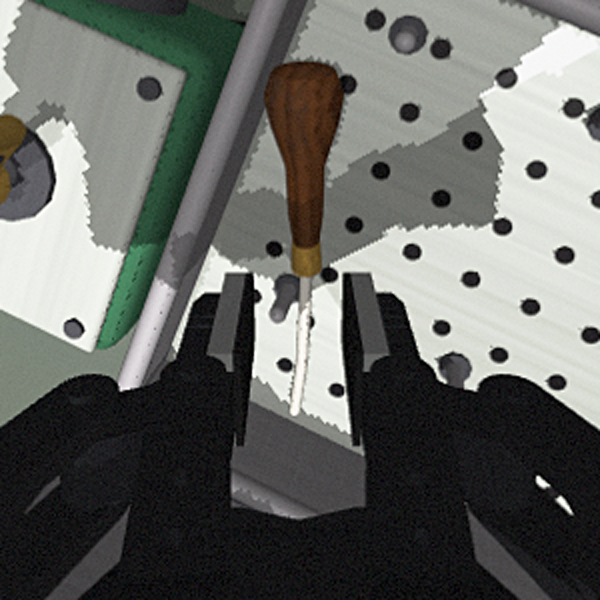

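>>> {"name": "play_rows", "arguments": {"moves": [[[0,0,0],[0.0015,0.012,-0.002],26],[[0,0,0],[0.0015,0.024,-0.002],26],[[0,0,0],[0.0015,0.036,-0.002],26],[[0,0,0],[0.0015,0.044,-0.002],26],[[0,0,0],[0.0015,0.044,-0.002],26]]}}

```text
time: 40.75
ee_pos: [0.6387, 0.0798, 0.067]
tcp_rot: [-90.0, 11.8, 146.7]
wrist_force: [-0.0, -0.4, -0.6]
opening: 0.0222
```

```bash
python3 - <<'E'
from gz import *
Rt=Rdown(146.9,12,-33.1); d=Rt.apply([0,1,0])
A=W(.0066,-.1063,.0625)
st(); go(A+d*.0065,Rt)
c=snap('wrist','w17.png'); print(proj(c,A))
a=cv2.imread('pics/w17.png'); cv2.imwrite('pics/w17c.png',cv2.resize(a[120:420,130:430],None,fx=2,fy=2,interpolation=cv2.INTER_CUBIC))
E
```

```text
t 40.75 q [ 10.7   9.   -4.5  67.9  -8.2 -46.6] p [0.6387 0.0798 0.067 ] rot [-90.   11.8 146.7] F [-0.  -0.4 -0.6] T [ 0.1   0.15 -0.01] op 0.0222
turn [0.0, -0.19, 0.18] shift [-0.0012, 0.0113, -0.0003] dist 0.011
[276.61537338 268.72886538]
```

View pics/w17c.png

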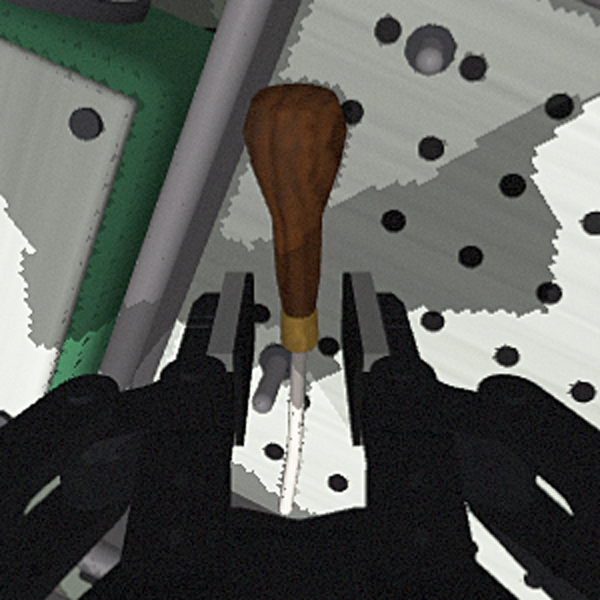

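>>> {"name": "play_rows", "arguments": {"moves": [[[0,0,0],[-0.001,0.004,0],26],[[0,0,0],[-0.001,0.008,0],26],[[0,0,0],[-0.001,0.011,0],26],[[0,0,0],[-0.001,0.011,0],26],[[0,0,0],[-0.001,0.011,0],26]]}}

```text
time: 41.3
ee_pos: [0.6421, 0.0784, 0.0586]
tcp_rot: [-90.2, 11.9, 146.7]
wrist_force: [0.3, -0.1, 0.4]
opening: 0.0224
```

>>> {"name": "play_rows", "arguments": {"moves": [[[0,0,0],[0,0,0],0],[[0,0,0],[0,0,0],0],[[0,0,0],[0,0,0],0],[[0,0,0],[0,0,0],0],[[0,0,0],[0,0,0],0]], "grip_force": 50}}

```text
time: 41.8
ee_pos: [0.6413, 0.079, 0.0585]
tcp_rot: [-90.2, 11.8, 146.7]
wrist_force: [-4.4, 3.1, 1.1]
opening: 0.0089
```

```bash
python3 - <<'E'
from gz import *
st()
E
```

```text
t 41.80 q [ 10.6   9.4  -5.   66.9  -8.1 -46.8] p [0.6413 0.079  0.0585] rot [-90.2  11.8 146.7] F [-4.4  3.1  1.1] T [ 0.64  1.05 -0.07] op 0.0089
```

```bash
python3 - <<'E'
from gz import *
o=get_obs(); go(o['ee_pos']+[0,0,.13])
E
```

```text
turn [0.0, 0.0, 0.0] shift [-0.0267, -0.1272, -0.0003] dist 0.130
```

>>> {"name": "play_rows", "arguments": {"moves": [[[0,0,0],[-0.002,-0.01,0],0],[[0,0,0],[-0.006,-0.03,0],0],[[0,0,0],[-0.013,-0.06,0],0],[[0,0,0],[-0.02,-0.095,0],0],[[0,0,0],[-0.027,-0.127,0],0]]}}

```text
time: 42.3
ee_pos: [0.6422, 0.0779, 0.1912]
tcp_rot: [-90.2, 12.0, 146.7]
wrist_force: [0.6, 0.2, -0.7]
opening: 0.0087
```

```bash
python3 - <<'E'
from gz import *
st(); snap('wrist','w18.png')
snap('scene','s7.png')
go(K_(0.01,.095,.15),Rdown(103.4))
E
```

```text
t 42.30 q [ 10.5   8.4   8.4  81.2  -8.1 -46.8] p [0.6422 0.0779 0.1912] rot [-90.2  12.  146.7] F [ 0.6  0.2 -0.7] T [0.09 0.11 0.  ] op 0.0087
turn [5.15, 43.09, -11.57] shift [-0.0487, 0.0543, 0.3245] dist 0.333
```

View pics/w18.png

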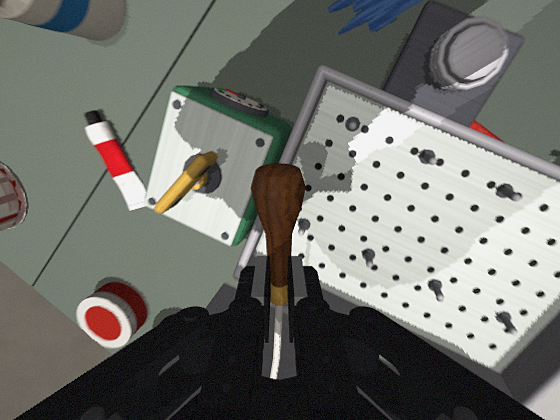

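View pics/s7.png

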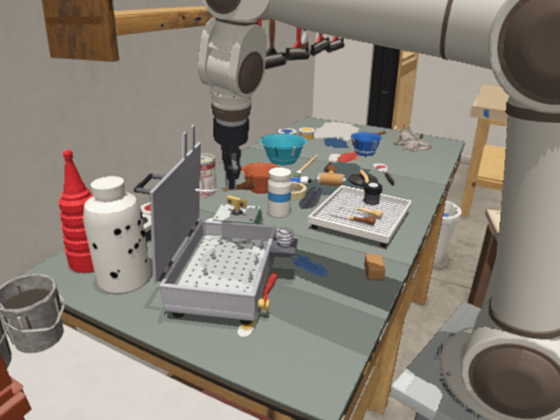

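```bash
python3 - <<'E'
from gz import *
go(K_(-.009,.097,.15),Rdown(103.4))
R0=R.from_euler('xyz',get_obs()['tcp_rot'],degrees=True);Rt=Rdown(103.4)
E
```

```text
turn [5.15, 43.09, -11.57] shift [-0.0345, 0.0511, 0.337] dist 0.343
```

>>> {"name": "play_rows", "arguments": {"moves": [[[1,8,-2.2],[-0.006,0,0.04],0],[[2,16,-4.4],[-0.012,0.005,0.08],0],[[3,24,-6.5],[-0.018,0.012,0.125],0],[[4,32,-8.6],[-0.022,0.02,0.17],0],[[4.7,39,-10.5],[-0.026,0.03,0.215],0]]}}

```text
time: 42.9
ee_pos: [0.55, -0.1204, 0.1641]
tcp_rot: [-89.9, 1.0, 107.2]
wrist_force: [0.4, -0.6, -1.0]
opening: 0.0086
```

```bash
python3 - <<'E'
from gz import *
st(); go(K_(-.009,.097,.08),Rdown(103.4))
E
```

```text
t 42.90 q [-11.9   5.5   3.2  87.3  -0.9 -29.1] p [ 0.55   -0.1204  0.1641] rot [-89.9   1.  107.2] F [ 0.4 -0.6 -1. ] T [ 0.05 -0.03  0.02] op 0.0086
turn [-0.07, 3.81, -0.98] shift [-0.0853, 0.0857, 0.0824] dist 0.146
```

>>> {"name": "play_rows", "arguments": {"moves": [[[0,3.8,-1],[-0.028,0.01,0.027],0],[[0,3.8,-1],[-0.056,0.03,0.055],0],[[0,3.8,-1],[-0.085,0.05,0.082],0],[[0,3.8,-1],[-0.085,0.075,0.082],0],[[0,3.8,-1],[-0.085,0.086,0.082],0]]}}

```text
time: 43.4
ee_pos: [0.4969, -0.227, 0.0776]
tcp_rot: [-89.8, -0.1, 103.6]
wrist_force: [0.0, 0.8, -0.6]
opening: 0.0085
```

```bash
python3 - <<'E'
from gz import *
st(); go(K_(-.009,.097,.0375),Rdown(103.4))
snap('wrist','w19.png'); snap('scene','s8.png')
E
```

```text
t 43.40 q [-24.5   4.5  -7.5  78.3  -0.1 -38.1] p [ 0.4969 -0.227   0.0776] rot [-8.980e+01 -1.000e-01  1.036e+02] F [ 0.   0.8 -0.6] T [-0.01  0.04 -0.03] op 0.0085
turn [-0.19, 0.17, 0.06] shift [-0.0007, 0.0401, 0.0001] dist 0.040
```

View pics/w19.png

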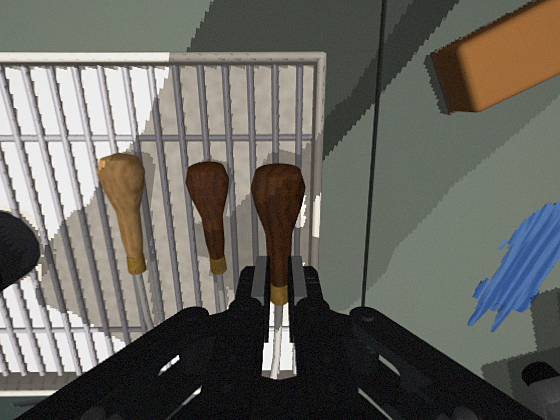

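View pics/s8.png

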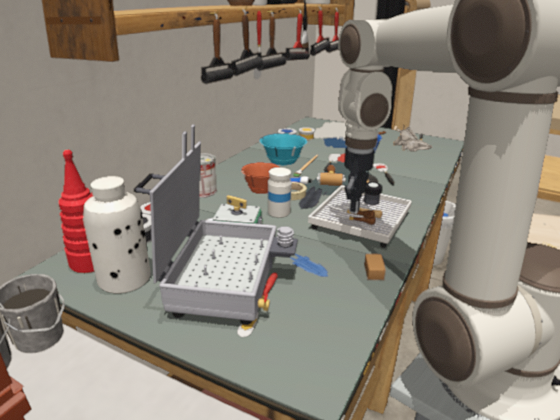

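>>> {"name": "play_rows", "arguments": {"moves": [[[0,0,0],[-0.003,0.012,0],0],[[0,0,0],[-0.003,0.024,0],0],[[0,0,0],[-0.003,0.033,0],0],[[0,0,0],[-0.003,0.039,0],0],[[0,0,0],[-0.003,0.039,0],0]]}}

```text
time: 44.0
ee_pos: [0.4985, -0.2287, 0.0395]
tcp_rot: [-89.8, -0.0, 103.7]
wrist_force: [-0.6, -0.2, -1.0]
opening: 0.0087
```

>>> {"name": "play_rows", "arguments": {"moves": [[[0,0,0],[0,0,0],23],[[0,0,0],[0,0,0],23],[[0,0,0],[0,0,0],23],[[0,0,0],[0,-0.03,0],23],[[0,0,0],[0,-0.07,0],23]]}}

```text
time: 44.5
ee_pos: [0.4979, -0.2286, 0.1097]
tcp_rot: [-89.7, -0.1, 103.7]
wrist_force: [1.1, -0.8, 0.9]
opening: 0.0196
```

```bash
python3 - <<'E'
from gz import *
st(); snap('wrist','w20.png')
E
```

```text
t 44.50 q [-24.6   4.3  -4.1  81.9  -0.1 -38.3] p [ 0.4979 -0.2286  0.1097] rot [-8.970e+01 -1.000e-01  1.037e+02] F [ 1.1 -0.8  0.9] T [-0.04 -0.04 -0.08] op 0.0196
```

View pics/w20.png

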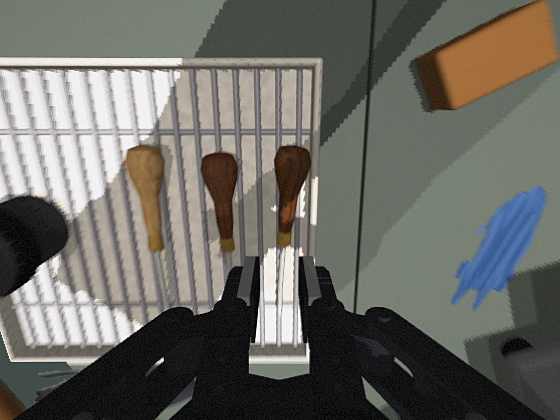

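```bash
python3 - <<'E'
from gz import *
go(W(-.08,.05,.345),Rdown(34.2))
print(W(-.08,.05,.345))
E
```

```text
turn [0.35, 69.5, -0.09] shift [0.3818, -0.2281, -0.0742] dist 0.451
[0.48122939 0.15938736 0.345     ]
```

>>> {"name": "play_rows", "arguments": {"moves": [[[0,8,0],[0.025,-0.03,-0.005],25],[[0,16,0],[0.055,-0.06,-0.01],25],[[0,24,0],[0.09,-0.09,-0.02],25],[[0,32,0],[0.13,-0.12,-0.025],25],[[0,40,0],[0.17,-0.14,-0.035],25]]}}

```text
time: 45.05
ee_pos: [0.4928, -0.0548, 0.253]
tcp_rot: [-90.1, 0.0, 63.4]
wrist_force: [1.4, -0.2, -0.1]
opening: 0.0217
```

```bash
python3 - <<'E'
from gz import *
st();go(W(-.08,.05,.345),Rdown(34.2))
E
```

```text
t 45.05 q [-6.3 -2.   5.4 97.3 -0.  20.3] p [ 0.4928 -0.0548  0.253 ] rot [-90.1   0.   63.4] F [ 1.4 -0.2 -0.1] T [-0.01 -0.   -0.01] op 0.0217
turn [0.1, 29.19, 0.02] shift [0.1863, -0.0922, 0.1062] dist 0.233
```

>>> {"name": "play_rows", "arguments": {"moves": [[[0,8,0],[0.037,-0.02,0.021],25],[[0,16,0],[0.075,-0.04,0.042],25],[[0,24,0],[0.112,-0.06,0.064],25],[[0,29.2,0],[0.15,-0.08,0.085],25],[[0,29.2,0],[0.186,-0.092,0.106],25]]}}

```text
time: 45.55
ee_pos: [0.48, 0.1596, 0.3442]
tcp_rot: [-90.0, -0.1, 34.4]
wrist_force: [1.8, -0.2, 0.0]
opening: 0.021
```

```bash
python3 - <<'E'
from gz import *
st();go([.6544,.2773,.349],Rw(4,34.2)); go([.6544,.2773,.349])
E
```

```text
t 45.55 q [ 18.4   3.1  21.  107.9  -0.   74. ] p [0.48   0.1596 0.3442] rot [-90.   -0.1  34.4] F [ 1.8 -0.2  0. ] T [ 0.   -0.06 -0.  ] op 0.0210
turn [0.02, 0.15, -3.94] shift [0.2104, -0.0046, -0.0013] dist 0.210
turn [0.0, 0.0, 0.0] shift [0.2104, -0.0046, -0.0013] dist 0.210
```

>>> {"name": "play_rows", "arguments": {"moves": [[[0,0,-1],[0.04,-0.005,0],25],[[0,0,-2],[0.085,-0.005,0],25],[[0,0,-3],[0.13,-0.005,0],25],[[0,0,-4],[0.175,-0.005,0],25],[[0,0,-4],[0.21,-0.005,-0.001],25]]}}

```text
time: 46.05
ee_pos: [0.6521, 0.2755, 0.3469]
tcp_rot: [-90.0, -4.0, 34.6]
wrist_force: [1.5, 1.2, 0.2]
opening: 0.0215
```

```bash
python3 - <<'E'
from gz import *
st();go([.661,.2815,.2594],Rw(4,34.2))
c=snap('wrist','w21.png')
for th in (86,88,90):
  p,_=lidpose(th,0,0); print(th,p,proj(c,p-.035*Y),proj(c,p+.035*Y))
E
```

```text
t 46.05 q [ 22.6  33.3  59.8 112.6   0.8  78. ] p [0.6521 0.2755 0.3469] rot [-90.   -4.   34.6] F [1.5 1.2 0.2] T [-0.02 -0.   -0.01] op 0.0215
turn [-0.04, 0.39, -0.0] shift [0.0046, 0.0881, -0.0001] dist 0.088
86 [0.65816133 0.28688462 0.2710591 ] [287.42216215 252.73209328] [289.05694977 162.1496065 ]
88 [0.66331087 0.29038424 0.26963776] [295.27793888 251.68722298] [297.69805204 161.71192861]
90 [0.66841625 0.29385385 0.268     ] [302.91501763 250.53350048] [306.08366359 161.22359469]
```

View pics/w21.png

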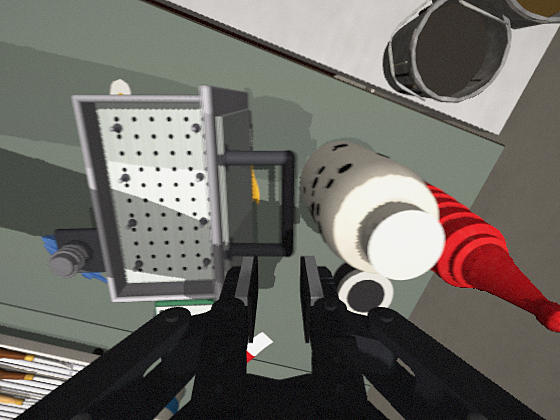

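>>> {"name": "play_rows", "arguments": {"moves": [[[0,0,0],[0.005,0.03,0],28],[[0,0,0],[0.005,0.06,0],28],[[0,0,0],[0.005,0.08,0],28],[[0,0,0],[0.005,0.088,0],28],[[0,0,0],[0.005,0.088,0],28]]}}

```text
time: 46.6
ee_pos: [0.6593, 0.2801, 0.2593]
tcp_rot: [-90.0, -3.8, 34.6]
wrist_force: [-0.8, -0.0, -0.2]
opening: 0.024
```

>>> {"name": "play_rows", "arguments": {"moves": [[[0,0,0],[0,0,0],0],[[0,0,0],[0,0,0],0],[[0,0,0],[0,0,0],0],[[0,0,0],[0,0,0],0],[[0,0,0],[0,0,0],0]], "grip_force": 25}}

```text
time: 47.1
ee_pos: [0.6599, 0.2804, 0.2616]
tcp_rot: [-90.0, -4.0, 34.6]
wrist_force: [-1.9, -0.2, 6.4]
opening: 0.0099
```

```bash
python3 - <<'E'
from gz import *
o=st()
for th in (82,77,72,67,62,57,52,47,42,37): 
    p,_=lidpose(th,4,.015);p0,_=lidpose(87,4,.015); go(p-p0+o['ee_pos'])
E
```

```text
t 47.10 q [22.7 27.1 40.5 99.5  0.8 78.2] p [0.6599 0.2804 0.2616] rot [-90.   -4.   34.6] F [-1.9 -0.2  6.4] T [-0.14  0.22 -0.05] op 0.0099
turn [0.0, 0.0, 0.0] shift [-0.0155, -0.004, 0.0001] dist 0.016
turn [0.0, 0.0, 0.0] shift [-0.0312, -0.0066, 0.0002] dist 0.032
turn [0.0, 0.0, 0.0] shift [-0.0471, -0.0078, 0.0003] dist 0.048
turn [0.0, 0.0, 0.0] shift [-0.0631, -0.0076, 0.0004] dist 0.064
turn [0.0, 0.0, 0.0] shift [-0.079, -0.0061, 0.0005] dist 0.079
turn [0.0, 0.0, 0.0] shift [-0.0947, -0.0031, 0.0006] dist 0.095
turn [0.0, 0.0, 0.0] shift [-0.11, 0.0011, 0.0007] dist 0.110
turn [0.0, 0.0, 0.0] shift [-0.125, 0.0068, 0.0008] dist 0.125
turn [0.0, 0.0, 0.0] shift [-0.1394, 0.0137, 0.0009] dist 0.140
turn [0.0, 0.0, 0.0] shift [-0.1531, 0.0218, 0.001] dist 0.155
```

>>> {"name": "play_rows", "arguments": {"moves": [[[0,0,0],[-0.0155,-0.004,0],0],[[0,0,0],[-0.031,-0.0065,0],0],[[0,0,0],[-0.047,-0.0078,0],0],[[0,0,0],[-0.063,-0.0076,0],0],[[0,0,0],[-0.079,-0.006,0],0]]}}

```text
time: 47.6
ee_pos: [0.5945, 0.2356, 0.2601]
tcp_rot: [-90.0, -4.0, 34.6]
wrist_force: [3.2, 3.2, -6.0]
opening: 0.01
```

```bash
python3 - <<'E'
from gz import *
o=st()
for th,ta in ((57,6),(52,9),(47,12),(42,15),(37,18)): 
    p,Rt=lidpose(th,ta,.015);p0,_=lidpose(62,4,.015); go(p-p0+o['ee_pos'],Rw(ta,34.5))
snap('scene','s9.png')
E
```

```text
t 47.60 q [21.2 14.5 24.  95.7  1.  76.6] p [0.5945 0.2356 0.2601] rot [-90.   -4.   34.6] F [ 3.2  3.2 -6. ] T [ 0.63 -0.6  -0.04] op 0.0100
turn [-0.08, 0.08, -2.03] shift [-0.0152, 0.0029, 0.0001] dist 0.015
turn [-0.1, 0.08, -5.03] shift [-0.0297, 0.0072, 0.0002] dist 0.031
turn [-0.12, 0.08, -8.03] shift [-0.0439, 0.0128, 0.0003] dist 0.046
turn [-0.14, 0.08, -11.03] shift [-0.0575, 0.0195, 0.0004] dist 0.061
turn [-0.15, 0.07, -14.03] shift [-0.0705, 0.0275, 0.0004] dist 0.076
```

View pics/s9.png

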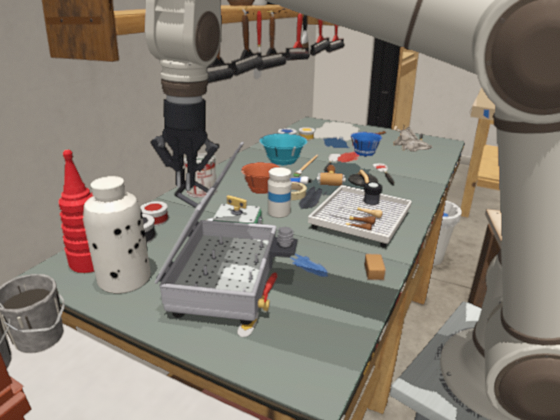

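>>> {"name": "play_rows", "arguments": {"moves": [[[0,0,-2],[-0.015,0.003,0],0],[[0,0,-5],[-0.0297,0.007,0],0],[[0,0,-8],[-0.044,0.013,0],0],[[0,0,-11],[-0.0575,0.0195,0],0],[[0,0,-14],[-0.0705,0.0275,0],0]]}}

```text
time: 48.15
ee_pos: [0.5387, 0.1972, 0.2253]
tcp_rot: [-89.9, -18.0, 34.6]
wrist_force: [19.3, 12.0, -25.6]
opening: 0.0095
```

```bash
python3 - <<'E'
from gz import *
o=st()
for th,ta in ((32,20),(27,22),(22,24),(17,26),(12,28)): 
    p,Rt=lidpose(th,ta,.015);p0,_=lidpose(37,18,.015); go(p-p0+o['ee_pos'],Rw(ta,34.5))
E
```

```text
t 48.15 q [17.5 -9.6 -7.  75.5  5.3 73.7] p [0.5387 0.1972 0.2253] rot [-89.9 -18.   34.6] F [ 19.3  12.  -25.6] T [ 1.25 -2.26 -0.14] op 0.0095
turn [-0.22, 0.06, -2.03] shift [-0.0143, 0.0059, 0.0001] dist 0.015
turn [-0.23, 0.06, -4.03] shift [-0.0281, 0.013, 0.0001] dist 0.031
turn [-0.24, 0.06, -6.03] shift [-0.0411, 0.0214, 0.0002] dist 0.046
turn [-0.25, 0.05, -8.03] shift [-0.0534, 0.0308, 0.0002] dist 0.062
turn [-0.27, 0.05, -10.03] shift [-0.0648, 0.0414, 0.0003] dist 0.077
```

>>> {"name": "play_rows", "arguments": {"moves": [[[0,0,-2],[-0.0135,0.009,0],0],[[0,0,-4],[-0.027,0.0165,0],0],[[0,0,-6],[-0.04,0.025,0],0],[[0,0,-8],[-0.052,0.0345,0],0],[[0,0,-10],[-0.0635,0.045,0],0]]}}

```text
time: 48.65
ee_pos: [0.5006, 0.171, 0.1671]
tcp_rot: [-90.0, -28.2, 34.6]
wrist_force: [9.7, 9.3, -4.3]
opening: 0.0098
```

```bash
python3 - <<'E'
from gz import *
o=st()
for th,ta in ((9,28),(6,28),(3,28),(0,28),(-1,28)): 
    p,Rt=lidpose(th,ta,.015);p0,_=lidpose(12,28,.015); go(p-p0+o['ee_pos'])
p0,_=lidpose(12,28,.015); print(o['ee_pos']-p0, lidpose(0,28,.015)[0])
snap('scene','s10.png')
E
```

```text
t 48.65 q [ 13.6 -25.9 -28.8  60.5   9.8  71.3] p [0.5006 0.171  0.1671] rot [-90.  -28.2  34.6] F [ 9.7  9.3 -4.3] T [ 1.27 -1.22  0.22] op 0.0098
turn [0.0, 0.0, 0.0] shift [-0.0078, 0.0056, 0.0] dist 0.010
turn [0.0, 0.0, 0.0] shift [-0.0153, 0.0115, 0.0001] dist 0.019
turn [0.0, 0.0, 0.0] shift [-0.0225, 0.0178, 0.0001] dist 0.029
turn [0.0, 0.0, 0.0] shift [-0.0293, 0.0246, 0.0001] dist 0.038
turn [0.0, 0.0, 0.0] shift [-0.0315, 0.0269, 0.0001] dist 0.041
[ 0.00149327 -0.00776672  0.0028016 ] [0.4873204  0.17078124 0.12875579]
```

View pics/s10.png

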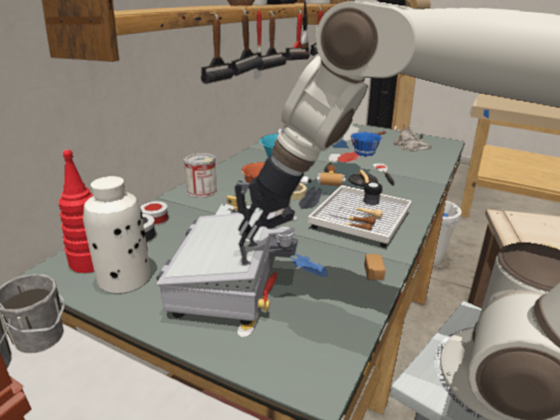

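>>> {"name": "play_rows", "arguments": {"moves": [[[0,0,0],[-0.007,0.0065,0],0],[[0,0,0],[-0.0145,0.0125,0],0],[[0,0,0],[-0.0215,0.019,0],0],[[0,0,0],[-0.0285,0.0255,0],0],[[0,0,0],[-0.0285,0.0255,0],0]]}}

```text
time: 49.2
ee_pos: [0.4912, 0.1639, 0.1344]
tcp_rot: [-90.1, -28.4, 34.7]
wrist_force: [-0.5, 7.0, 14.5]
opening: 0.0094
```

```bash
python3 - <<'E'
from gz import *
o=st(); go(o['ee_pos']-[0,0,.004])
snap('scene','s11.png')
a=cv2.imread('pics/s11.png'); cv2.imwrite('pics/s11c.png',cv2.resize(a[180:340,140:340],None,fx=3.5,fy=3.5,interpolation=cv2.INTER_CUBIC))
E
```

```text
t 49.20 q [ 12.9 -27.7 -33.7  57.3  10.1  70.7] p [0.4912 0.1639 0.1344] rot [-90.1 -28.4  34.7] F [-0.5  7.  14.5] T [ 1.73 -0.84  0.44] op 0.0094
turn [0.0, 0.0, 0.0] shift [-0.0019, 0.0035, 0.0] dist 0.004
```

View pics/s11c.png

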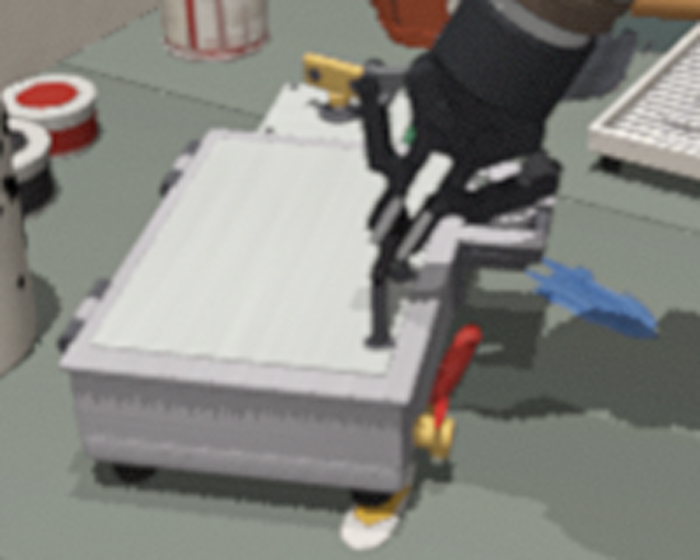

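>>> {"name": "play_rows", "arguments": {"moves": [[[0,0,0],[-0.001,0.003,0],0],[[0,0,0],[-0.001,0.003,0],0],[[0,0,0],[-0.001,0.003,0],0],[[0,0,0],[-0.001,0.003,0],0],[[0,0,0],[-0.001,0.003,0],0]]}}

```text
time: 49.75
ee_pos: [0.4921, 0.164, 0.1333]
tcp_rot: [-90.2, -28.5, 34.7]
wrist_force: [-10.9, -1.0, 29.4]
opening: 0.01
```

>>> {"name": "play_rows", "arguments": {"moves": [[[0,0,0],[0,0,0],35],[[0,0,0],[0,0,0],35],[[0,0,0],[0,0,0],35],[[0,0,0],[0,-0.03,0],35],[[0,0,0],[0,-0.08,0],35]]}}

```text
time: 50.25
ee_pos: [0.4567, 0.1413, 0.1939]
tcp_rot: [-89.8, -27.5, 34.5]
wrist_force: [1.4, 1.0, 0.4]
opening: 0.0299
```

```bash
python3 - <<'E'
from gz import *
o=st(); go([.69,.012,.22],Rdown(34.2))
c=snap('wrist','w22.png'); c=snap('scene','s12.png');save('s12.pkl',c)
a=cv2.imread('pics/s12.png'); cv2.imwrite('pics/s12c.png',cv2.resize(a[150:340,150:430],None,fx=2.85,fy=2.85,interpolation=cv2.INTER_CUBIC))
E
```

```text
t 50.25 q [ 10.7 -32.1 -29.3  67.4  10.9  68.6] p [0.4567 0.1413 0.1939] rot [-89.8 -27.5  34.5] F [1.4 1.  0.4] T [-0.24  0.31 -0.03] op 0.0299
turn [-0.26, 0.34, 27.51] shift [0.1176, 0.031, -0.2388] dist 0.268
```

View pics/s12c.png

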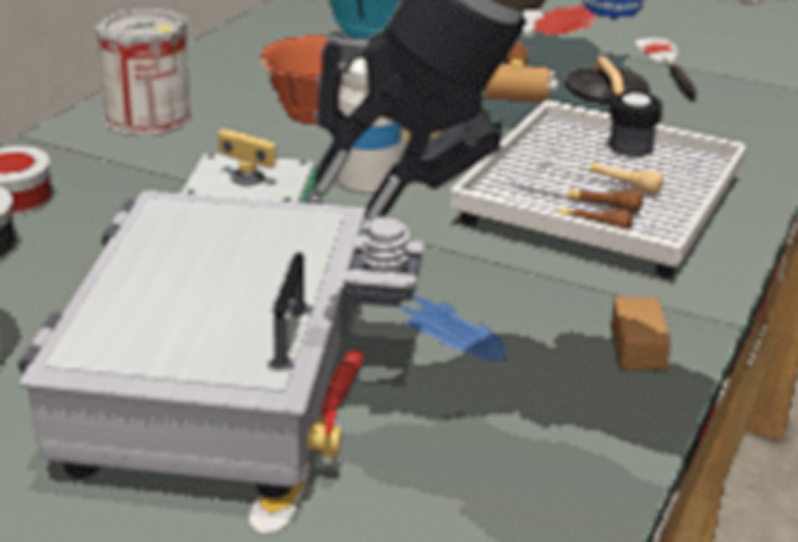

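View pics/w22.png

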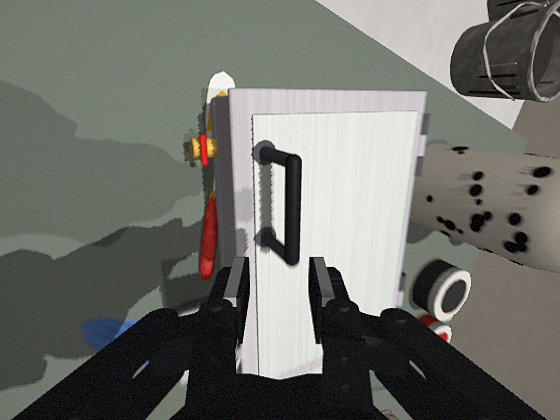

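```bash
python3 - <<'E'
from gz import *
go([.66,.012,.23],Rdown(74)); go([.66,.012,.23],Rdown(102))
E
```

```text
turn [9.88, -38.62, 27.08] shift [0.0937, 0.0208, -0.2203] dist 0.240
turn [16.76, -66.0, 24.81] shift [0.0937, 0.0208, -0.2203] dist 0.240
```

>>> {"name": "play_rows", "arguments": {"moves": [[[1.5,-6,4.5],[0.012,-0.005,-0.03],50],[[3,-12,9],[0.03,-0.005,-0.07],50],[[4.5,-18,13.5],[0.05,0.0,-0.115],50],[[6.3,-25,18],[0.07,0.008,-0.165],50],[[8,-32,22.5],[0.09,0.015,-0.21],50]]}}

```text
time: 50.85
ee_pos: [0.6289, 0.0295, 0.2246]
tcp_rot: [-91.5, -5.9, 65.2]
wrist_force: [0.6, -0.5, 0.5]
opening: 0.0427
```

```bash
python3 - <<'E'
from gz import *
st(); go([.690,.012,.21],Rdown(102))
E
```

```text
t 50.85 q [ 0.6 11.8 16.8 91.   4.6 25.6] p [0.6289 0.0295 0.2246] rot [-91.5  -5.9  65.2] F [ 0.6 -0.5  0.5] T [-0.06 -0.   -0.01] op 0.0427
turn [3.37, -36.86, 5.16] shift [0.0082, 0.0172, -0.0623] dist 0.065
```

>>> {"name": "play_rows", "arguments": {"moves": [[[0.7,-7.5,1],[0.002,0.003,-0.012],50],[[1.4,-15,2],[0.004,0.006,-0.025],50],[[2,-22.5,3],[0.006,0.01,-0.04],50],[[2.7,-30,4],[0.008,0.015,-0.055],50],[[3.4,-37,5],[0.008,0.017,-0.062],50]]}}

```text
time: 51.35
ee_pos: [0.6889, 0.0127, 0.2087]
tcp_rot: [-90.0, -0.2, 102.2]
wrist_force: [0.0, -0.3, -0.3]
opening: 0.0427
```

```bash
python3 - <<'E'
from gz import *
st()
c=snap('wrist','w23.png'); save('w23.pkl',c)
t=snap('top','t23.png'); save('t23.pkl',t)
E
```

```text
t 51.35 q [  1.   25.1  32.   96.9   0.2 -11.2] p [0.6889 0.0127 0.2087] rot [-90.   -0.2 102.2] F [ 0.  -0.3 -0.3] T [-0.    0.01  0.06] op 0.0427
```

View pics/w23.png

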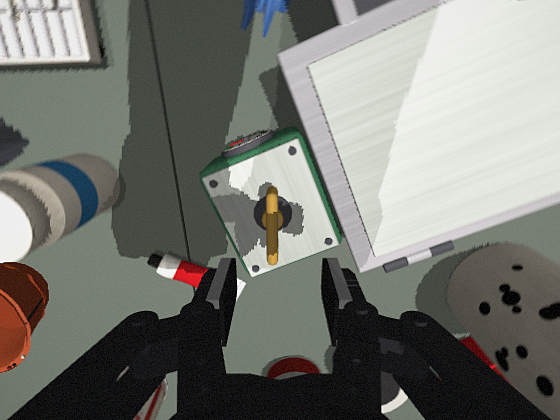

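```bash
python3 - <<'E'
from gz import *
c=load('w23.pkl'); im=c['img']; hsv=cv2.cvtColor(im,cv2.COLOR_RGB2HSV)
m=((hsv[...,0]>12)&(hsv[...,0]<30)&(hsv[...,1]>130)&(hsv[...,2]>60)).astype(np.uint8); m[:160]=0;m[280:]=0;m[:,:240]=0;m[:,310:]=0
ys,xs=np.where(m); print(xs.min(),xs.max(),ys.min(),ys.max(),len(xs))
a=cv2.imread('pics/w23.png'); cv2.imwrite('pics/w23c.png',cv2.resize(a[170:280,210:340],None,fx=5,fy=5,interpolation=cv2.INTER_CUBIC))
for z in (.133,.12): 
  A=onz(c,272,188,z);B=onz(c,272,263,z); print(z,A,B,(A+B)/2,np.linalg.norm(A-B),np.degrees(np.arctan2(*(B-A)[1::-1])))
E
```

```text
262 282 186 264 964
0.133 [0.66682902 0.00260356 0.133     ] [0.72551714 0.01490418 0.133     ] [0.69617308 0.00875387 0.133     ] 0.05996332496488287 11.837445352733734
0.12 [0.67038446 0.00312485 0.12      ] [0.73256267 0.01615697 0.12      ] [0.70147357 0.00964091 0.12      ] 0.06352924698782612 11.837445352733742
```

View pics/w23c.png

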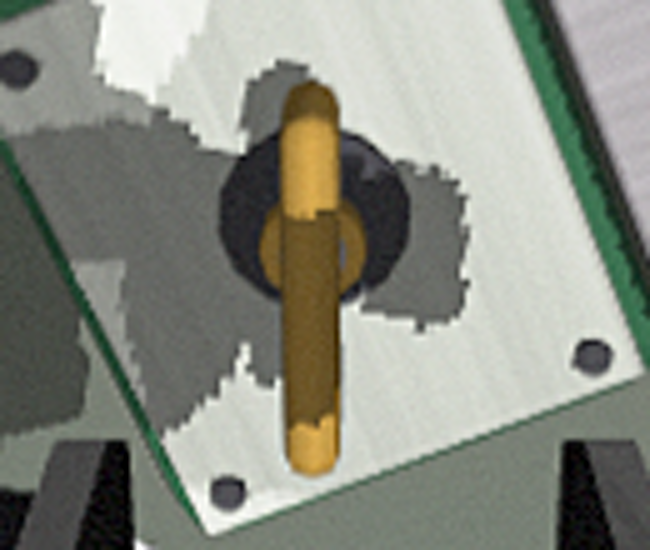

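>>> {"name": "play_rows", "arguments": {"moves": [[[0,0.4,0],[-0.005,0.03,-0.006],50],[[0,0.4,0],[-0.005,0.065,-0.006],50],[[0,0.4,0],[-0.005,0.09,-0.006],50],[[0,0.4,0],[-0.005,0.103,-0.006],50],[[0,0.4,0],[-0.005,0.103,-0.006],50]]}}

```text
time: 51.95
ee_pos: [0.6939, 0.0101, 0.1064]
tcp_rot: [-90.0, -0.3, 101.4]
wrist_force: [-0.5, -0.3, -0.9]
opening: 0.0429
```

>>> {"name": "play_rows", "arguments": {"moves": [[[0,0,0],[0,0,0],0],[[0,0,0],[0,0,0],0],[[0,0,0],[0,0,0],0],[[0,0,0],[0,0,0],0],[[0,0,0],[0,0,0],0]], "grip_force": 70}}

```text
time: 52.45
ee_pos: [0.696, 0.0096, 0.1105]
tcp_rot: [-90.4, -0.2, 101.5]
wrist_force: [-0.9, -2.7, 7.8]
opening: 0.0074
```

>>> {"name": "play_rows", "arguments": {"moves": [[[0,5,0],[0,0,0],0],[[0,10,0],[0,0,0],0],[[0,15,0],[0,0,0],0],[[0,20,0],[0,0,0],0],[[0,25,0],[0,0,0],0]]}}

```text
time: 52.95
ee_pos: [0.6961, 0.0116, 0.1105]
tcp_rot: [-90.2, -0.5, 76.4]
wrist_force: [-0.4, 6.6, 6.5]
opening: 0.0074
```

```bash
python3 - <<'E'
from gz import *
st()
E
```

```text
t 52.95 q [ 0.8 24.4 20.1 85.4  0.4 14.4] p [0.6961 0.0116 0.1105] rot [-90.2  -0.5  76.4] F [-0.4  6.6  6.5] T [ 1.3  -0.02  0.21] op 0.0074
```

>>> {"name": "play_rows", "arguments": {"moves": [[[0,8,0],[0,0,0],0],[[0,16,0],[0,0,0],0],[[0,24,0],[0,0,0],0],[[0,32,0],[0,0,0],0],[[0,40,0],[0,0,0],0]]}}

```text
time: 53.45
ee_pos: [0.6978, 0.0142, 0.1107]
tcp_rot: [-89.8, -0.8, 36.4]
wrist_force: [10.7, 18.3, 1.7]
opening: 0.0072
```

>>> {"name": "play_rows", "arguments": {"moves": [[[0,8,0],[0,0,0],0],[[0,16,0],[0,0,0],0],[[0,24,0],[0,0,0],0],[[0,32,0],[0,0,0],0],[[0,40,0],[0,0,0],0]]}}

```text
time: 53.95
ee_pos: [0.7008, 0.0151, 0.1107]
tcp_rot: [-89.2, -0.9, -3.6]
wrist_force: [28.2, 22.1, -4.9]
opening: 0.0076
```

>>> {"name": "play_rows", "arguments": {"moves": [[[0,8,0],[0,0,0],0],[[0,16,0],[0,0,0],0],[[0,24,0],[0,0,0],0],[[0,32,0],[0,0,0],0],[[0,40,0],[0,0,0],0]]}}

```text
time: 54.45
ee_pos: [0.7037, 0.0138, 0.1108]
tcp_rot: [-88.7, -0.5, -43.6]
wrist_force: [44.0, 14.3, -10.3]
opening: 0.0074
```

>>> {"name": "play_rows", "arguments": {"moves": [[[0,8,0],[0,0,0],0],[[0,16,0],[0,0,0],0],[[0,24,0],[0,0,0],0],[[0,32,0],[0,0,0],0],[[0,38,0],[0,0,0],0]]}}

```text
time: 54.95
ee_pos: [0.7051, 0.0111, 0.1108]
tcp_rot: [-88.6, 0.2, -81.7]
wrist_force: [51.3, 2.8, -12.7]
opening: 0.007
```

```bash
python3 - <<'E'
from gz import *
st()
E
```

```text
t 54.95 q [  0.8  24.6  20.4  84.4   0.3 172.5] p [0.7051 0.0111 0.1108] rot [-88.6   0.2 -81.7] F [ 51.3   2.8 -12.7] T [ 0.12 -9.65  0.15] op 0.0070
```

>>> {"name": "play_rows", "arguments": {"moves": [[[0,0,0],[0,0,0],50],[[0,0,0],[0,0,0],50],[[0,0,0],[0,0,0],50],[[0,-8,0],[0,0,0],50],[[0,-16,0],[0,0,0],50]]}}

```text
time: 55.45
ee_pos: [0.6949, 0.0101, 0.1085]
tcp_rot: [-89.8, 0.2, -65.2]
wrist_force: [-1.0, 0.3, 0.3]
opening: 0.043
```

```bash
python3 - <<'E'
from gz import *
st(); go([.7005,.0103,.108])
c=snap('wrist','w24.png')
E
```

```text
t 55.45 q [  0.7  24.5  20.   85.4   0.3 155.9] p [0.6949 0.0101 0.1085] rot [-89.8   0.2 -65.2] F [-1.   0.3  0.3] T [-0.   -0.03  0.01] op 0.0430
turn [0.0, 0.0, 0.0] shift [0.0022, 0.0005, 0.0051] dist 0.006
```

View pics/w24.png

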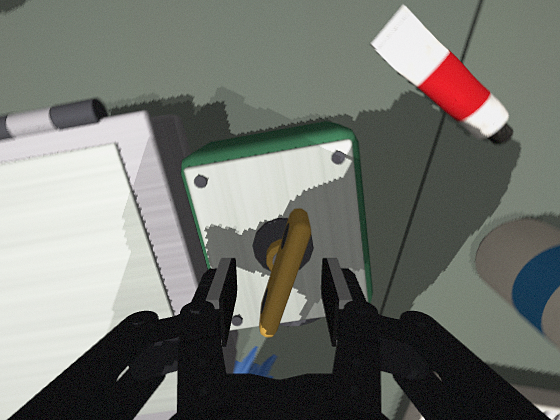

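>>> {"name": "play_rows", "arguments": {"moves": [[[0,-8.5,0],[0.002,0,0.005],60],[[0,-17,0],[0.002,0,0.005],60],[[0,-25.5,0],[0.002,0,0.005],60],[[0,-34,0],[0.002,0,0.005],60],[[0,-42,0],[0.002,0,0.005],60]]}}

```text
time: 56.0
ee_pos: [0.7003, 0.0104, 0.1084]
tcp_rot: [-89.7, -0.0, -23.3]
wrist_force: [0.1, 0.8, -1.0]
opening: 0.0512
```

>>> {"name": "play_rows", "arguments": {"moves": [[[0,-8.5,0],[0,0,0],60],[[0,-17,0],[0,0,0],60],[[0,-25.5,0],[0,0,0],60],[[0,-34,0],[0,0,0],60],[[0,-42,0],[0,0,0],60]]}}

```text
time: 56.5
ee_pos: [0.7005, 0.0101, 0.1085]
tcp_rot: [-89.8, -0.2, 18.7]
wrist_force: [2.1, -1.6, -0.0]
opening: 0.0516
```

>>> {"name": "play_rows", "arguments": {"moves": [[[0,-8.5,0],[0,0,0],60],[[0,-17,0],[0,0,0],60],[[0,-25.5,0],[0,0,0],60],[[0,-34,0],[0,0,0],60],[[0,-42,0],[0,0,0],60]]}}

```text
time: 57.0
ee_pos: [0.7008, 0.0099, 0.1085]
tcp_rot: [-90.0, -0.3, 60.7]
wrist_force: [4.1, -1.6, -2.2]
opening: 0.0513
```

>>> {"name": "play_rows", "arguments": {"moves": [[[0,-8.5,0],[0,0,0],60],[[0,-17,0],[0,0,0],60],[[0,-25.5,0],[0,0,0],60],[[0,-34,0],[0,0,0],60],[[0,-37.5,0],[0,0,0],60]]}}

```text
time: 57.5
ee_pos: [0.701, 0.0102, 0.1085]
tcp_rot: [-90.3, -0.2, 98.2]
wrist_force: [4.3, -0.6, -1.3]
opening: 0.0512
```

```bash
python3 - <<'E'
from gz import *
st(); go([.7005,.0103,.1085])
c=snap('wrist','w25.png')
E
```

```text
t 57.50 q [ 0.7 25.3 21.1 85.6  0.3 -7.4] p [0.701  0.0102 0.1085] rot [-90.3  -0.2  98.2] F [ 4.3 -0.6 -1.3] T [-0.11 -0.78 -0.09] op 0.0512
turn [0.0, 0.0, 0.0] shift [0.0002, 0.0, 0.0005] dist 0.001
```

View pics/w25.png

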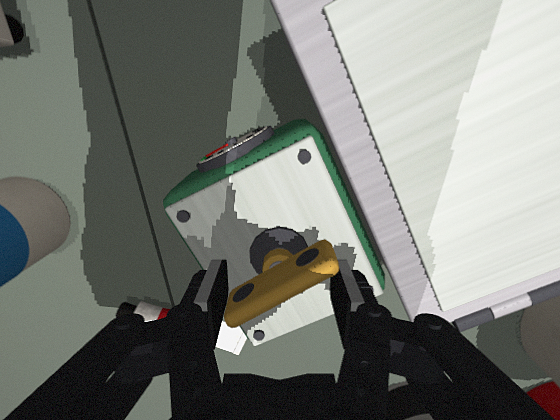

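>>> {"name": "play_rows", "arguments": {"moves": [[[0,0,0],[0,-0.02,0],60],[[0,0,0],[0,-0.05,0],60],[[0,0,0],[0,-0.08,0],60],[[0,0,0],[0,-0.08,0],60],[[0,0,0],[0,-0.08,0],60]]}}

```text
time: 58.05
ee_pos: [0.7005, 0.01, 0.189]
tcp_rot: [-90.3, -0.3, 97.9]
wrist_force: [-0.4, -0.7, -0.4]
opening: 0.0513
```

```bash
cat >> gz.py <<'E'
def key(c):
    im=c['img']; hsv=cv2.cvtColor(im,cv2.COLOR_RGB2HSV)
    m=((hsv[...,0]>12)&(hsv[...,0]<30)&(hsv[...,1]>130)&(hsv[...,2]>50)).astype(np.uint8)
    m=cv2.morphologyEx(m,cv2.MORPH_OPEN,np.ones((3,3)))
    n,l,s,ct=cv2.connectedComponentsWithStats(m)
    for i in range(1,n):
        if s[i,4]<200: continue
        ys,xs=np.where(l==i); r=cv2.minAreaRect(np.stack([xs,ys],1).astype(np.float32)); P=onz(c,*ct[i],.133)
        if np.hypot(P[0]-.70,P[1]-.01)<.04: print(s[i],r,P)
E
python3 - <<'E'
from gz import *
st()
c=snap('wrist','w26.png'); save('w26.pkl',c); key(c)
a=cv2.imread('pics/w26.png'); cv2.imwrite('pics/w26c.png',cv2.resize(a[130:330,170:390],None,fx=3,fy=3,interpolation=cv2.INTER_CUBIC))
E
```

```text
t 58.05 q [ 0.7 26.2 31.2 94.8  0.3 -7.2] p [0.7005 0.01   0.189 ] rot [-90.3  -0.3  97.9] F [-0.4 -0.7 -0.4] T [-0.01 -0.01 -0.08] op 0.0513
[ 244  194   73   56 1465] ((275.94830322265625, 217.6102294921875), (28.05139923095703, 85.09974670410156), 58.81502914428711) [0.69418545 0.00919691 0.133     ]
```

View pics/w26c.png

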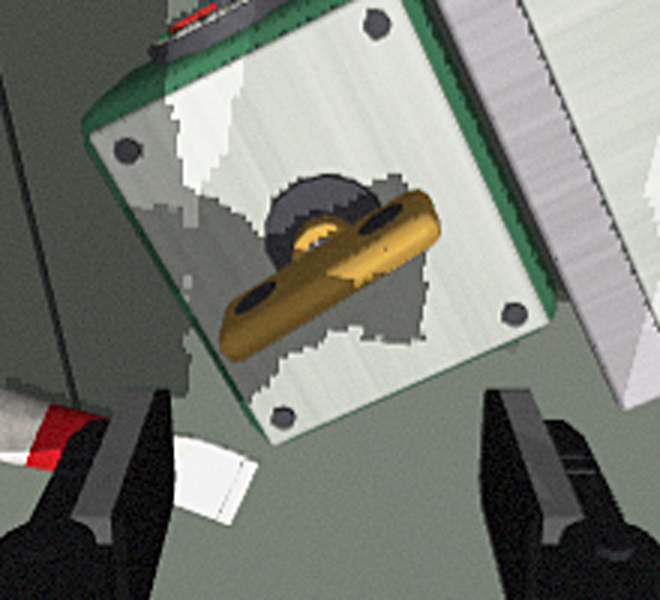

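```bash
python3 - <<'E'
from gz import *
c=load('w26.pkl'); g=lambda p,z:onz(c,p[0]/3+170,p[1]/3+130,z)
A=g((237,347),.133);B=g((432,233),.133); print((A+B)/2,np.linalg.norm(A-B),np.degrees(np.arctan2(*(B-A)[1::-1])))
S=[g(p,.089) for p in [(127,150),(376,25),(515,314),(283,417)]]; print(np.mean(S,0)); 
for s in S: print((s-C)@X,(s-C)@Y)
t=load('top0.pkl'); S=[onz(t,p[0]/3.2+90,p[1]/3.2+130,.089) for p in [(421,81),(504,25),(572,125),(488,182)]]; print(np.mean(S,0))
t=load('w23.pkl'); S=[onz(t,*p,.089) for p in [(213,184),(294,152),(329,241),(255,269)]]; print(np.mean(S,0))
E
```

```text
[0.69887724 0.01068046 0.133     ] 0.05179620156920622 130.17269232316974
[0.7009604  0.00981197 0.089     ]
-0.026457097994127356 -0.2334859515925952
-0.026658304007490648 -0.16152463745815882
0.06177367467785722 -0.16073272363677213
0.061987397639052526 -0.2331288990958572
[0.69875559 0.0115765  0.089     ]
[0.7016184  0.01007886 0.089     ]
```

>>> {"name": "play_rows", "arguments": {"moves": [[[0,-8.5,0],[0,0,0],60],[[0,-17,0],[0,0,0],60],[[0,-25.5,0],[0,0,0],60],[[0,-34,0],[0,0,0],60],[[0,-42,0],[0,0,0],60]]}}

```text
time: 58.6
ee_pos: [0.6997, 0.01, 0.1865]
tcp_rot: [-90.2, -0.2, 140.3]
wrist_force: [0.1, 0.4, 0.3]
opening: 0.0511
```

>>> {"name": "play_rows", "arguments": {"moves": [[[0,-8.5,0],[0,0,0],60],[[0,-17,0],[0,0,0],60],[[0,-25.5,0],[0,0,0],60],[[0,-34,0],[0,0,0],60],[[0,-42,0],[0,0,0],60]]}}

```text
time: 59.1
ee_pos: [0.6997, 0.01, 0.1864]
tcp_rot: [-90.3, 0.0, -177.7]
wrist_force: [-0.3, -0.6, 0.2]
opening: 0.0511
```

>>> {"name": "play_rows", "arguments": {"moves": [[[0,-8.5,0],[0,0,0],60],[[0,-17,0],[0,0,0],60],[[0,-25.5,0],[0,0,0],60],[[0,-34,0],[0,0,0],60],[[0,-38,0],[0,0,0],60]]}}

```text
time: 59.6
ee_pos: [0.6997, 0.01, 0.1865]
tcp_rot: [-90.2, 0.2, -139.8]
wrist_force: [-0.1, 0.5, 0.2]
opening: 0.051
```

```bash
python3 - <<'E'
from gz import *
st(); go([.7005,.0105,.107],Rdown(-140))
c=snap('wrist','w27.png'); save('w27.pkl',c)
a=cv2.imread('pics/w27.png'); cv2.imwrite('pics/w27c.png',cv2.resize(a[130:330,170:390],None,fx=3,fy=3,interpolation=cv2.INTER_CUBIC))
E
```

```text
t 59.60 q [   0.7   26.2   31.    94.8    0.3 -129.5] p [0.6997 0.01   0.1865] rot [ -90.2    0.2 -139.8] F [-0.1  0.5  0.2] T [-0.02 -0.07 -0.05] op 0.0510
turn [0.23, 0.25, -0.18] shift [-0.0007, 0.0795, 0.0005] dist 0.079
```

View pics/w27c.png

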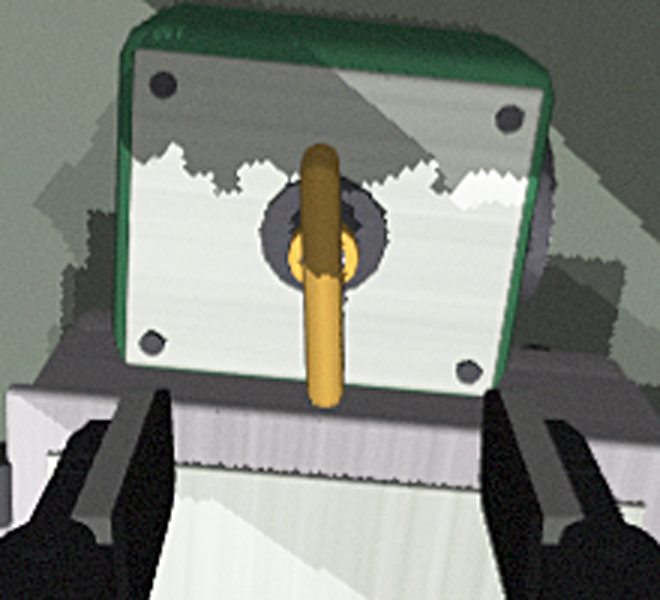

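```bash
python3 - <<'E'
from gz import *
c=load('w27.pkl'); g=lambda p,z:onz(c,p[0]/3+170,p[1]/3+130,z)
A=g((320,146),.133);B=g((325,404),.133); print((A+B)/2,np.linalg.norm(A-B),np.degrees(np.arctan2(*(B-A)[1::-1])))
S=[g(p,.089) for p in [(163,84),(510,118),(469,371),(151,342)]]; print(np.mean(S,0))
E
```

```text
[0.70281696 0.00621176 0.133     ] 0.06138586050757193 131.23763288189167
[0.69989136 0.00966414 0.089     ]
```

>>> {"name": "play_rows", "arguments": {"moves": [[[0,-0.5,0],[0,0.03,0],50],[[0,-0.5,0],[0,0.06,0],50],[[0,-0.5,0],[0,0.075,0],50],[[0,-0.5,0],[0,0.079,0],50],[[0,-0.5,0],[0,0.079,0],50]]}}

```text
time: 60.15
ee_pos: [0.7003, 0.0104, 0.1091]
tcp_rot: [-90.2, 0.3, -139.5]
wrist_force: [0.1, -0.3, 0.4]
opening: 0.0426
```

>>> {"name": "play_rows", "arguments": {"moves": [[[0,0,0],[0,0,0],0],[[0,0,0],[0,0,0],0],[[0,0,0],[0,0,0],0],[[0,0,0],[0,0,0],0],[[0,0,0],[0,0,0],0]], "grip_force": 70}}

```text
time: 60.65
ee_pos: [0.7011, 0.0103, 0.111]
tcp_rot: [-90.0, 0.4, -139.5]
wrist_force: [-0.9, -0.3, 5.3]
opening: 0.0075
```

>>> {"name": "play_rows", "arguments": {"moves": [[[0,8,0],[0,0,0],0],[[0,16,0],[0,0,0],0],[[0,24,0],[0,0,0],0],[[0,32,0],[0,0,0],0],[[0,40,0],[0,0,0],0]]}}

```text
time: 61.15
ee_pos: [0.701, 0.0103, 0.1109]
tcp_rot: [-90.3, 0.3, -179.8]
wrist_force: [-2.1, -0.5, 6.2]
opening: 0.0072
```

>>> {"name": "play_rows", "arguments": {"moves": [[[0,8,0],[0,0,0],0],[[0,16,0],[0,0,0],0],[[0,24,0],[0,0,0],0],[[0,32,0],[0,0,0],0],[[0,40,0],[0,0,0],0]]}}

```text
time: 61.65
ee_pos: [0.7008, 0.0103, 0.111]
tcp_rot: [-90.4, 0.0, 140.2]
wrist_force: [-2.5, -0.7, 6.7]
opening: 0.0078
```

```bash
python3 - <<'E'
from gz import *
st()
E
```

```text
t 61.65 q [  0.7  25.2  21.2  85.8   0.3 -49.5] p [0.7008 0.0103 0.111 ] rot [-90.4   0.  140.2] F [-2.5 -0.7  6.7] T [-0.26  0.5   0.18] op 0.0078
```

Well centred now. Continue 200° more, the last part in smaller steps.

>>> {"name": "play_rows", "arguments": {"moves": [[[0,8,0],[0,0,0],0],[[0,16,0],[0,0,0],0],[[0,24,0],[0,0,0],0],[[0,32,0],[0,0,0],0],[[0,40,0],[0,0,0],0]]}}

```text
time: 62.15
ee_pos: [0.7007, 0.0104, 0.111]
tcp_rot: [-90.3, -0.2, 100.2]
wrist_force: [-3.1, 0.4, 7.0]
opening: 0.0075
```

>>> {"name": "play_rows", "arguments": {"moves": [[[0,8,0],[0,0,0],0],[[0,16,0],[0,0,0],0],[[0,24,0],[0,0,0],0],[[0,32,0],[0,0,0],0],[[0,40,0],[0,0,0],0]]}}

```text
time: 62.65
ee_pos: [0.7007, 0.0105, 0.111]
tcp_rot: [-90.1, -0.4, 60.2]
wrist_force: [-3.2, 0.7, 7.4]
opening: 0.0076
```

>>> {"name": "play_rows", "arguments": {"moves": [[[0,8,0],[0,0,0],0],[[0,16,0],[0,0,0],0],[[0,24,0],[0,0,0],0],[[0,32,0],[0,0,0],0],[[0,40,0],[0,0,0],0]]}}

```text
time: 63.15
ee_pos: [0.7008, 0.0107, 0.111]
tcp_rot: [-89.8, -0.3, 20.2]
wrist_force: [-2.7, 1.0, 6.5]
opening: 0.0075
```

>>> {"name": "play_rows", "arguments": {"moves": [[[0,8,0],[0,0,0],0],[[0,16,0],[0,0,0],0],[[0,24,0],[0,0,0],0],[[0,32,0],[0,0,0],0],[[0,40,0],[0,0,0],0]]}}

```text
time: 63.65
ee_pos: [0.701, 0.0107, 0.111]
tcp_rot: [-89.6, -0.2, -19.8]
wrist_force: [-0.5, 1.8, 6.4]
opening: 0.0074
```

>>> {"name": "play_rows", "arguments": {"moves": [[[0,6,0],[0,0,0],0],[[0,12,0],[0,0,0],0],[[0,18,0],[0,0,0],0],[[0,24,0],[0,0,0],0],[[0,30,0],[0,0,0],0]]}}

```text
time: 64.15
ee_pos: [0.7011, 0.0107, 0.1112]
tcp_rot: [-89.6, 0.0, -49.6]
wrist_force: [-0.5, -0.5, 6.1]
opening: 0.0075
```

```bash
python3 - <<'E'
from gz import *
st()
E
```

```text
t 64.15 q [  0.8  25.2  21.3  85.8   0.3 140.3] p [0.7011 0.0107 0.1112] rot [-89.6   0.  -49.6] F [-0.5 -0.5  6.1] T [-0.17  0.35  2.77] op 0.0075
```

>>> {"name": "play_rows", "arguments": {"moves": [[[0,1,0],[0,0,0],0],[[0,1,0],[0,0,0],0],[[0,0,0],[0,0,0],60],[[0,0,0],[0,0,0],60],[[0,0,0],[0,0,0],60]]}}

```text
time: 64.65
ee_pos: [0.7004, 0.0102, 0.1091]
tcp_rot: [-89.7, 0.1, -49.5]
wrist_force: [-0.1, -0.0, -0.7]
opening: 0.0504
```

>>> {"name": "play_rows", "arguments": {"moves": [[[0,0,0],[0,-0.03,0],60],[[0,0,0],[0,-0.06,0],60],[[0,0,0],[0,-0.09,0],60],[[0,0,0],[0,-0.09,0],60],[[0,0,0],[0,-0.09,0],60]]}}

```text
time: 65.15
ee_pos: [0.7006, 0.0097, 0.1997]
tcp_rot: [-89.7, 0.1, -49.5]
wrist_force: [-0.0, -1.3, -0.5]
opening: 0.0512
```

```bash
python3 - <<'E'
from gz import *
st()
c=snap('wrist','w28.png'); save('w28.pkl',c)
a=cv2.imread('pics/w28.png'); cv2.imwrite('pics/w28c.png',cv2.resize(a[130:330,170:390],None,fx=3,fy=3,interpolation=cv2.INTER_CUBIC))
go([.50,-.05,.22])
E
```

```text
t 65.15 q [  0.7  26.5  32.8  96.1   0.3 140.2] p [0.7006 0.0097 0.1997] rot [-89.7   0.1 -49.5] F [-0.  -1.3 -0.5] T [-0.02  0.02 -0.03] op 0.0512
turn [0.0, 0.0, 0.0] shift [-0.0846, -0.0222, -0.191] dist 0.210
```

View pics/w28c.png

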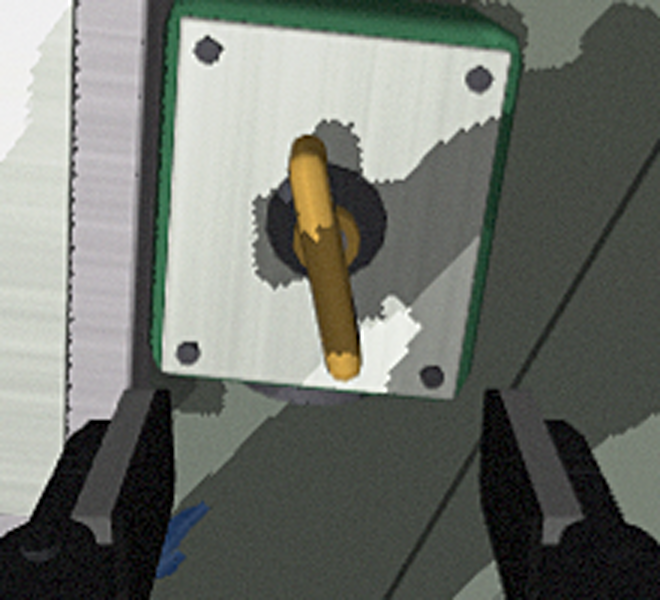

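```bash
python3 - <<'E'
from gz import *
c=load('w28.pkl'); g=lambda p,z:onz(c,p[0]/3+170,p[1]/3+130,z)
A=g((307,142),.133);B=g((345,374),.133); print((A+B)/2,np.linalg.norm(A-B),np.degrees(np.arctan2(*(B-A)[1::-1])))
E
```

```text
[0.70360388 0.01153517 0.133     ] 0.05869970350661893 -130.74761725644447
```

```bash
python3 - <<'E'
from gz import *
print(W(-.2,-.21,.16)); go(W(-.2,-.21,.16)); go([.55,-.1,.22],Rdown(-10))
E
```

```text
[ 0.52812139 -0.1231036   0.16      ]
turn [0.0, 0.0, 0.0] shift [-0.0106, 0.0375, -0.2173] dist 0.221
turn [-0.3, -39.51, -0.05] shift [-0.0141, -0.0224, -0.1854] dist 0.187
```

>>> {"name": "play_rows", "arguments": {"moves": [[[0,-8,0],[-0.002,-0.02,-0.02],20],[[0,-16,0],[-0.005,-0.02,-0.065],20],[[0,-24,0],[-0.008,-0.02,-0.11],20],[[0,-32,0],[-0.01,-0.01,-0.16],20],[[0,-40,0],[-0.011,0,-0.21],20]]}}

```text
time: 65.7
ee_pos: [0.5329, -0.1175, 0.1967]
tcp_rot: [-89.7, -0.0, -9.1]
wrist_force: [0.9, -1.3, 0.9]
opening: 0.0175
```

```bash
python3 - <<'E'
from gz import *
st(); go(W(-.2,-.21,.17),Rw(40,34.2))
snap('scene','s13.png')
a=cv2.imread('pics/s13.png'); cv2.imwrite('pics/s13c.png',cv2.resize(a[150:340,150:430],None,fx=2.85,fy=2.85,interpolation=cv2.INTER_CUBIC))
E
```

```text
t 65.70 q [-12.6   3.8   5.   91.2   0.3  86.5] p [ 0.5329 -0.1175  0.1967] rot [-89.7  -0.   -9.1] F [ 0.9 -1.3  0.9] T [-0.05 -0.02  0.02] op 0.0175
turn [14.83, -41.62, -37.92] shift [-0.0039, 0.0267, -0.0064] dist 0.028
```

View pics/s13c.png

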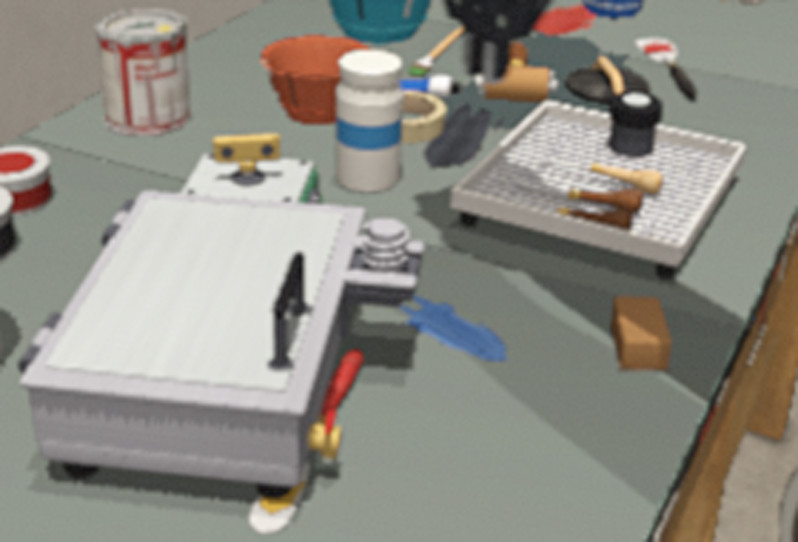

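>>> {"name": "play_rows", "arguments": {"moves": [[[2,-6,-5.3],[0,0,0],20],[[4,-12,-10.6],[0,0.0,0],20],[[6,-18,-16],[0,0.0,0],20],[[8,-24,-21],[0,0,0],20],[[10,-29,-26.5],[0,0,0],20]]}}

```text
time: 66.25
ee_pos: [0.5345, -0.1165, 0.1975]
tcp_rot: [-86.7, -28.3, 19.5]
wrist_force: [0.1, -0.2, 0.5]
opening: 0.0172
```

```bash
python3 - <<'E'
from gz import *
st(); go(W(-.2,-.21,.17),Rw(40,34.2))
snap('wrist','w29.png')
E
```

```text
t 66.25 q [-23.2 -16.3 -18.   69.   21.3  50.1] p [ 0.5345 -0.1165  0.1975] rot [-86.7 -28.3  19.5] F [ 0.1 -0.2  0.5] T [-0.18  0.38 -0.04] op 0.0172
turn [4.97, -12.54, -11.3] shift [-0.0202, 0.0201, -0.0053] dist 0.029
```

View pics/w29.png

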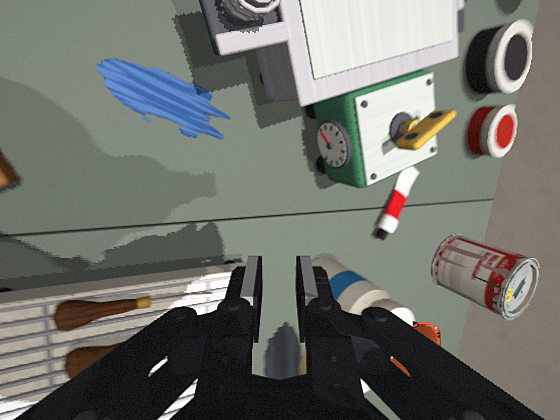

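```bash
python3 - <<'E'
import cv2
a=cv2.imread('pics/w29.png')[105:185,300:370]; a=cv2.rotate(a,cv2.ROTATE_90_COUNTERCLOCKWISE); cv2.imwrite('pics/w29c.png',cv2.resize(a,None,fx=8,fy=8,interpolation=cv2.INTER_CUBIC))
E
```

```text
(no output)
```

View pics/w29c.png

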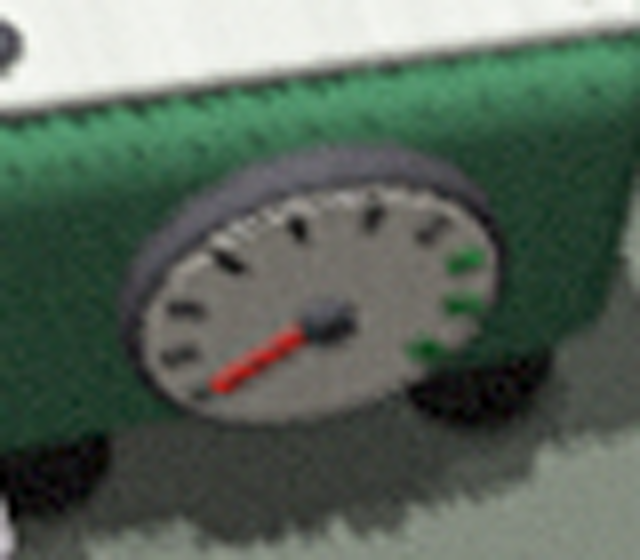

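```bash
python3 - <<'E'
import cv2,numpy as np
def cr(f,y0,y1,x0,x1,rot=None):
    a=cv2.imread('pics/'+f)[y0:y1,x0:x1]
    if rot is not None:a=cv2.rotate(a,rot)
    return cv2.resize(a,(380,280),interpolation=cv2.INTER_CUBIC)
A=cr('w3.png',0,80,170,220,cv2.ROTATE_90_COUNTERCLOCKWISE); B=cr('w23.png',120,165,215,285,cv2.ROTATE_180); D=cr('w26.png',120,160,215,265,cv2.ROTATE_180); E=cr('w18.png',75,125,200,280,cv2.ROTATE_180)
cv2.imwrite('pics/g.png',np.vstack([np.hstack([A,B]),np.hstack([D,E])]))
E
```

```text
(no output)
```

View pics/g.png

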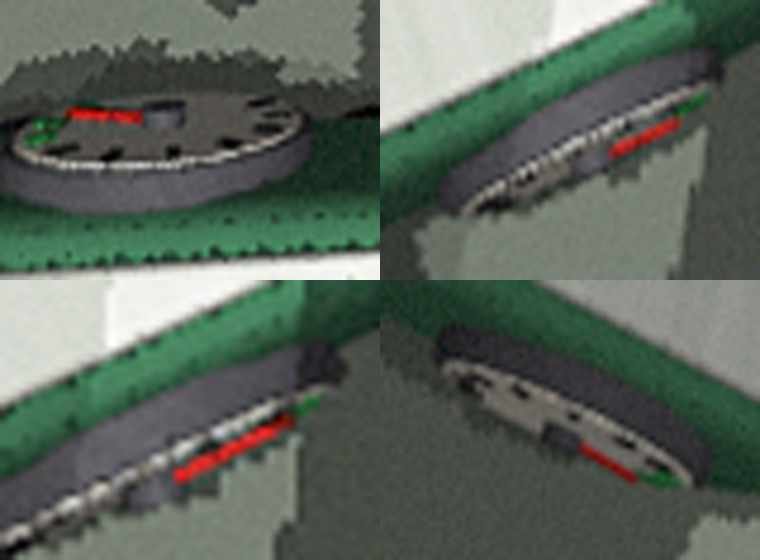

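```bash
python3 - <<'E'
from gz import *
c=snap('wrist','w30.png'); save('w30.pkl',c)
def onx(c,u,v,x):
    o,d=ray(c,u,v); t=(x-(o-C)@X)/(d@X); p=o+t*d; return np.array([(p-C)@Y,p[2]])
for n in ['w1','w23','w26','w27','w28','w30']:
    c=load(n+'.pkl'); im=c['img']; hsv=cv2.cvtColor(im,cv2.COLOR_RGB2HSV)
    # expected gauge pixel
    g=proj(c,W(-.05,-.197,.045)); 
    red=((hsv[...,0]<6)|(hsv[...,0]>174))&(hsv[...,1]>150)&(hsv[...,2]>90)
    grn=(hsv[...,0]>50)&(hsv[...,0]<75)&(hsv[...,1]>150)&(hsv[...,2]>60)
    yy,xx=np.mgrid[:420,:560]; near=np.hypot(xx-g[0],yy-g[1])<60
    R_=np.argwhere(red&near)[:,::-1]; print(n,g.round(),len(R_))
    if len(R_)>4:
        P=np.array([onx(c,*p,-.05) for p in R_]); mu=P.mean(0); u,s,v=np.linalg.svd(P-mu,full_matrices=False); print('  red mean y,z',mu.round(4),'dir',v[0].round(2),'len',np.ptp((P-mu)@v[0]).round(4), 'ext y',P[:,0].min().round(4),P[:,0].max().round(4),'z',P[:,1].min().round(4),P[:,1].max().round(4))
    y0,x0=[int(max(0,q)) for q in (g[1]-35,g[0]-40)]
    cv2.imwrite('pics/gg_%s.png'%n,cv2.resize(im[y0:y0+70,x0:x0+80,::-1],None,fx=6,fy=6,interpolation=cv2.INTER_CUBIC))
E
```

```text
w1 [384.  43.] 21
  red mean y,z [-0.147   0.2128] dir [-0.37 -0.93] len 0.0349 ext y -0.1539 -0.1387 z 0.1976 0.2306
w23 [247. 135.] 24
  red mean y,z [-0.2029  0.0832] dir [0.28 0.96] len 0.0207 ext y -0.2094 -0.1969 z 0.0731 0.0925
w26 [245. 126.] 30
  red mean y,z [-0.1976  0.112 ] dir [0.09 1.  ] len 0.0332 ext y -0.2036 -0.1917 z 0.0948 0.1284
w27 [349. 200.] 0
w28 [271. 251.] 0
w30 [323. 146.] 23
  red mean y,z [-0.1879  0.0508] dir [-0.75  0.66] len 0.0144 ext y -0.1938 -0.1825 z 0.0456 0.0556
```

```bash
python3 - <<'E'
from gz import *
t=snap('top','t30.png'); save('t30.pkl',t)
L=[]
for f in ['top0.png','t23.png','t30.png']:
    a=cv2.imread('pics/'+f)[130:200,210:290]; L.append(cv2.resize(a,(266*1,233),interpolation=cv2.INTER_CUBIC))
for n in ['w23','w26','w30']:
    L.append(cv2.resize(cv2.imread('pics/gg_%s.png'%n),(266,233)))
cv2.imwrite('pics/g2.png',np.vstack([np.hstack(L[:3]),np.hstack(L[3:])]))
E
```

```text
(no output)
```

View pics/g2.png

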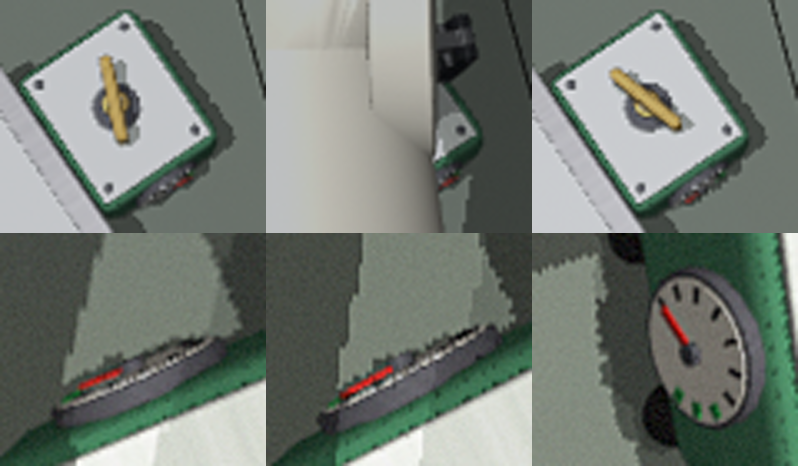

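```bash
python3 - <<'E'
from gz import *
c={n:load(n+'.pkl') for n in['w23','w26','w30']}
hub=dict(w30=(330,147),w23=(245.5,139.7),w26=(246.2,128.6)); tip=dict(w30=(322.4,133.5),w23=(231.7,146),w26=(228.2,140.6))
for n in['w23','w26']:
    p,e=tri(c['w30'],hub['w30'],c[n],hub[n]); print(n,p,(p-C)@X,(p-C)@Y,e)
def onx(c,u,v,x):
    o,d=ray(c,u,v); t=(x-(o-C)@X)/(d@X); p=o+t*d; return np.array([(p-C)@Y,p[2]])
for n in c:
    # per-view plane: choose x so hub z=.046
    for z in (.045,):
        o,d=ray(c[n],*hub[n]); p=o+d*(z-o[2])/d[2]; x=(p-C)@X
        v=onx(c[n],*tip[n],x)-np.array([(p-C)@Y,z]); print(n,'x',x,'y',(p-C)@Y,'tip rel (y,z)',v.round(4),'cw from 12 seen from front',np.degrees(np.arctan2(-v[0],v[1])))
E
```

```text
w23 [ 0.64857768 -0.02733321  0.05273027] -0.046542006108340486 -0.19849664629252473 0.0006043287416613544
w26 [ 0.64608429 -0.02654073  0.05527841] -0.04815879848745248 -0.196439713894553 0.002015967253124387
w23 x -0.04603164900864101 y -0.19985742510239035 tip rel (y,z) [-0.0134  0.0064] cw from 12 seen from front 64.50291324518413
w26 x -0.04751174222783173 y -0.19675430346934106 tip rel (y,z) [-0.0107  0.0439] cw from 12 seen from front 13.734567327299553
w30 x -0.04096479490194313 y -0.20046899792362716 tip rel (y,z) [ 0.0144 -0.0098] cw from 12 seen from front -124.23150158017805
```

```bash
python3 - <<'E'
from gz import *
st(); go([.60,-.06,.22],Rdown(55)); go([.60,-.06,.22],Rdown(20))
E
```

```text
t 66.40 q [-23.2 -16.2 -17.9  69.2  21.   50.6] p [ 0.5336 -0.1174  0.1969] rot [-86.5 -27.9  18.9] F [-1.   0.4  0.5] T [-0.17  0.39 -0.01] op 0.0171
turn [5.47, -34.47, 28.04] shift [0.0828, 0.0197, 0.0316] dist 0.091
turn [-3.16, -0.19, 27.95] shift [0.0828, 0.0197, 0.0316] dist 0.091
```

>>> {"name": "play_rows", "arguments": {"moves": [[[1,-6,5],[0.01,-0.01,0.004],50],[[2,-12,10],[0.025,-0.015,0.01],50],[[3,-18,15],[0.045,-0.01,0.018],50],[[4,-25,20],[0.065,0.005,0.025],50],[[5,-31,25],[0.083,0.02,0.032],50]]}}

```text
time: 66.9
ee_pos: [0.6028, -0.0579, 0.2219]
tcp_rot: [-90.7, -2.8, 51.9]
wrist_force: [1.5, -0.5, 0.1]
opening: 0.0426
```

```bash
python3 - <<'E'
from gz import *
st(); go([.7005,.0100,.195],Rdown(139.3)); go([.68,-.01,.2],Rdown(90))
E
```

```text
t 66.90 q [-6.4 10.4 15.  92.5  2.  31.7] p [ 0.6028 -0.0579  0.2219] rot [-90.7  -2.8  51.9] F [ 1.5 -0.5  0.1] T [-0.09 -0.05  0.02] op 0.0426
turn [2.68, -87.35, 1.72] shift [0.1122, 0.0328, -0.0347] dist 0.122
turn [1.59, -38.06, 2.47] shift [0.0841, 0.0264, -0.0309] dist 0.093
```

>>> {"name": "play_rows", "arguments": {"moves": [[[0.4,-8,0.6],[0.02,0.0,-0.007],50],[[0.8,-16,1.2],[0.045,0.005,-0.014],50],[[1.2,-24,1.8],[0.07,0.01,-0.02],50],[[1.5,-32,2.4],[0.09,0.015,-0.028],50],[[1.6,-40,2.5],[0.112,0.02,-0.035],50]]}}

```text
time: 67.4
ee_pos: [0.6999, 0.0096, 0.2067]
tcp_rot: [-90.0, -0.1, 92.0]
wrist_force: [0.4, -0.2, -0.3]
opening: 0.0428
```

>>> {"name": "play_rows", "arguments": {"moves": [[[0,-8.5,0],[0,0,0],50],[[0,-17,0],[0,0,0],50],[[0,-25.5,0],[0,0,0],50],[[0,-34,0],[0,0,0],50],[[0,-42,0],[0,0,0],50]]}}

```text
time: 67.9
ee_pos: [0.6991, 0.009, 0.2071]
tcp_rot: [-90.1, -0.0, 134.0]
wrist_force: [0.7, 0.2, -1.2]
opening: 0.0427
```

```bash
python3 - <<'E'
from gz import *
st(); go([.7005,.0103,.107],Rdown(139.3))
c=snap('wrist','w31.png');save('w31.pkl',c)
E
```

```text
t 67.90 q [  0.7  26.7  33.9  97.2   0.1 -43.3] p [0.6991 0.009  0.2071] rot [-90.1  -0.  134. ] F [ 0.7  0.2 -1.2] T [-0.04  0.08 -0.03] op 0.0427
turn [0.1, -5.26, 0.03] shift [-0.0, 0.1001, -0.0017] dist 0.100
```

View pics/w31.png

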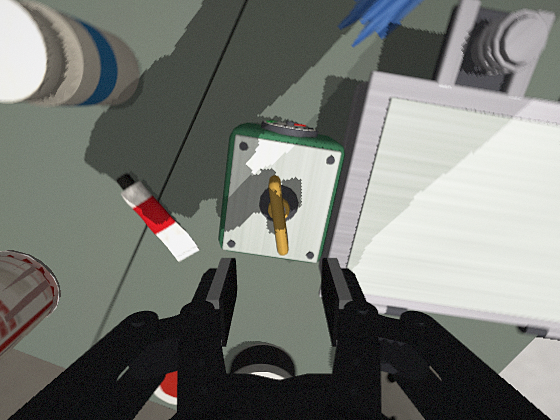

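>>> {"name": "play_rows", "arguments": {"moves": [[[0,-5,0],[0,0.03,-0.0015],50],[[0,-5,0],[0,0.06,-0.0015],50],[[0,-5,0],[0,0.085,-0.0015],50],[[0,-5,0],[0,0.1,-0.0015],50],[[0,-5,0],[0,0.1,-0.0015],50]]}}

```text
time: 68.45
ee_pos: [0.6993, 0.0101, 0.1053]
tcp_rot: [-90.1, -0.2, 138.7]
wrist_force: [-0.4, -0.4, 0.6]
opening: 0.0427
```

>>> {"name": "play_rows", "arguments": {"moves": [[[0,0,0],[0,0,0],0],[[0,0,0],[0,0,0],0],[[0,0,0],[0,0,0],0],[[0,0,0],[0,0,0],0],[[0,0,0],[0,0,0],0]], "grip_force": 70}}

```text
time: 68.95
ee_pos: [0.7007, 0.0101, 0.1103]
tcp_rot: [-90.4, 0.1, 138.8]
wrist_force: [-2.6, 1.8, 6.6]
opening: 0.0072
```

>>> {"name": "play_rows", "arguments": {"moves": [[[0,2,0],[0,0,0],0],[[0,4,0],[0,0,0],0],[[0,6,0],[0,0,0],0],[[0,6,0],[0,0,0],0],[[0,6,0],[0,0,0],0]]}}

```text
time: 69.45
ee_pos: [0.7007, 0.0101, 0.1105]
tcp_rot: [-90.4, 0.0, 132.9]
wrist_force: [-3.2, 1.3, 6.9]
opening: 0.0081
```

```bash
python3 - <<'E'
from gz import *
st()
E
```

```text
t 69.45 q [  0.7  25.1  21.   85.6   0.2 -42.2] p [0.7007 0.0101 0.1105] rot [-90.4   0.  132.9] F [-3.2  1.3  6.9] T [0.16 0.59 2.03] op 0.0081
```

>>> {"name": "play_rows", "arguments": {"moves": [[[0,-8,0],[0,0,0],0],[[0,-16,0],[0,0,0],0],[[0,-24,0],[0,0,0],0],[[0,-32,0],[0,0,0],0],[[0,-40,0],[0,0,0],0]]}}

```text
time: 69.95
ee_pos: [0.7009, 0.01, 0.1103]
tcp_rot: [-90.3, 0.3, 173.1]
wrist_force: [-1.3, 2.5, 5.3]
opening: 0.0077
```

```bash
python3 - <<'E'
from gz import *
st()
t=snap('top','t32.png'); snap('scene','s32.png')
a=cv2.imread('pics/t32.png')[130:200,210:290];b=cv2.imread('pics/t30.png')[130:200,210:290];c=cv2.imread('pics/top0.png')[130:200,210:290]
cv2.imwrite('pics/g3.png',cv2.resize(np.hstack([c,b,a]),None,fx=3.3,fy=3.3,interpolation=cv2.INTER_CUBIC))
E
```

```text
t 69.95 q [  0.7  25.1  21.1  85.6   0.3 -82.4] p [0.7009 0.01   0.1103] rot [-90.3   0.3 173.1] F [-1.3  2.5  5.3] T [ 0.49  0.27 -0.06] op 0.0077
```

View pics/g3.png

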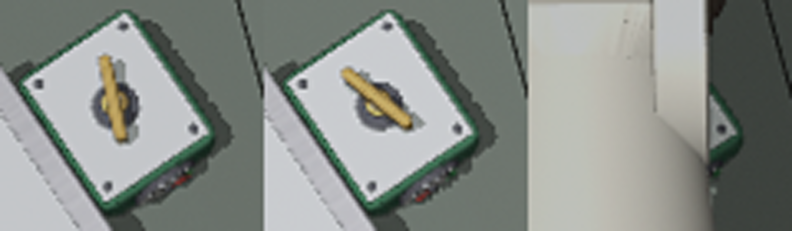

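>>> {"name": "play_rows", "arguments": {"moves": [[[0,0,0],[0,0,0],60],[[0,0,0],[0,0,0],60],[[0,0,0],[0,0,0],60],[[0,0,0],[0,-0.04,0],60],[[0,0,0],[0,-0.08,0],60]]}}

```text
time: 70.55
ee_pos: [0.6991, 0.0092, 0.1878]
tcp_rot: [-90.2, -0.0, 172.8]
wrist_force: [1.0, 0.2, 1.5]
opening: 0.0512
```

```bash
python3 - <<'E'
from gz import *
st(); print(W(-.14,-.2,.17)); go(W(-.14,-.2,.17),Rdown(140,25,YAW))
t=snap('wrist','w33.png')
E
```

```text
t 70.55 q [  0.7  26.2  31.   94.9   0.2 -82.1] p [0.6991 0.0092 0.1878] rot [-90.2  -0.  172.8] F [1.  0.2 1.5] T [ 0.02 -0.05 -0.02] op 0.0512
[ 0.5721254  -0.08110779  0.17      ]
turn [-21.23, 32.19, 13.59] shift [0.1145, 0.0174, 0.1057] dist 0.157
```

>>> {"name": "play_rows", "arguments": {"moves": [[[-4,6,2.5],[0.02,-0.01,0.02],60],[[-8,12,5],[0.045,-0.01,0.042],60],[[-12,18,7.6],[0.07,0,0.064],60],[[-16,24,10],[0.09,0.01,0.085],60],[[-20,30,12.6],[0.114,0.017,0.105],60]]}}

```text
time: 71.1
ee_pos: [0.5728, -0.0812, 0.17]
tcp_rot: [-112.9, 6.7, 140.7]
wrist_force: [-0.8, -0.8, 0.8]
opening: 0.0514
```

```bash
python3 - <<'E'
from gz import *
st()
c=snap('wrist','w34.png'); save('w34.pkl',c)
E
```

```text
t 71.10 q [-17.2  -7.7 -12.4  70.3  18.7 -66.7] p [ 0.5728 -0.0812  0.17  ] rot [-112.9    6.7  140.7] F [-0.8 -0.8  0.8] T [-0.27  0.3  -0.07] op 0.0514
```

View pics/w34.png

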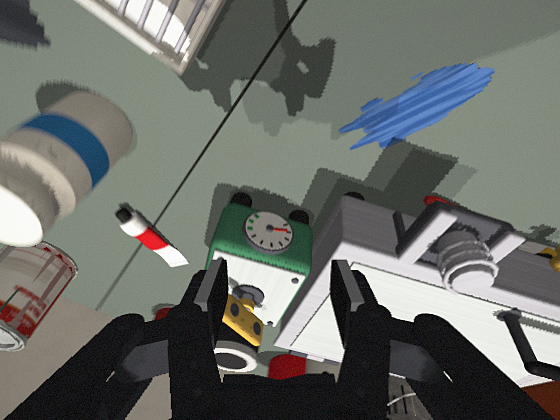

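View pics/w33.png

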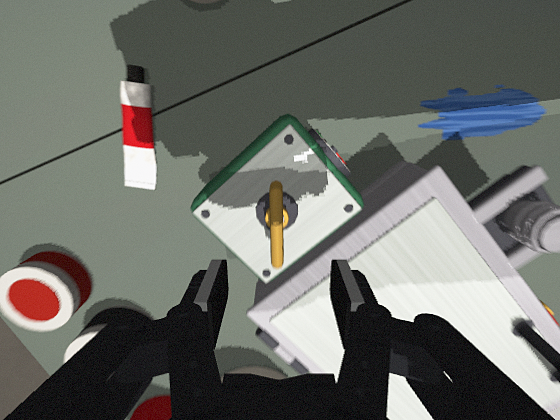

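```bash
python3 - <<'E'
from gz import *
c=load('w34.pkl')
a=cv2.imread('pics/w34.png')[195:265,230:310]; cv2.imwrite('pics/w34c.png',cv2.resize(cv2.rotate(a,cv2.ROTATE_180),None,fx=7,fy=7,interpolation=cv2.INTER_CUBIC))
for n,h in [('w34',(269,230)),('w30',(330,147))]:
    c=load(n+'.pkl'); o,d=ray(c,*h); t=(-.047-(o-C)@X)/(d@X); p=o+t*d; print(n,p,(p-C)@Y)
E
```

```text
w34 [ 0.64748375 -0.02653836  0.05483235] -0.19722437065034776
w30 [ 0.64791268 -0.0271695   0.05343514] -0.1979874635175919
```

View pics/w34c.png

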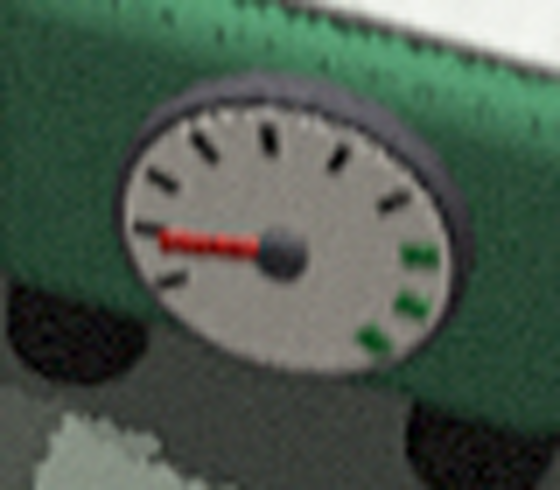

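```bash
python3 - <<'E'
from gz import *
def onx(c,u,v,x):
    o,d=ray(c,u,v); t=(x-(o-C)@X)/(d@X); p=o+t*d; return np.array([(p-C)@Y,p[2]])
for n,h in [('w34',(269,230)),('w30',(330,147))]:
    c=load(n+'.pkl'); im=c['img']; hsv=cv2.cvtColor(im,cv2.COLOR_RGB2HSV)
    yy,xx=np.mgrid[:420,:560]; near=np.hypot(xx-h[0],yy-h[1])<26
    red=((hsv[...,0]<6)|(hsv[...,0]>174))&(hsv[...,1]>140)&near
    grn=(hsv[...,0]>45)&(hsv[...,0]<75)&(hsv[...,1]>100)&near
    H=onx(c,*h,-.047)
    P=np.array([onx(c,x,y,-.047) for y,x in np.argwhere(red)]); v=P-H; 
    mu=v.mean(0); print(n,len(P),'pointer',np.degrees(np.arctan2(-mu[0],mu[1]))%360,'len',np.linalg.norm(v,axis=1).max())
    # dark marks
    gray=im.max(2)
    G=np.array([onx(c,x,y,-.047) for y,x in np.argwhere((gray<75)&near|grn)])-H; r=np.linalg.norm(G,axis=1); G=G[(r>.0145)&(r<.0225)]
    a=np.sort(np.degrees(np.arctan2(-G[:,0],G[:,1]))%360); 
    hst,_=np.histogram(a,bins=72,range=(0,360)); print([ (5*i,int(k)) for i,k in enumerate(hst) if k])
E
```

```text
w34 32 pointer 244.92612333282898 len 0.018731944583925016
[(10, 1), (15, 6), (40, 1), (45, 5), (70, 4), (75, 6), (80, 2), (100, 5), (105, 3), (125, 2), (130, 5), (135, 2), (220, 1), (225, 4), (250, 1), (255, 4), (280, 5), (285, 2), (310, 6), (315, 3), (340, 4), (345, 5)]
w30 34 pointer 219.49059547886745 len 0.034360464553840786
[(5, 1), (10, 6), (15, 1), (35, 2), (40, 5), (45, 1), (60, 2), (65, 3), (70, 4), (75, 1), (90, 3), (95, 5), (100, 5), (120, 2), (125, 5), (130, 3), (225, 1), (230, 3), (235, 1), (255, 3), (260, 5), (280, 3), (285, 5), (310, 2), (315, 5), (340, 3), (345, 3)]
```

```bash
python3 - <<'E'
from gz import *
st(); go([.7003,.0102,.19],Rdown(173.1))
E
```

```text
t 71.15 q [-17.5  -8.3 -13.5  70.2  18.9 -66.5] p [ 0.5655 -0.0819  0.1642] rot [-112.9    6.1  140.2] F [ 0.  -1.9 -2.6] T [-0.45  0.4  -0.09] op 0.0516
turn [20.51, -31.18, -12.43] shift [-0.0472, 0.0419, -0.1528] dist 0.165
```

>>> {"name": "play_rows", "arguments": {"moves": [[[4,-6,-2.5],[-0.012,-0.005,-0.03],60],[[8,-12,-5],[-0.022,0.005,-0.065],60],[[12,-18,-7.5],[-0.032,0.017,-0.1],60],[[16,-25,-10],[-0.04,0.03,-0.13],60],[[20.5,-31,-12.4],[-0.047,0.04,-0.153],60]]}}

```text
time: 71.65
ee_pos: [0.7079, 0.0144, 0.1982]
tcp_rot: [-89.4, 0.3, 174.0]
wrist_force: [0.4, -0.8, 1.0]
opening: 0.0514
```

```bash
python3 - <<'E'
from gz import *
st(); go([.7003,.0102,.107],Rdown(173.1))
c=snap('wrist','w35.png')
E
```

```text
t 71.65 q [  1.4  27.6  34.2  96.3  -0.6 -82.5] p [0.7079 0.0144 0.1982] rot [-89.4   0.3 174. ] F [ 0.4 -0.8  1. ] T [-0.05 -0.09  0.04] op 0.0514
turn [-0.56, 0.86, -0.34] shift [0.0076, 0.0912, 0.0041] dist 0.092
```

View pics/w35.png

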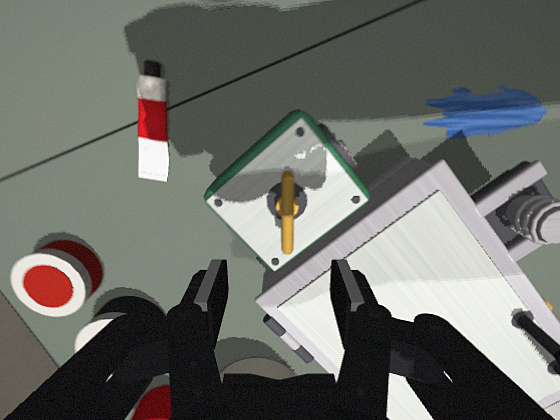

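>>> {"name": "play_rows", "arguments": {"moves": [[[-0.5,1,-0.3],[0.0076,0.03,0.004],55],[[-0.5,1,-0.3],[0.0076,0.06,0.004],55],[[-0.5,1,-0.3],[0.0076,0.08,0.004],55],[[-0.5,1,-0.3],[0.0076,0.091,0.004],55],[[-0.5,1,-0.3],[0.0076,0.091,0.004],55]]}}

```text
time: 72.2
ee_pos: [0.6983, 0.0095, 0.1055]
tcp_rot: [-90.1, -0.1, 172.7]
wrist_force: [0.4, -0.2, 0.2]
opening: 0.047
```

>>> {"name": "play_rows", "arguments": {"moves": [[[0,0,0],[0,0,0],0],[[0,0,0],[0,0,0],0],[[0,0,0],[0,0,0],0],[[0,0,0],[0,0,0],0],[[0,0,0],[0,0,0],0]], "grip_force": 70}}

```text
time: 72.7
ee_pos: [0.7007, 0.0095, 0.1091]
tcp_rot: [-90.1, 0.3, 172.7]
wrist_force: [5.5, -0.8, 3.0]
opening: 0.0074
```

```bash
python3 - <<'E'
from gz import *
st()
E
```

```text
t 72.70 q [  0.7  25.1  20.9  85.5   0.1 -81.9] p [0.7007 0.0095 0.1091] rot [-90.1   0.3 172.7] F [ 5.5 -0.8  3. ] T [-0.22 -0.9   0.2 ] op 0.0074
```

>>> {"name": "play_rows", "arguments": {"moves": [[[0,6,0],[0,0,0],0],[[0,12,0],[0,0,0],0],[[0,18,0],[0,0,0],0],[[0,18,0],[0,0,0],0],[[0,18,0],[0,0,0],0]]}}

```text
time: 73.2
ee_pos: [0.7004, 0.0096, 0.109]
tcp_rot: [-90.2, 0.2, 154.8]
wrist_force: [4.3, -0.5, 5.6]
opening: 0.0076
```

```bash
python3 - <<'E'
from gz import *
st()
E
```

```text
t 73.20 q [  0.7  25.1  20.9  85.5   0.1 -64.1] p [0.7004 0.0096 0.109 ] rot [-90.2   0.2 154.8] F [ 4.3 -0.5  5.6] T [-0.06 -0.76 -0.05] op 0.0076
```

>>> {"name": "play_rows", "arguments": {"moves": [[[0,2,0],[0,0,0],0],[[0,4,0],[0,0,0],0],[[0,6,0],[0,0,0],0],[[0,8,0],[0,0,0],0],[[0,10,0],[0,0,0],0]]}}

```text
time: 73.7
ee_pos: [0.7002, 0.0097, 0.1091]
tcp_rot: [-90.3, 0.2, 144.8]
wrist_force: [4.7, 0.2, 6.9]
opening: 0.0073
```

```bash
python3 - <<'E'
from gz import *
for _ in range(3): st()
E
```

```text
t 73.70 q [  0.8  25.1  20.9  85.5   0.1 -54. ] p [0.7002 0.0097 0.1091] rot [-90.3   0.2 144.8] F [4.7 0.2 6.9] T [-0.01 -0.66  0.14] op 0.0073
t 73.70 q [  0.8  25.1  20.9  85.5   0.1 -54. ] p [0.7002 0.0097 0.1091] rot [-90.3   0.2 144.8] F [4.7 0.2 6.9] T [-0.01 -0.66  0.14] op 0.0073
t 73.70 q [  0.8  25.1  20.9  85.5   0.1 -54. ] p [0.7002 0.0097 0.1091] rot [-90.3   0.2 144.8] F [4.7 0.2 6.9] T [-0.01 -0.66  0.14] op 0.0073
```

>>> {"name": "play_rows", "arguments": {"moves": [[[0,2,0],[0,0,0],0],[[0,4,0],[0,0,0],0],[[0,6,0],[0,0,0],0],[[0,8,0],[0,0,0],0],[[0,12,0],[0,0,0],0]]}}

```text
time: 74.2
ee_pos: [0.7002, 0.0097, 0.1092]
tcp_rot: [-90.3, 0.1, 132.9]
wrist_force: [3.0, -1.9, 6.6]
opening: 0.0074
```

```bash
python3 - <<'E'
from gz import *
st()
E
```

```text
t 74.20 q [  0.8  25.1  20.9  85.5   0.1 -42.2] p [0.7002 0.0097 0.1092] rot [-9.030e+01  1.000e-01  1.329e+02] F [ 3.  -1.9  6.6] T [-0.19 -0.66  2.28] op 0.0074
```

>>> {"name": "play_rows", "arguments": {"moves": [[[0,-4,0],[0,0,0],0],[[0,-8,0],[0,0,0],0],[[0,-12,0],[0,0,0],0],[[0,-16,0],[0,0,0],0],[[0,-20,0],[0,0,0],0]]}}

```text
time: 74.7
ee_pos: [0.7003, 0.0097, 0.1091]
tcp_rot: [-90.2, 0.2, 153.0]
wrist_force: [4.9, -0.3, 6.2]
opening: 0.0075
```

```bash
python3 - <<'E'
from gz import *
st()
E
```

```text
t 74.70 q [  0.8  25.1  20.9  85.5   0.1 -62.3] p [0.7003 0.0097 0.1091] rot [-90.2   0.2 153. ] F [ 4.9 -0.3  6.2] T [-0.1  -0.73 -0.07] op 0.0075
```

>>> {"name": "play_rows", "arguments": {"moves": [[[0,-4,0],[0,0,0],0],[[0,-8,0],[0,0,0],0],[[0,-12,0],[0,0,0],0],[[0,-16,0],[0,0,0],0],[[0,-20,0],[0,0,0],0]]}}

```text
time: 75.2
ee_pos: [0.7006, 0.0095, 0.1091]
tcp_rot: [-90.1, 0.3, 173.0]
wrist_force: [6.3, -0.4, 5.3]
opening: 0.0073
```

```bash
python3 - <<'E'
from gz import *
st()
E
```

```text
t 75.20 q [  0.7  25.1  20.9  85.4   0.1 -82.3] p [0.7006 0.0095 0.1091] rot [-90.1   0.3 173. ] F [ 6.3 -0.4  5.3] T [-0.25 -1.07 -0.08] op 0.0073
```

>>> {"name": "play_rows", "arguments": {"moves": [[[0,-4,0],[0,0,0],0],[[0,-8,0],[0,0,0],0],[[0,-12,0],[0,0,0],0],[[0,-16,0],[0,0,0],0],[[0,-20,0],[0,0,0],0]]}}

```text
time: 75.7
ee_pos: [0.7009, 0.0095, 0.1091]
tcp_rot: [-90.0, 0.4, -167.0]
wrist_force: [8.6, -0.8, 5.0]
opening: 0.0071
```

```bash
python3 - <<'E'
from gz import *
st()
E
```

```text
t 75.70 q [ 7.000e-01  2.510e+01  2.090e+01  8.540e+01  1.000e-01 -1.023e+02] p [0.7009 0.0095 0.1091] rot [ -90.     0.4 -167. ] F [ 8.6 -0.8  5. ] T [-0.14 -1.32 -0.09] op 0.0071
```

>>> {"name": "play_rows", "arguments": {"moves": [[[0,4,0],[0,0,0],0],[[0,8,0],[0,0,0],0],[[0,12,0],[0,0,0],0],[[0,16,0],[0,0,0],0],[[0,20,0],[0,0,0],0]]}}

```text
time: 76.2
ee_pos: [0.7006, 0.0095, 0.1091]
tcp_rot: [-90.1, 0.3, 172.7]
wrist_force: [5.5, -0.5, 5.2]
opening: 0.0073
```

```bash
python3 - <<'E'
from gz import *
st()
E
```

```text
t 76.20 q [  0.7  25.1  20.9  85.4   0.1 -82. ] p [0.7006 0.0095 0.1091] rot [-90.1   0.3 172.7] F [ 5.5 -0.5  5.2] T [-0.18 -1.    0.22] op 0.0073
```

>>> {"name": "play_rows", "arguments": {"moves": [[[0,4,0],[0,0,0],0],[[0,8,0],[0,0,0],0],[[0,12,0],[0,0,0],0],[[0,16,0],[0,0,0],0],[[0,20,0],[0,0,0],0]]}}

```text
time: 76.7
ee_pos: [0.7004, 0.0096, 0.1091]
tcp_rot: [-90.2, 0.2, 152.7]
wrist_force: [4.5, -0.6, 6.4]
opening: 0.0077
```

```bash
python3 - <<'E'
from gz import *
st()
E
```

```text
t 76.70 q [  0.8  25.1  20.9  85.5   0.1 -62. ] p [0.7004 0.0096 0.1091] rot [-90.2   0.2 152.7] F [ 4.5 -0.6  6.4] T [-0.05 -0.69  0.19] op 0.0077
```

>>> {"name": "play_rows", "arguments": {"moves": [[[0,5,0],[0,0,0],0],[[0,10,0],[0,0,0],0],[[0,15,0],[0,0,0],0],[[0,20,0],[0,0,0],0],[[0,20,0],[0,0,0],0]]}}

```text
time: 77.2
ee_pos: [0.7002, 0.0098, 0.1092]
tcp_rot: [-90.3, 0.1, 132.9]
wrist_force: [3.9, -1.0, 7.1]
opening: 0.0078
```

```bash
python3 - <<'E'
from gz import *
st()
E
```

```text
t 77.20 q [  0.8  25.1  20.9  85.5   0.1 -42.1] p [0.7002 0.0098 0.1092] rot [-9.030e+01  1.000e-01  1.329e+02] F [ 3.9 -1.   7.1] T [-0.27 -0.69  2.23] op 0.0078
```

>>> {"name": "play_rows", "arguments": {"moves": [[[0,0,0],[0,0,0],60],[[0,0,0],[0,0,0],60],[[0,0,0],[0,0,0],60],[[0,0,0],[0,-0.04,0],60],[[0,0,0],[0,-0.09,0],60]]}}

```text
time: 77.7
ee_pos: [0.6974, 0.0095, 0.195]
tcp_rot: [-89.9, -0.3, 132.7]
wrist_force: [0.6, 0.0, 0.5]
opening: 0.0514
```

```bash
python3 - <<'E'
from gz import *
st(); c=snap('wrist','w36.png')
go([.42,-.12,.3])
E
```

```text
t 77.70 q [  0.7  26.4  32.2  96.1   0.1 -42. ] p [0.6974 0.0095 0.195 ] rot [-89.9  -0.3 132.7] F [0.6 0.  0.5] T [ 0.04 -0.11  0.03] op 0.0514
turn [0.0, 0.0, 0.0] shift [0.094, -0.0957, 0.2924] dist 0.322
```

View pics/w36.png

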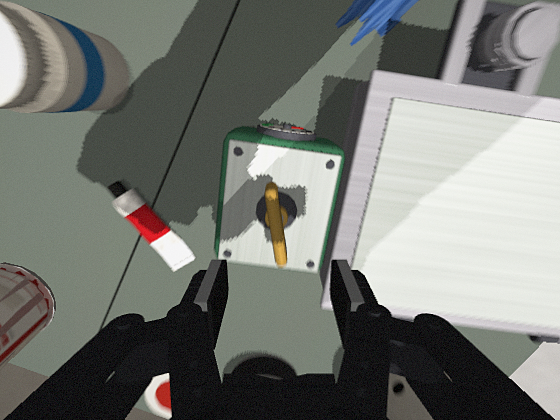

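>>> {"name": "play_rows", "arguments": {"moves": [[[0,0,0],[0.012,-0.04,0.015],60],[[0,0,0],[0.025,-0.07,0.06],60],[[0,0,0],[0.04,-0.095,0.1],60],[[0,0,0],[0.055,-0.095,0.15],60],[[0,0,0],[0.07,-0.095,0.2],60]]}}

```text
time: 78.25
ee_pos: [0.5108, -0.0714, 0.2923]
tcp_rot: [-90.2, 0.0, 132.7]
wrist_force: [0.2, -0.8, 1.2]
opening: 0.0514
```

>>> {"name": "play_rows", "arguments": {"moves": [[[0,0,0],[0.01,0,0.04],60],[[0,0,0],[0.02,0,0.08],60],[[0,0,0],[0.02,0,0.09],60],[[0,0,0],[0.02,0,0.09],60],[[0,0,0],[0.02,0,0.09],60]]}}

```text
time: 78.75
ee_pos: [0.4331, -0.1171, 0.2914]
tcp_rot: [-90.1, -0.0, 132.7]
wrist_force: [0.3, -0.9, -0.0]
opening: 0.0513
```

```bash
python3 - <<'E'
from gz import *
st(); a=snap('scene','s40.png')['img']; b=snap('top','t40.png')['img']
cv2.imwrite('pics/f40.png',np.hstack([cv2.resize(a[:,:,::-1],(400,300)),cv2.resize(b[:,:,::-1],(400,300))]))
cv2.imwrite('pics/f41.png',cv2.resize(b[130:310,90:460,::-1],None,fx=2.1,fy=2.1,interpolation=cv2.INTER_CUBIC))
cv2.imwrite('pics/f42.png',cv2.resize(a[150:340,150:430,::-1],None,fx=2.85,fy=2.85,interpolation=cv2.INTER_CUBIC))
E
```

```text
t 78.75 q [-1.52e+01 -7.00e+00  5.00e+00  1.02e+02  1.00e-01 -5.79e+01] p [ 0.4331 -0.1171  0.2914] rot [-90.1  -0.  132.7] F [ 0.3 -0.9 -0. ] T [0.04 0.   0.01] op 0.0513
```

View pics/f41.png

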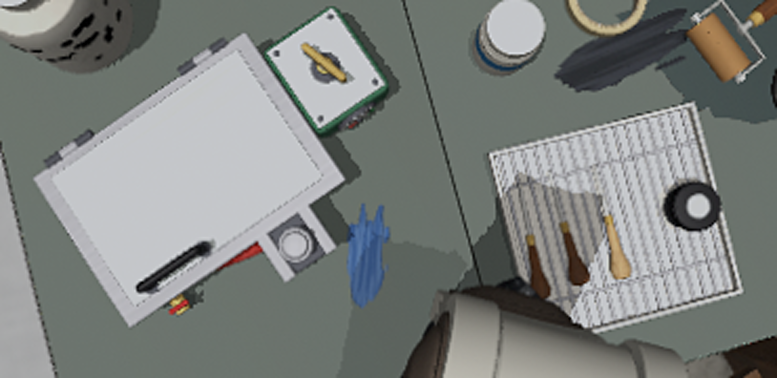

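View pics/f42.png

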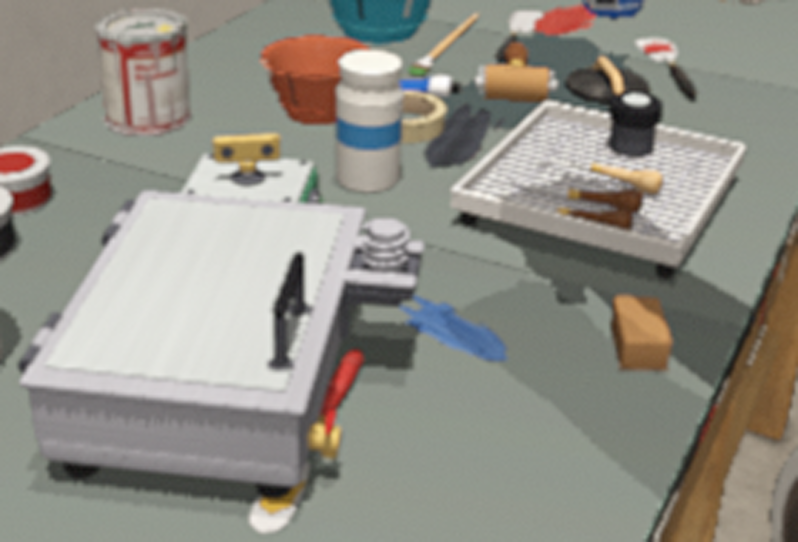

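```bash
python3 -c "
from workcell import job_done
print(job_done())"
```

```text
the job is handed in; nothing more can be done
None
```

I finished every step and handed the job in at about 79 s, but the key's gauge disagrees with its stop. It ended at the first black mark, not in the green.

- **Cap:** I unscrewed it about 800° in three grips until it came free, and it stands upright on the rack.
- **Lid and gouges:** The lid was opened to about 86–88°. All three gouges from the basket lie on the rack. One had been lying out of its lane against the basket wall and needed a tilted grip.
- **Lid shut:** I closed the lid by its handle. It looks flush in the last scene and top pictures, and I pressed it down with about 30 N before letting go.
- **Jar:** The white jar with the blue band was never touched and stands in the same place in the last pictures as at the start.
- **Key:** I wound it clockwise to a hard stop, with about 2.2 N·m felt at the wrist where it had been about 0.2 while turning. On the way, turning the open fingers back for a new grip unwound it part-way, and I wound it up again.

**Gauge disagreement:** The pointer moved against the description as the key turned: it started near the green and ended at the first black mark. I took the hard stop as fully wound for two reasons:
- The wing's angle at the stop fits 6.0 rad, taking zero as the wing in line with the washer.
- The key resisted clockwise turning more than anticlockwise.

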